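# Put the vacuum filter station right after a bump

## Task

Make the vacuum filter station safe and tidy: first swing the isolator handle to off and leave it where its padlock hole lines up with the hole of the fixed hasp ear. Then lower the loose cover over the wing nut, fully home on the filter canister, and spin the wing nut down clockwise until it is snug against its stop. Stand every tipped sample bottle upright in the white lane tray (at any time), with the bottles already standing there left upright, and leave the other things on the bench where they are.

Things in the scene. Friction and masses are not known exactly. Their poses are not given: they have to be found in the camera images.
- drum_top (a point): Centre of the flat top of the filter canister, 85 mm above the bench. The canister is an upright aluminium drum, 120 mm across, fixed on a grey base plate 134 x 134 x 22 mm; a steel stud with the wing nut stands in the centre of its top. z is up.
- cover: Loose round white cover, 134 mm across, 0.3 kg, lying skirt-down. Origin: centre of its underside (skirt edge); z up. Skirt 12 mm deep, 126 mm inside (3 mm play on the drum); plate 6 mm thick above it. A slot along own x, 64 x 24 mm, passes over the wing nut when the wings point along it. Fully home its origin is 12 mm below the drum top.
- tab (a point): Middle of one upright steel lifting tab on the cover, at own y = +52 mm, 34 mm above the cover's underside. An equal tab stands at own y = -52 mm. Each is 8 mm thick in y, 40 mm long in x, and rises from the plate's top (18 mm above the underside) to 50 mm. One tab, pinched across its 8 mm, carries the cover. Axes as the cover's.
- wings (a point): The steel wing nut, captive on the stud: two upright flat wings, 54 mm from tip to tip along this point's own x, 8 mm thick in y, 34 mm tall. The point is on the axis, 22 mm above the nut's underside. The hub (21 mm across) is only 11 mm high, so above it the fingers close on the wings' flat sides. z is up.
- wing_nut (a joint): Turn of the wing nut, rad: 0 fully loose (top), grows clockwise seen from above, and stops hard at 11.2, which is snug (underside of the wings on the top of the seated cover). It starts between 0 and 0.5. The thread lowers the nut 6 mm a turn. Friction 0.04 N m, stays where left.
- isolator_handle (a joint): Turn of the isolator handle, rad: grows counter-clockwise seen from above; starts near 0 (on, 0 to 0.35), the holes line up at 1.50 (off), and the end stop is beyond that, at 1.80. Friction 0.12 N m, stays where left.
- pivot (a point): Point on the upright axis about which the isolator handle swings, 70 mm above the bench, over the centre of the isolator: a grey box 110 x 100 x 58 mm fixed to the bench.
- handle_knob (a point): Middle of the upright round black knob at the end of the handle: 22 mm across, from 65 to 107 mm above the bench, 105 mm from the pivot; the handle bar below it is 65 to 75 mm above the bench. The point is 87 mm above the bench.
- handle_hole (a point): Centre of the 12 mm padlock hole in the black handle, 68 mm from the pivot, between pivot and knob.
- hasp_hole (a point): Centre of the 12 mm padlock hole in the fixed steel hasp ear on the rim of the isolator box, 68 mm from the pivot; the handle swings just above it.
- lane: White open lane tray fixed on the bench, 137 mm (own x) by 410 mm (own y), with walls 14 mm high and 5 mm thick; origin at the centre of its underside, its inner floor is 5 mm above it. The bottles stand along its own y, about 80 mm apart.
- bottle1: Tipped sample bottle, lying about across the lane; may be absent. Square opaque plastic bottle, 36 x 36 mm and 97 mm tall, 0.12 kg: straight square body for the lower 70 mm, then a round cap 30 mm across for the top 22 mm. Origin at its centre (48.5 mm above its base); own z runs from base to cap, own x and y are square to the flat sides.
- bottle2: Tipped sample bottle, lying about across the lane; may be absent. Square opaque plastic bottle, 36 x 36 mm and 97 mm tall, 0.12 kg: straight square body for the lower 70 mm, then a round cap 30 mm across for the top 22 mm. Origin at its centre (48.5 mm above its base); own z runs from base to cap, own x and y are square to the flat sides.
- bottle3: Tipped sample bottle, lying about across the lane; may be absent. Square opaque plastic bottle, 36 x 36 mm and 97 mm tall, 0.12 kg: straight square body for the lower 70 mm, then a round cap 30 mm across for the top 22 mm. Origin at its centre (48.5 mm above its base); own z runs from base to cap, own x and y are square to the flat sides.
- stander1: Neighbour standing in the lane. Square opaque plastic bottle, 36 x 36 mm and 97 mm tall, 0.12 kg: straight square body for the lower 70 mm, then a round cap 30 mm across for the top 22 mm. Origin at its centre (48.5 mm above its base); own z runs from base to cap, own x and y are square to the flat sides.
- stander2: Neighbour standing in the lane. Square opaque plastic bottle, 36 x 36 mm and 97 mm tall, 0.12 kg: straight square body for the lower 70 mm, then a round cap 30 mm across for the top 22 mm. Origin at its centre (48.5 mm above its base); own z runs from base to cap, own x and y are square to the flat sides.
- wash_bottle: Bystander: round wash bottle with orange top and bent spout, 68 mm across, 215 mm tall, near the right back. Origin under its centre.
- microplate: Bystander: flat well plate, 85 x 127 x 14 mm, between the lane tray and the cover. Origin under its centre.
- tip_box: Bystander: blue pipette tip box with a pale lid, 80 x 120 x 59 mm. Origin under its centre.
- tape_roll: Bystander: roll of film, 72 mm across, 50 mm tall. Origin under its centre.
- beaker: Bystander: glass beaker, 70 mm across, 85 mm tall. Origin under its centre.
Things that resemble listed ones, but are neither listed nor needed, are in the scene too. Leave any purple look-alike of the bottle2 alone.

How it is judged:
By the outcome, as a careful person would: the job done as asked, in the order asked, and still so for the second after the job is handed in, with the robot touching nothing.
Of bottle1, bottle2, bottle3 only 1 to 3 are there at a start; the rules pass over those that are not, and their reading is None.
At some moment in a run one of cover may be knocked a few centimetres aside while the robot is not near it.
Once in a run the grip may slacken for a moment while it holds something.
It also fails if it takes over 208 s, if anything falls off the work surface, if the arm or the gripper's body presses on something with over 40 N, if the wrist force passes 120 N, or if a joint passes its speed limit or range.

## Robot

A 7-joint arm with a two-finger parallel gripper is mounted at the origin on the work surface. World frame = base frame: x ahead of the robot, y to its left, z up, the work surface at z = 0. Lengths are in m, angles in rad, forces in N, time in s.
With the tool pointing down it reaches from about 0.4 to 0.875 m from the base axis. Payload 4.4 kg.
Tool frame: the origin (TCP) lies on the centre line of the jaws, within the pads' length; the fingertips stand ahead of it and the grasp point (between the pads) is the TCP (manip.tip_reach is the z of the fingertips in the tool frame, in m); z points along the fingers, y is the direction in which the jaws open and shut (so a half turn about z gives the same grasp; the last joint's range is limited). The gripper opens to 85 mm and grips with 20 to 120 N. Pads are 22 mm wide; open, the fingers measure 114 mm over their backs; the gripper's body (76 mm by 85 mm) begins 54 mm behind the grasp point. The pads swing forward as they close: fully open they stand 13 mm farther back than shut.
Start: joints at [-1.202, 0.628, 0.038, 1.517, -0.027, 0.996, -0.02], TCP at [0.274, 0.59, 0.25] pointing down, gripper open.
Joint ranges: [-3.06, 3.06], [-0.37, 2.12], [-1.25, 1.32], [0.18, 2.47], [-1.1, 4.24], [0.23, 1.98], [-2.94, 2.94]. Speed limits (rad/s): [2.57, 2.57, 3.14, 3.14, 3.14, 3.14, 3.14].

## Interface

Orientations are given as a unit quaternion [w, x, y, z].
In Python, from cell import manip gives the robot as it stands.
- The arm moves only by the tool servo_tool, never from a script. Its arguments are lists of equal length, an entry for each row: "dp": the shift along the world's x, y, z in cm, a list of three; "rot": the turn, a rotation vector about the world's x, y, z in rad, a list of three. A call has 1 to 10 rows; each row shifts and turns the commanded pose from where the row before left it; what a row does not reach is not made up. A row lasts 1/12 s, in which the tool goes at most 41.7 mm and 7.16 degrees, less where a joint would pass 70% of its speed; a pose out of reach is approached as far as the arm can. A call with a gripper value outside its range is refused whole. "gripper" is the opening, from -1 (shut) to 1 (fully open), so that 0 is half open, set as the call begins (left out, the last holds). The fingers move at their own pace and stop on an object; "grip_force" is the grip in N (left out, the last holds). Time passes only in rows, so rows that do not move let the fingers close. It gives the time, the measured TCP pose, the force and the opening at its end, in the units of the state.
- manip.read_state(): the state, without advancing time (a new reading comes with each control period).
- manip.camera(name): name is "side" or "top"; returns the picture (480x640x3 uint8, red, green, blue); there is no depth.
- manip.camera_model(name): a dict with "fx", "fy", "cx", "cy" (pixels), "distortion" ([k1, k2, p1, p2, k3] as OpenCV has them; the pictures are not rectified), "rvec" (rotation vector, rad) and "tvec" (3), from world to camera coordinates, as OpenCV has them. Camera axes: x right, y down, z forward; pixel columns grow to the right and rows downward; lengths in m; the calibration is good to about 2 mm. A picture is of the moment at which its call begins. camera_model takes no time and is no camera call.
- manip.finish_job(): hands the job in, once; it reports no verdict.
The state is a dict: "clock": time; "joints": joint angles; "qd": joint speeds; "effort": joint torques, N m; "eef_pos": TCP position; "ee_rot": TCP orientation; "contact_force": force on the tool from outside, world axes, zero at the start; "wrist_torque": the same for the moment, N m; "gripper_width": opening from 0.0 (shut) to 1.0 (fully open).
Only numpy, scipy, OpenCV 4.12 (cv2) and the standard library are available. Lean on these libraries where they do the work, as an engineer would, in place of code of your own. Each camera call takes 0.05 s, during which the arm holds its last target.

## Working session

There is one attempt and no reset: what is moved stays moved. The work goes in short steps, Python scripts to look and compute and a tool call to move; the robot and the scene stay as the last step left them, time stands still between calls to the robot, and variables do not carry over. Pictures are saved under pics/ and viewed, and the job is handed in when it is done.

Besides the shell and the picture viewer there is one more tool, called after "Call:" as name(argument=value, ...) on one line, values as JSON. servo_tool: Moves the arm, as the interface text tells. Its arguments: {"type":"object","properties":{"dp":{"type":"array","items":{"type":"array","items":{"type":"number"}}},"rot":{"type":"array","items":{"type":"array","items":{"type":"number"}}},"gripper":{"type":"number"},"grip_force":{"type":"number"}},"required":["dp","rot"]}

```bash
ls; mkdir -p pics; cat > h.py <<'E'
import numpy as np, cv2
from cell import manip
def cam(n):
    m=manip.camera_model(n)
    K=np.array([[m['fx'],0,m['cx']],[0,m['fy'],m['cy']],[0,0,1.]])
    R=cv2.Rodrigues(np.array(m['rvec'],float))[0]; t=np.array(m['tvec'],float).reshape(3)
    return K,np.array(m['distortion'],float),R,t
def ray(n,uv):
    K,d,R,t=cam(n)
    p=cv2.undistortPoints(np.array(uv,float).reshape(-1,1,2),K,d).reshape(-1,2)
    D=np.c_[p,np.ones(len(p))]@R
    return -R.T@t, D
def onz(n,uv,z):
    C,D=ray(n,uv); s=(z-C[2])/D[:,2]
    return C+s[:,None]*D
def proj(n,P):
    K,d,R,t=cam(n)
    return cv2.projectPoints(np.array(P,float).reshape(-1,1,3),cv2.Rodrigues(R)[0],t,K,d)[0].reshape(-1,2)
def snap(n,name):
    im=manip.camera(n); cv2.imwrite(f'pics/{name}.png',im[:,:,::-1]); return im
def tri(uv1,uv2,a='top',b='side'):
    C1,D1=ray(a,uv1);C2,D2=ray(b,uv2);d1=D1[0]/np.linalg.norm(D1[0]);d2=D2[0]/np.linalg.norm(D2[0])
    s=np.linalg.lstsq(np.c_[d1,-d2],C2-C1,rcond=None)[0]
    p,q=C1+s[0]*d1,C2+s[1]*d2
    return (p+q)/2,np.linalg.norm(p-q)
E
python3 - <<'E'
from h import *
np.set_printoptions(precision=4,suppress=True)
for n in('top','side'):
    snap(n,n+'0'); C,_=ray(n,[[320,240]]); print(n,C,onz(n,[[320,240]],0),manip.camera_model(n)['fx'])
s=manip.read_state();print(s, manip.tip_reach)
E
```

```text
pics
top [0.3447 0.0384 1.2787] [[0.4824 0.0489 0.    ]] 476.29530964929705
side [ 0.3155 -0.6274  0.8795] [[ 0.5282  0.1335 -0.    ]] 456.37244355690314
{'clock': 0.1, 'joints': array([-1.2018,  0.6293,  0.0384,  1.5183, -0.027 ,  0.9963, -0.02  ]), 'qd': array([-0.0029, -0.0016,  0.0004, -0.001 ,  0.0018, -0.0002, -0.0013]), 'effort': array([  0.0025, -56.4531,   1.2304, -19.3974,   0.0113,   0.0054,
         0.    ]), 'eef_pos': array([0.2735, 0.5891, 0.2495]), 'ee_rot': array([-0.0002,  0.2157,  0.9765, -0.0008]), 'contact_force': array([-0.4103,  0.6186,  0.2788]), 'wrist_torque': array([ 0.0335, -0.0493,  0.0064]), 'gripper_width': 1.0006820543405792} 0.019
```

View pics/top0.png

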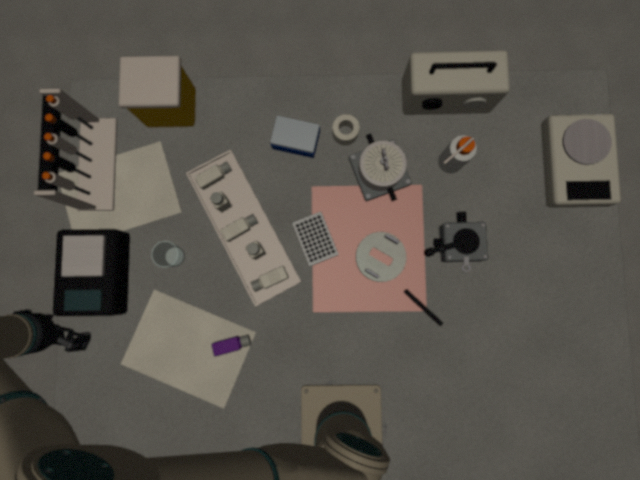

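View pics/side0.png

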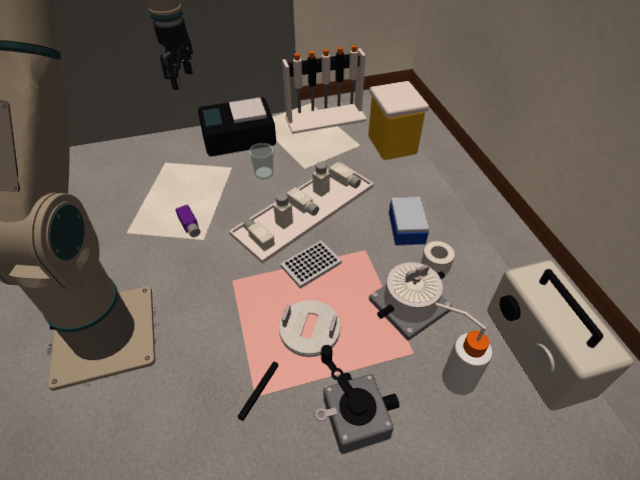

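```bash
python3 - <<'E'
import cv2
t=cv2.imread('pics/top0.png');s=cv2.imread('pics/side0.png')
f=lambda im,x,y,w,h,k,n:cv2.imwrite(f'pics/{n}.png',cv2.convertScaleAbs(cv2.resize(im[y:y+h,x:x+w],None,fx=k,fy=k,interpolation=cv2.INTER_CUBIC),alpha=1.6))
f(t,180,140,130,170,3.5,'zt1'); f(t,340,120,155,180,3.3,'zt2'); f(s,270,240,200,210,2.8,'zs2'); f(s,220,140,170,130,4,'zs1')
E
```

```text
(no output)
```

View pics/zt1.png

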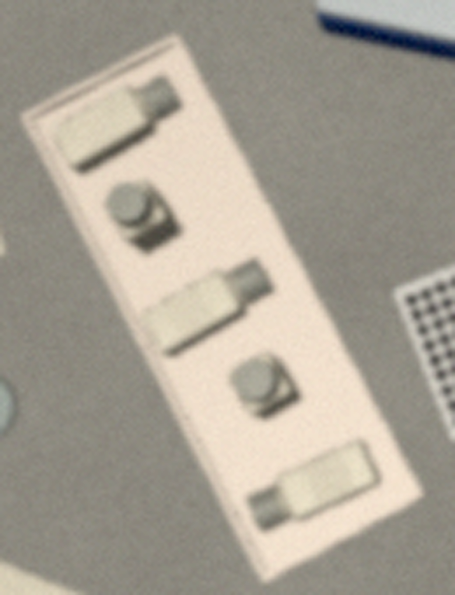

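View pics/zt2.png

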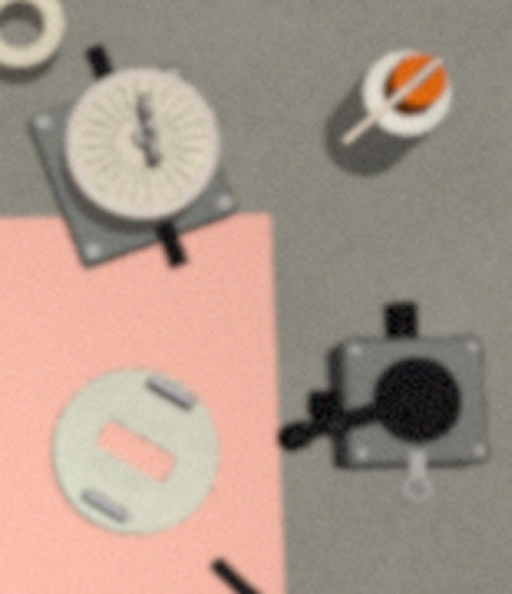

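View pics/zs2.png

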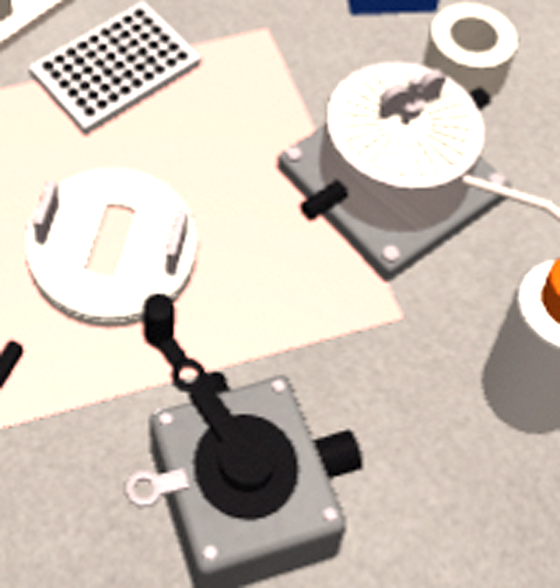

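View pics/zs1.png

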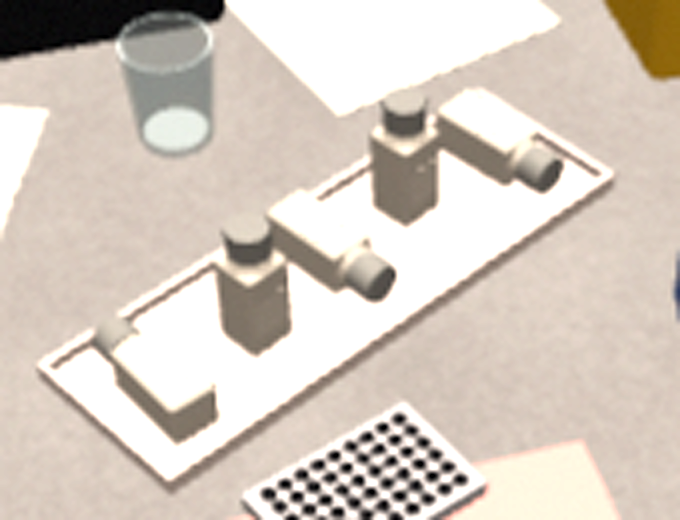

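```bash
python3 - <<'E'
from h import *
np.set_printoptions(precision=4,suppress=True)
T2=lambda x,y:[340+(x-1.2)/3.3,120+(y-1.2)/3.3]
T1=lambda x,y:[180+(x-1.2)/3.5,140+(y-1.2)/3.5]
S2=lambda x,y:[270+x/2.8,240+y/2.8]
S1=lambda x,y:[220+x/4,140+y/4]
print('drum',onz('top',[T2(142,143)],.085), onz('side',[S2(406,127)],.085))
print('cover plate',onz('top',[T2(135,452)],.018),onz('side',[S2(112,242)],.018))
print('tabs top',onz('top',[T2(171,389),T2(105,505)],.05),onz('side',[S2(50,190),S2(182,218)],.05))
print('pivot disk',onz('top',[T2(417,398)],.08),onz('side',[S2(247,455)],.085))
print('knob',onz('top',[T2(294,436)],.107),onz('side',[S2(158,304)],.107))
print('handle hole',onz('side',[S2(188,375)],.075))
print('hasp',onz('top',[T2(417,487)],.06),onz('side',[S2(143,489)],.06))
print('slot corners', onz('top',[T2(108,421),T2(179,457),T2(165,481),T2(95,445)],.018))
print('wings tops', onz('top',[T2(143,97),T2(152,165)],.13),onz('side',[S2(385,107),S2(442,80)],.13))
print('tray corners',onz('top',[T1(22,116),T1(178,36),T1(423,493),T1(266,581)],.019))
print('standers',onz('top',[T1(131,203),T1(258,379)],.102))
# bottles: body top face corners, z=.041
print('b cap tips',onz('top',[T1(182,95),T1(272,280),T1(249,510)],.023))
print('b bases',onz('top',[T1(64,148),T1(155,333),T1(370,462)],.041))
for uvs in ([T1(54,132),T1(79,168)],[T1(145,317),T1(172,352)],[T1(364,442),T1(380,477)]): print(onz('top',uvs,.041))
E
```

```text
drum [[ 0.6692 -0.1149  0.085 ]] [[ 0.6668 -0.1228  0.085 ]]
cover plate [[ 0.434  -0.1107  0.018 ]] [[ 0.4335 -0.1181  0.018 ]]
tabs top [[ 0.4808 -0.1365  0.05  ]
 [ 0.3908 -0.0825  0.05  ]] [[ 0.3953 -0.0793  0.05  ]
 [ 0.4854 -0.1317  0.05  ]]
pivot disk [[ 0.4679 -0.3183  0.08  ]] [[ 0.4658 -0.3304  0.085 ]]
knob [[ 0.438  -0.2183  0.107 ]] [[ 0.4384 -0.2252  0.107 ]]
handle hole [[ 0.4478 -0.2644  0.075 ]]
hasp [[ 0.4012 -0.3208  0.06  ]] [[ 0.3993 -0.3235  0.06  ]]
slot corners [[ 0.4592 -0.0898  0.018 ]
 [ 0.4295 -0.1457  0.018 ]
 [ 0.4105 -0.1339  0.018 ]
 [ 0.4401 -0.0789  0.018 ]]
wings tops [[ 0.6923 -0.1109  0.13  ]
 [ 0.6401 -0.1161  0.13  ]] [[ 0.6396 -0.1304  0.13  ]
 [ 0.6901 -0.119   0.13  ]]
tray corners [[0.6692 0.4102 0.019 ]
 [0.7309 0.2894 0.019 ]
 [0.3737 0.1015 0.019 ]
 [0.3096 0.2198 0.019 ]]
standers [[0.5825 0.3058 0.102 ]
 [0.454  0.2139 0.102 ]]
b cap tips [[0.6827 0.2851 0.023 ]
 [0.537  0.2152 0.023 ]
 [0.3627 0.2322 0.023 ]]
b bases [[0.6381 0.3712 0.041 ]
 [0.4954 0.3005 0.041 ]
 [0.3966 0.1396 0.041 ]]
[[0.6507 0.379  0.041 ]
 [0.6225 0.3596 0.041 ]]
[[0.5076 0.3082 0.041 ]
 [0.4809 0.2876 0.041 ]]
[[0.4115 0.144  0.041 ]
 [0.3855 0.1322 0.041 ]]
```

```bash
python3 - <<'E'
from h import *
np.set_printoptions(precision=4,suppress=True)
t=cv2.imread('pics/top0.png');s=cv2.imread('pics/side0.png')
f=lambda im,x,y,w,h,k,n:cv2.imwrite(f'pics/{n}.png',cv2.convertScaleAbs(cv2.resize(im[y:y+h,x:x+w],None,fx=k,fy=k,interpolation=cv2.INTER_NEAREST),alpha=1.0))
f(s,360,250,100,80,8,'zs3'); f(s,270,290,80,70,8,'zs4')
f(t,345,125,80,80,7,'zt3'); f(t,350,225,62,62,9,'zt4')
print(proj('side',[0.274,.59,.25]),proj('top',[0.274,.59,.25]))
E
```

```text
[[183.3187  78.331 ]] [[ 66.9259 328.1793]]
```

View pics/zs3.png

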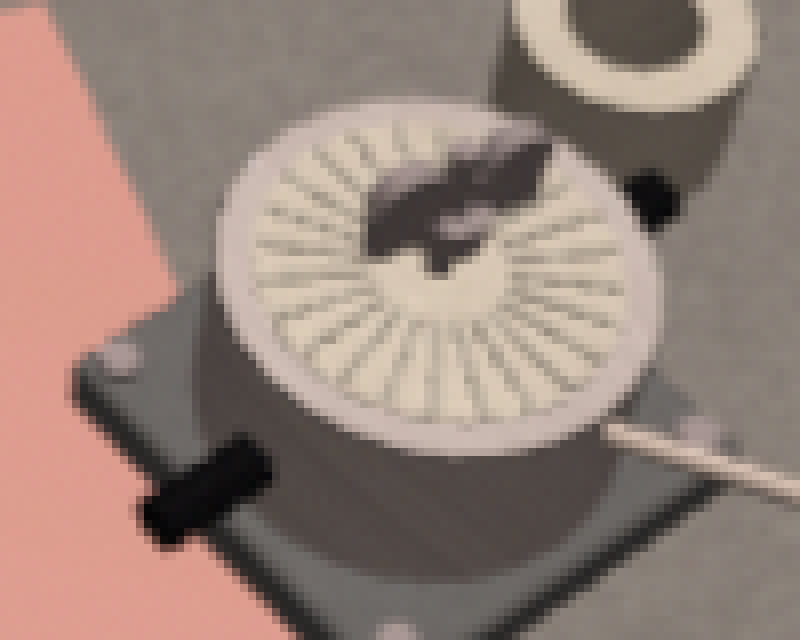

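View pics/zs4.png

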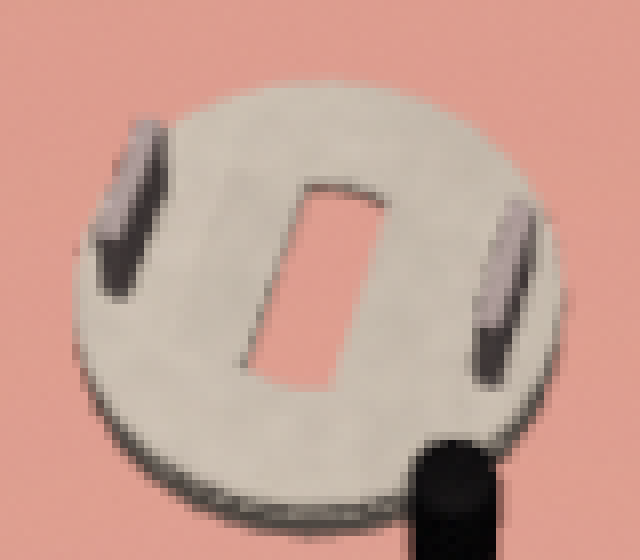

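View pics/zt3.png

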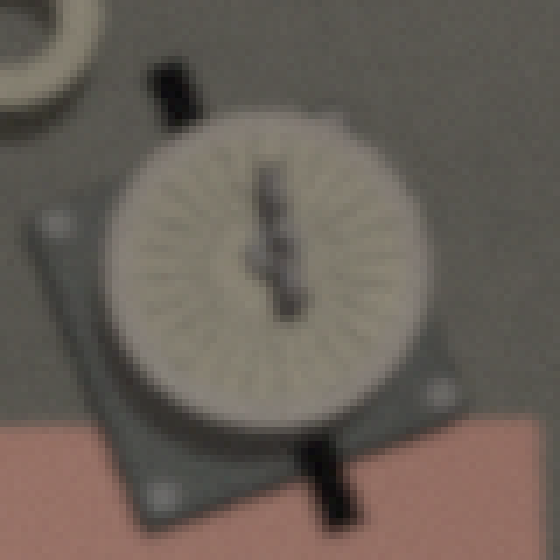

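View pics/zt4.png

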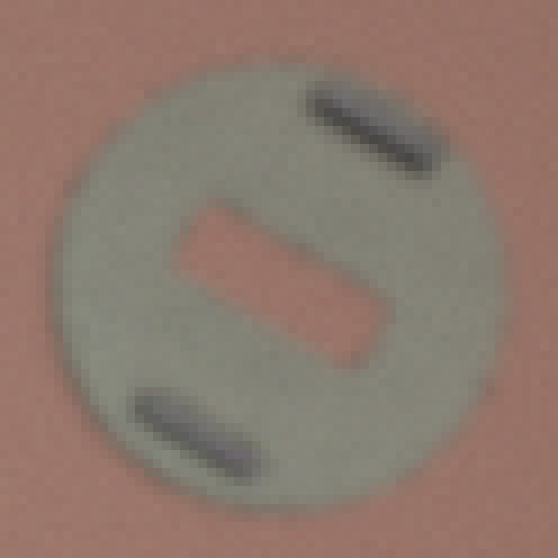

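```bash
cat >> h.py <<'E'
def bbox(n,c,r,z):
    a=np.linspace(0,2*np.pi,200); P=np.c_[c[0]+r*np.cos(a),c[1]+r*np.sin(a),0*a+z]
    q=proj(n,P); return np.r_[q.min(0),q.max(0)]
def circ(n,bb,r,z,c0):
    # circle centre on plane z whose outline has the measured bbox centre
    from scipy.optimize import fsolve
    m=np.array([bb[0]+bb[2],bb[1]+bb[3]])/2
    g=lambda c:(lambda b:np.array([b[0]+b[2],b[1]+b[3]])/2-m)(bbox(n,c,r,z))
    c=fsolve(g,c0); return c,bbox(n,c,r,z)
E
python3 - <<'E'
from h import *
np.set_printoptions(precision=4,suppress=True)
T=lambda x0,y0,k,b:np.array([x0+b[0]/k,y0+b[1]/k,x0+b[2]/k,y0+b[3]/k])-.5
d=T(345,125,7,(105,107,429,431)); print(d,circ('top',d,.06,.085,(.67,-.115)))
d=T(360,250,8,(217,95,660,458)); print(d,circ('side',d,.06,.085,(.67,-.115)))
d=T(350,225,9,(50,60,507,517)); print(d,circ('top',d,.067,.012,(.43,-.11)))
d=T(270,290,8,(76,78,562,512)); print(d,circ('side',d,.067,.018,(.43,-.11)))
# floor checks: tray corners side view vs top
U=lambda x,y:[220+x/4-.5,140+y/4-.5]
print(onz('side',[U(611,175),U(168,482),U(40,364)],.019))
# tabs tops ends
V=lambda x,y:[270+x/8-.5,290+y/8-.5]
print('tabs side',onz('side',[V(148,125),V(110,228),V(520,203),V(490,320)],.05))
W=lambda x,y:[350+x/9-.5,225+y/9-.5]
print('tabs top',onz('top',[W(322,88),W(432,140),W(148,396),W(258,458)],.05))
# pink paper corners z=0 both views
print(onz('side',[[232,304],[368,254],[411,355]],0), onz('top',[[311,186],[422,185],[428,312],[313,312]],0))
E
```

```text
[359.5    139.7857 405.7857 186.0714] (array([ 0.6697, -0.1148]), array([359.1219, 140.0441, 406.1638, 185.8131]))
[386.625 261.375 442.    306.75 ] (array([ 0.6674, -0.1168]), array([386.0165, 261.491 , 442.6085, 306.634 ]))
[355.0556 231.1667 405.8333 281.9444] (array([ 0.435 , -0.1111]), array([355.1329, 231.3717, 405.756 , 281.7394]))
[279.   299.25 339.75 353.5 ] (array([ 0.433 , -0.1146]), array([278.509 , 299.5052, 340.241 , 353.2448]))
[[0.7262 0.2839 0.019 ]
 [0.3684 0.0941 0.019 ]
 [0.3079 0.2147 0.019 ]]
tabs side [[ 0.3972 -0.0726  0.05  ]
 [ 0.38   -0.1014  0.05  ]
 [ 0.4866 -0.1243  0.05  ]
 [ 0.4686 -0.1561  0.05  ]]
tabs top [[ 0.4895 -0.1208  0.05  ]
 [ 0.474  -0.1518  0.05  ]
 [ 0.4016 -0.0686  0.05  ]
 [ 0.3836 -0.0995  0.05  ]]
[[ 0.2789  0.      0.    ]
 [ 0.631   0.054   0.    ]
 [ 0.6222 -0.2331  0.    ]] [[ 0.6314  0.0715  0.    ]
 [ 0.6289 -0.2308  0.    ]
 [ 0.2873 -0.2333  0.    ]
 [ 0.2906  0.0701  0.    ]]
```

```bash
python3 - <<'E'
from h import *
np.set_printoptions(precision=4,suppress=True)
t=cv2.imread('pics/top0.png');s=cv2.imread('pics/side0.png')
f=lambda im,x,y,w,h,k,n:cv2.imwrite(f'pics/{n}.png',cv2.convertScaleAbs(cv2.resize(im[y:y+h,x:x+w],None,fx=k,fy=k,interpolation=cv2.INTER_NEAREST),alpha=2))
f(s,310,340,95,110,7,'zs5'); f(t,420,205,75,70,8,'zt5')
T2=lambda x,y:[340+(x-1.2)/3.3-.2,120+(y-1.2)/3.3-.2]
print(onz('top',[T2(343,343),T2(480,335),T2(487,458),T2(347,462)],.058).mean(0))
E
```

```text
[ 0.4697 -0.3221  0.058 ]
```

View pics/zs5.png

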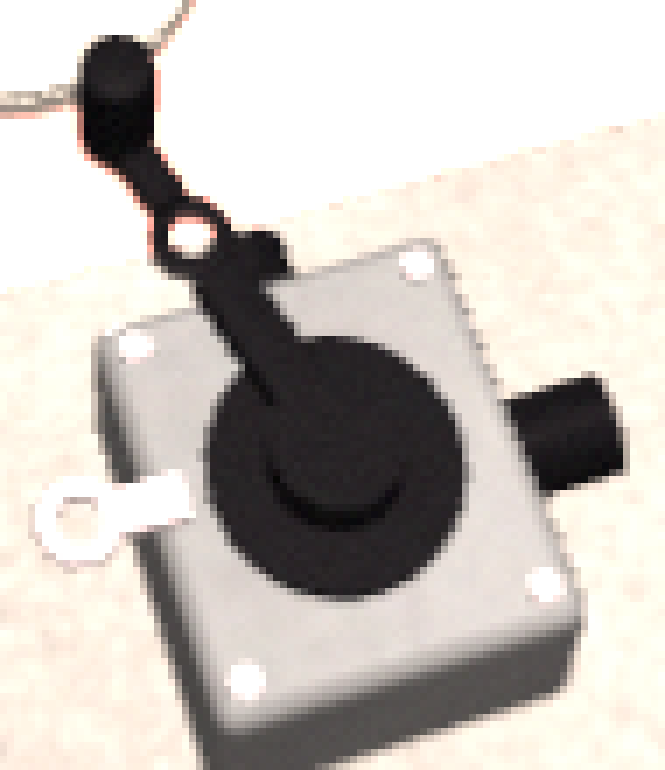

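View pics/zt5.png

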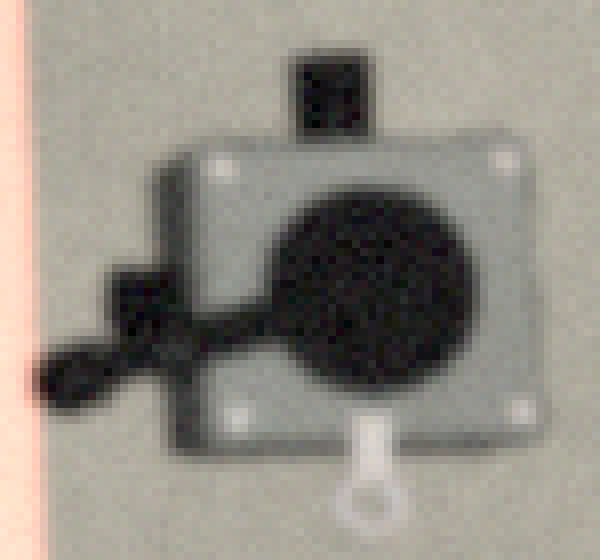

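Call:
servo_tool(dp=[[1.5,-4,1],[1.5,-4,1],[1.5,-4,0],[1.5,-4,0],[1.5,-4,0],[1.5,-4,0],[1.5,-4,0],[1.5,-4,0],[1.5,-4,0],[1.5,-4,0]], rot=[[0,0,-0.1],[0,0,-0.1],[0,0,-0.1],[0,0,-0.1],[0,0,-0.1],[0,0,-0.1],[0,0,-0.1],[0,0,-0.1],[0,0,-0.1],[0,0,-0.1]])

```text
clock: 0.93
eef_pos: [0.4193, 0.1995, 0.2693]
ee_rot: [-0.0, 0.659, 0.752, -0.0]
contact_force: [1.3, 0.0, -0.0]
gripper_width: 0.997
```

```bash
python3 - <<'E'
from h import *
np.set_printoptions(precision=4,suppress=True)
T=lambda x,y:[420+x/8-.5,205+y/8-.5]
S=lambda x,y:[310+x/7-.5,340+y/7-.5]
for z in(.058,.061):
  a=onz('top',[T(220,167),T(506,160),T(520,412),T(238,418)],z);b=onz('side',[S(135,347),S(418,264),S(545,584),S(247,682)],z)
  print(a,b,a.mean(0),b.mean(0))
for p in [((373,290),(336,468))]:
  print('disc',tri([T(*p[0])],[S(*p[1])]))
print('hasp',onz('top',[T(372,500)],.062),onz('side',[S(78,516)],.062),tri([T(372,500)],[S(78,516)]))
print('hole',onz('top',[T(180,345)],.075),onz('side',[S(190,237)],.075))
print('knob',onz('top',[T(70,380)],.1),onz('side',[S(117,68)],.107))
E
```

```text
[[ 0.5092 -0.2783  0.058 ]
 [ 0.5101 -0.3693  0.058 ]
 [ 0.4292 -0.3694  0.058 ]
 [ 0.4284 -0.2804  0.058 ]] [[ 0.4266 -0.2811  0.058 ]
 [ 0.5071 -0.2799  0.058 ]
 [ 0.5084 -0.3692  0.058 ]
 [ 0.4285 -0.3713  0.058 ]] [ 0.4692 -0.3244  0.058 ] [ 0.4677 -0.3254  0.058 ]
[[ 0.5088 -0.2776  0.061 ]
 [ 0.5097 -0.3683  0.061 ]
 [ 0.429  -0.3684  0.061 ]
 [ 0.4282 -0.2797  0.061 ]] [[ 0.4262 -0.2823  0.061 ]
 [ 0.5064 -0.2812  0.061 ]
 [ 0.5077 -0.3702  0.061 ]
 [ 0.428  -0.3722  0.061 ]] [ 0.4689 -0.3235  0.061 ] [ 0.4671 -0.3265  0.061 ]
disc (array([ 0.4685, -0.3257,  0.0554]), np.float64(0.0012318626388572221))
hasp [[ 0.4016 -0.3202  0.062 ]] [[ 0.3991 -0.3216  0.062 ]] (array([ 0.4005, -0.3208,  0.0597]), np.float64(0.0024065386416098453))
hole [[ 0.4505 -0.2589  0.075 ]] [[ 0.4472 -0.2631  0.075 ]]
knob [[ 0.438  -0.2186  0.1   ]] [[ 0.4376 -0.2264  0.107 ]]
```

Call:
servo_tool(dp=[[0.2,-4,0],[0.2,-4,0],[0.2,-4,0],[0.2,-4,0],[0.2,-4,0],[0.2,-4,0],[0.2,-4,0],[0.2,-4,0],[0.2,-4,0],[0.05,-4,0]], rot=[[0,0,-0.12],[0,0,-0.12],[0,0,-0.12],[0,0,-0.12],[0,0,-0.12],[0,0,-0.12],[0,0,-0.12],[0,0,-0.12],[0,0,-0.12],[0,0,-0.12]], gripper=0)

```text
clock: 1.77
eef_pos: [0.4377, -0.2002, 0.2692]
ee_rot: [-0.0, 0.969, 0.248, 0.0]
contact_force: [1.6, -0.4, -0.2]
gripper_width: 0.502
```

Call:
servo_tool(dp=[[0,-2.4,-2],[0,0,-2],[0,0,-2],[0,0,-2],[0,0,0]], rot=[[0,0,-0.1],[0,0,-0.1],[0,0,0],[0,0,0],[0,0,0]])

```text
clock: 2.18
eef_pos: [0.4357, -0.2212, 0.1862]
ee_rot: [-0.002, 0.988, 0.153, -0.003]
contact_force: [-0.9, 0.5, 0.3]
gripper_width: 0.502
```

Call:
servo_tool(dp=[[0,0,0],[0,0,-2],[0,0,-2],[0,0,-2],[0,0,-2],[0,0,-1],[0,0,0],[0,0,0]], rot=[[0,0,0],[0,0,0],[0,0,0],[0,0,0],[0,0,0],[0,0,0],[0,0,0],[0,0,0]])

```text
clock: 2.85
eef_pos: [0.4383, -0.2229, 0.1001]
ee_rot: [0.0, 0.988, 0.153, 0.0]
contact_force: [0.8, 0.3, -0.3]
gripper_width: 0.502
```

```bash
cat >> h.py <<'E'
def zoom(im,x,y,w,h,k,name,a=1.5):
    cv2.imwrite(f'pics/{name}.png',cv2.convertScaleAbs(cv2.resize(im[y:y+h,x:x+w,::-1],None,fx=k,fy=k,interpolation=cv2.INTER_CUBIC),alpha=a))
def st():
    s=manip.read_state(); w,x,y,z=s['ee_rot']
    from scipy.spatial.transform import Rotation as Rn
    R=Rn.from_quat([x,y,z,w]).as_matrix()
    np.set_printoptions(precision=4,suppress=True)
    print('t',round(s['clock'],2),'p',s['eef_pos'],'yaw_y deg',round(np.degrees(np.arctan2(R[1,1],R[0,1])),2),'zax',R[:,2],'F',s['contact_force'].round(1),'g',round(s['gripper_width'],3),'q',s['joints'].round(2))
E
python3 - <<'E'
from h import *
st(); im=snap('side','side1'); zoom(im,290,320,130,110,5,'a1')
E
```

```text
t 2.85 p [ 0.4383 -0.2229  0.1001] yaw_y deg -72.43 zax [ 0.0009 -0.0004 -1.    ] F [ 0.8  0.3 -0.3] g 0.502 q [ 0.08  0.71  0.5   2.09 -0.7   0.51 -0.15]
```

View pics/a1.png

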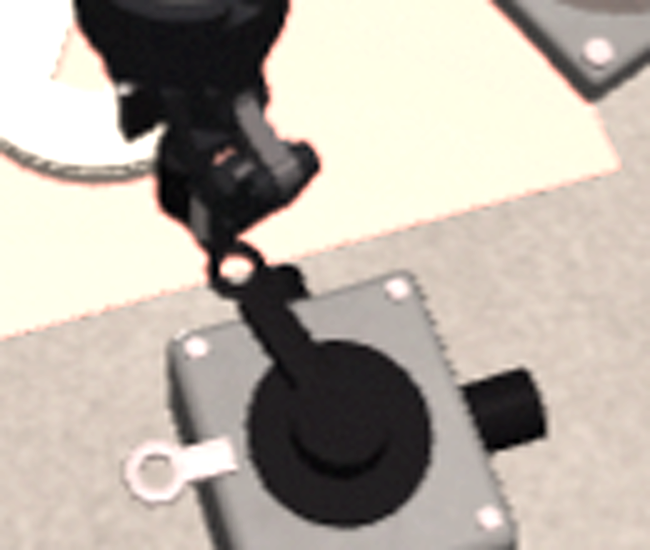

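Call:
servo_tool(dp=[[0,0,0],[0,0,0],[0,0,0],[0,0,0],[0,0,0],[0,0,0]], rot=[[0,0,0],[0,0,0],[0,0,0],[0,0,0],[0,0,0],[0,0,0]], gripper=-1, grip_force=40)

```text
clock: 3.4
eef_pos: [0.4391, -0.2243, 0.1007]
ee_rot: [0.002, 0.988, 0.152, 0.002]
contact_force: [0.6, -2.2, 7.2]
gripper_width: 0.238
```

```bash
python3 - <<'E'
from h import *
st()
p=np.array([.4685,-.325]); s=manip.read_state(); k=s['eef_pos'][:2]; r=k-p
a=np.arctan2(r[1],r[0]); print('r',np.linalg.norm(r),np.degrees(a))
R=np.linalg.norm(r)
at=np.radians(176.6); n=12
ang=np.linspace(a,at,n+1); P=np.c_[p[0]+R*np.cos(ang),p[1]+R*np.sin(ang)]
print(np.diff(P*100,axis=0).round(2).tolist(),(at-a)/n)
E
```

```text
t 3.4 p [ 0.4391 -0.2243  0.1007] yaw_y deg -72.47 zax [ 0.0036 -0.0031 -1.    ] F [ 0.6 -2.2  7.2] g 0.238 q [ 0.08  0.71  0.5   2.09 -0.7   0.51 -0.15]
r 0.10492501816532132 106.26039303172098
[[-1.01, -0.35], [-0.97, -0.45], [-0.92, -0.55], [-0.86, -0.64], [-0.79, -0.73], [-0.71, -0.8], [-0.63, -0.87], [-0.53, -0.93], [-0.43, -0.98], [-0.33, -1.02], [-0.23, -1.05], [-0.12, -1.07]] 0.10230481134626797
```

Call:
servo_tool(dp=[[-1.01,-0.35,0],[-0.97,-0.45,0],[-0.92,-0.55,0],[-0.86,-0.64,0],[-0.79,-0.73,0],[-0.71,-0.8,0],[-0.63,-0.87,0],[-0.53,-0.93,0],[-0.43,-0.98,0],[-0.33,-1.02,0]], rot=[[0,0,0.102],[0,0,0.102],[0,0,0.102],[0,0,0.102],[0,0,0.102],[0,0,0.102],[0,0,0.102],[0,0,0.102],[0,0,0.102],[0,0,0.102]])

```text
clock: 4.23
eef_pos: [0.367, -0.297, 0.1006]
ee_rot: [0.002, 0.787, 0.617, 0.001]
contact_force: [1.9, -0.5, 8.8]
gripper_width: 0.245
```

Call:
servo_tool(dp=[[-0.23,-1.05,0],[-0.12,-1.07,0],[0,0,0],[0,0,0],[0,0,0]], rot=[[0,0,0.102],[0,0,0.102],[0,0,0],[0,0,0],[0,0,0]])

```text
clock: 4.65
eef_pos: [0.3634, -0.3183, 0.1006]
ee_rot: [0.002, 0.721, 0.693, 0.0]
contact_force: [0.1, -2.2, 9.2]
gripper_width: 0.243
```

```bash
python3 - <<'E'
from h import *
st()
p=np.array([.4685,-.325]); s=manip.read_state(); r=s['eef_pos'][:2]-p
print(np.linalg.norm(r),np.degrees(np.arctan2(r[1],r[0])))
E
```

```text
t 4.65 p [ 0.3634 -0.3183  0.1006] yaw_y deg -2.34 zax [ 0.0026 -0.0023 -1.    ] F [ 0.1 -2.2  9.2] g 0.243 q [ 0.56  0.65  0.14  2.11 -0.22  0.4   0.84]
0.10536156156600988 176.3568136772733
```

Open and rise, then look.

Call:
servo_tool(dp=[[0,0,0],[0,0,0],[0,0,0],[0,0,1],[0,0,3],[0,0,4],[0,0,4],[3,2,4],[3,4,0],[0,4,0]], rot=[[0,0,0],[0,0,0],[0,0,0],[0,0,0],[0,0,0],[0,0,0],[0,0,0],[0,0,0],[0,0,0],[0,0,0]], gripper=0)

```text
clock: 5.48
eef_pos: [0.4167, -0.2293, 0.2534]
ee_rot: [0.005, 0.721, 0.692, 0.002]
contact_force: [1.9, 1.5, -0.3]
gripper_width: 0.495
```

Call:
servo_tool(dp=[[0,4,0],[0,4,0],[0,4,0],[0,4,0],[0,4,0],[0,4,0]], rot=[[0,0,0],[0,0,0],[0,0,0],[0,0,0],[0,0,0],[0,0,0]])

```text
clock: 5.98
eef_pos: [0.4099, 0.0137, 0.2509]
ee_rot: [0.0, 0.721, 0.693, 0.0]
contact_force: [1.0, -1.5, -0.9]
gripper_width: 0.5
```

```bash
python3 - <<'E'
from h import *
st(); im=snap('side','side2'); zoom(im,290,350,120,100,6,'b1',2); im=snap('top','top2'); zoom(im,340,120,155,180,3.3,'b2')
zoom(im,420,205,75,75,8,'b3',2.5)
E
```

```text
t 5.98 p [0.4099 0.0137 0.2509] yaw_y deg -2.3 zax [ 0.0002  0.0001 -1.    ] F [ 1.  -1.5 -0.9] g 0.5 q [-0.26  0.3   0.2   2.15 -0.09  0.71 -0.04]
```

View pics/b1.png

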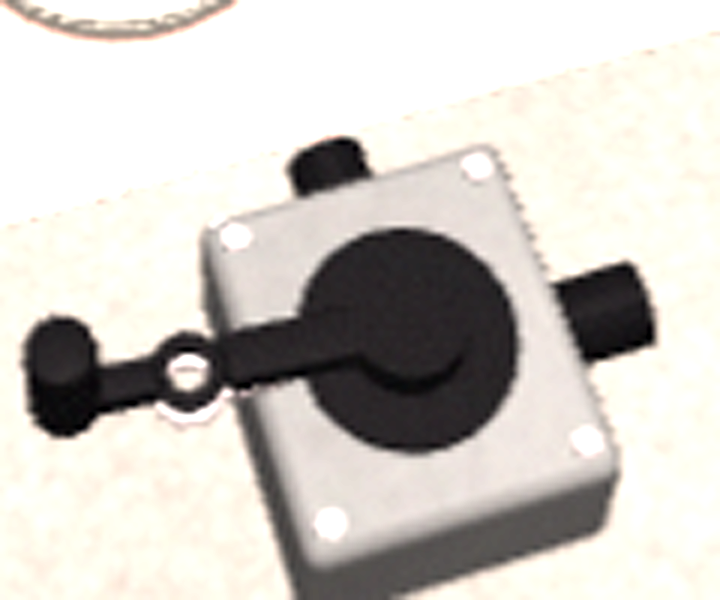

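View pics/b2.png

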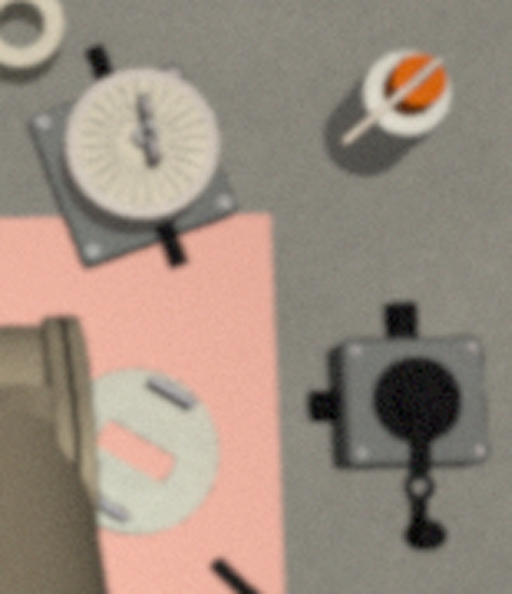

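View pics/b3.png

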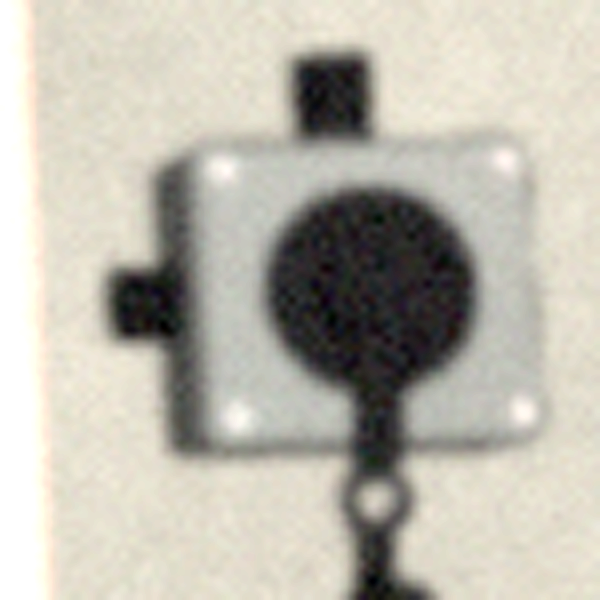

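```bash
python3 - <<'E'
from h import *
np.set_printoptions(precision=4,suppress=True)
T=lambda x,y:[420+x/8-.5,205+y/8-.5]
S=lambda x,y:[290+x/6-.5,350+y/6-.5]
S0=lambda x,y:[310+x/7-.5,340+y/7-.5]
piv=np.array([.4685,-.325])
for z in (.070,.075):
  a=onz('top',[T(377,497)],z)[0];b=onz('side',[S(187,373)],z)[0]
  for q in(a,b):
    r=q[:2]-piv; print(z,q,np.linalg.norm(r),np.degrees(np.arctan2(r[1],r[0])))
for z in (.058,.062):
  a=onz('top',[T(372,500)],z)[0];b=onz('side',[S0(78,516)],z)[0]
  for q in(a,b):
    r=q[:2]-piv; print('hasp',z,q,np.linalg.norm(r),np.degrees(np.arctan2(r[1],r[0])))
print('knob', onz('side',[S(62,345)],.107), onz('top',[T(420,610)],.107))
E
python3 - <<'E'
import sys; sys.path.insert(0,'.')
import cv2,numpy as np
import os; os.chdir('.')
for n,(x,y,w,h) in {'side0':(310,395,40,35),'side2':(300,395,50,35),'top0':(450,255,35,25),'top2':(450,255,35,30)}.items():
    im=cv2.imread(f'pics/{n}.png')[y:y+h,x:x+w]
    cv2.imwrite(f'pics/h_{n}.png',cv2.convertScaleAbs(cv2.resize(im,None,fx=8,fy=8,interpolation=cv2.INTER_CUBIC),alpha=1.4))
a=[cv2.imread(f'pics/h_{n}.png') for n in('side0','side2','top0','top2')]
W=400;H=280
a=[cv2.copyMakeBorder(i,0,H-i.shape[0],0,W-i.shape[1],cv2.BORDER_CONSTANT) for i in a]
cv2.imwrite('pics/h4.png',np.vstack([np.hstack(a[:2]),np.hstack(a[2:])]))
E
```

```text
0.07 [ 0.4022 -0.3195  0.07  ] 0.06655100604213765 175.25386977725418
0.07 [ 0.3991 -0.322   0.07  ] 0.06948721621710607 177.51825682622774
0.075 [ 0.4019 -0.318   0.075 ] 0.06692646997806004 174.00746335233313
0.075 [ 0.3986 -0.3239  0.075 ] 0.06994745628999889 179.08056931254856
hasp 0.058 [ 0.4018 -0.3214  0.058 ] 0.06677849797787175 176.9337135127
hasp 0.058 [ 0.3995 -0.3201  0.058 ] 0.06916781890409067 175.96405490175914
hasp 0.062 [ 0.4016 -0.3202  0.062 ] 0.06703877173187196 175.9358942716414
hasp 0.062 [ 0.3991 -0.3216  0.062 ] 0.0694873189530559 177.2185157827551
knob [[ 0.3632 -0.3184  0.107 ]] [[ 0.366  -0.3197  0.107 ]]
```

View pics/h4.png

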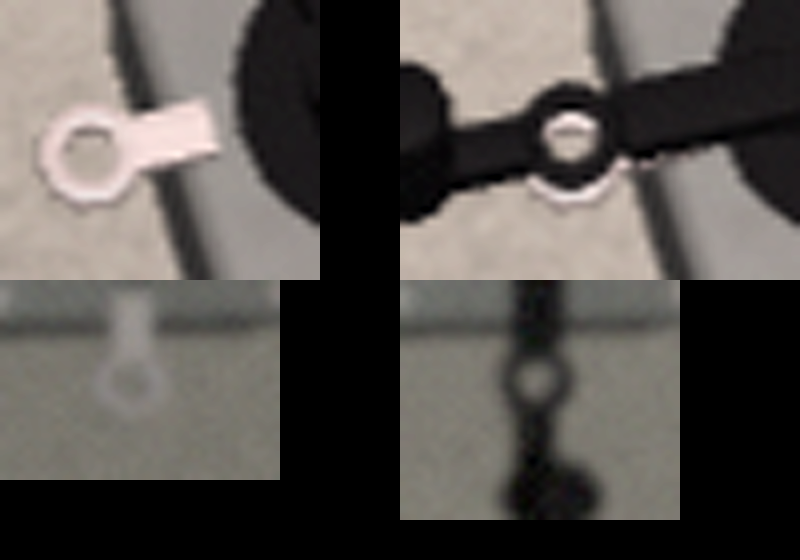

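```bash
python3 - <<'E'
from h import *
np.set_printoptions(precision=4,suppress=True)
print(tri([[444.8,162.3]],[[436.5,303.5]]), tri([[473,138]],[[484,328]]))
import cv2
t=cv2.imread('pics/top0.png');s=cv2.imread('pics/side0.png')
zoom(t[:,:,::-1],430,120,60,60,8,'w1',1.5)
zoom(s[:,:,::-1],400,255,100,140,5,'w2',1.5)
T=lambda x,y:[345+x/7-.5,125+y/7-.5]
S=lambda x,y:[360+x/8-.5,250+y/8-.5]
# wings ends (top surface)
print(tri([T(268,165)],[S(530,130)]),tri([T(288,315)],[S(390,180)]))
for z in (.1357,):print(onz('top',[T(268,165),T(288,310)],z),onz('side',[S(528,135),S(385,180)],z))
E
```

```text
(array([ 0.6366, -0.2428,  0.1997]), np.float64(0.0006375944927156393)) (array([ 0.6927, -0.31  ,  0.1989]), np.float64(0.0015426389437216712))
(array([ 0.6925, -0.11  ,  0.1287]), np.float64(0.005078624080139229)) (array([ 0.6435, -0.1167,  0.1311]), np.float64(0.006617762715615408))
[[ 0.693  -0.1098  0.1357]
 [ 0.6407 -0.1153  0.1357]] [[ 0.6851 -0.1162  0.1357]
 [ 0.6437 -0.1195  0.1357]]
```

View pics/w1.png

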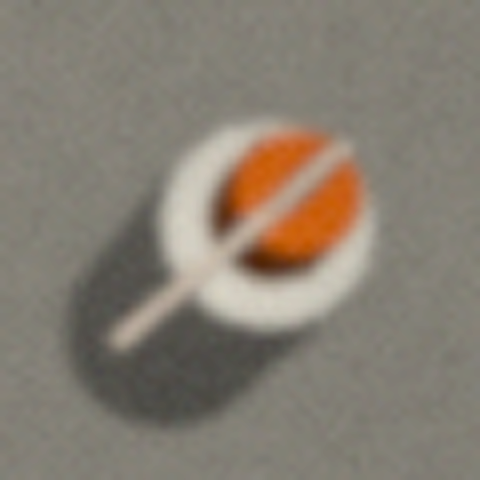

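View pics/w2.png

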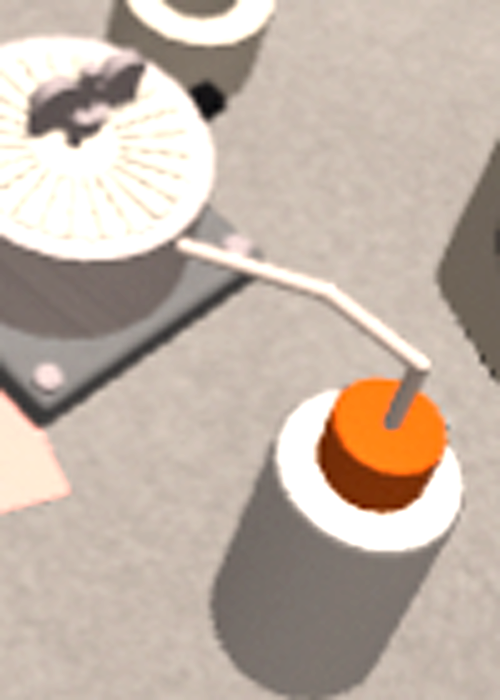

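Call:
servo_tool(dp=[[1.4,-3,0],[1.4,-3,0],[1.4,-3,0],[1.4,-3,-2],[1.38,-3.2,-3],[0,0,-3],[0,0,-3],[0,0,0],[0,0,0]], rot=[[0,0,-0.1],[0,0,-0.1],[0,0,-0.1],[0,0,-0.1],[0,0,-0.09],[0,0,0],[0,0,0],[0,0,0],[0,0,0]], gripper=-0.3)

```text
clock: 6.83
eef_pos: [0.4778, -0.1374, 0.1426]
ee_rot: [-0.001, 0.868, 0.497, -0.001]
contact_force: [0.0, -0.0, 0.9]
gripper_width: 0.347
```

```bash
python3 - <<'E'
from h import *
st(); im=snap('side','side3'); zoom(im,265,235,140,120,5,'c1',1.2)
E
```

```text
t 6.83 p [ 0.4778 -0.1374  0.1426] yaw_y deg -30.42 zax [-0.0037  0.0008 -1.    ] F [ 0.  -0.   0.9] g 0.347 q [ 0.04  0.6   0.27  2.04 -0.29  0.54 -0.02]
```

View pics/c1.png

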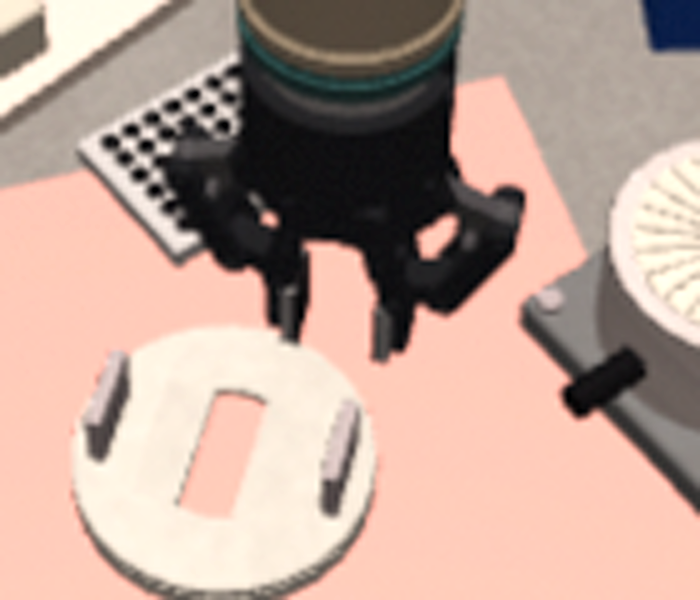

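Call:
servo_tool(dp=[[0,0,-2.5],[0,0,-2.5],[0,0,-2.5],[0,0,-1.4],[0,0,-1],[0,0,0],[0,0,0]], rot=[[0,0,0],[0,0,0],[0,0,0],[0,0,0],[0,0,0],[0,0,0],[0,0,0]])

```text
clock: 7.47
eef_pos: [0.4802, -0.1373, 0.0453]
ee_rot: [0.001, 0.868, 0.497, 0.001]
contact_force: [0.7, 0.7, -0.1]
gripper_width: 0.349
```

Call:
servo_tool(dp=[[0,0,0],[0,0,0],[0,0,0],[0,0,0],[0,0,0],[0,0,0]], rot=[[0,0,0],[0,0,0],[0,0,0],[0,0,0],[0,0,0],[0,0,0]], gripper=-1, grip_force=90)

```text
clock: 7.97
eef_pos: [0.4802, -0.1373, 0.0457]
ee_rot: [0.001, 0.868, 0.497, 0.001]
contact_force: [-1.0, 0.7, 6.6]
gripper_width: 0.075
```

```bash
python3 - <<'E'
from h import *
st(); im=snap('side','side4'); zoom(im,265,235,140,120,5,'c2',1.2)
E
```

```text
t 7.97 p [ 0.4802 -0.1373  0.0457] yaw_y deg -30.43 zax [ 0.0027 -0.0002 -1.    ] F [-1.   0.7  6.6] g 0.075 q [ 0.12  0.77  0.16  2.09 -0.36  0.31  0.05]
```

View pics/c2.png

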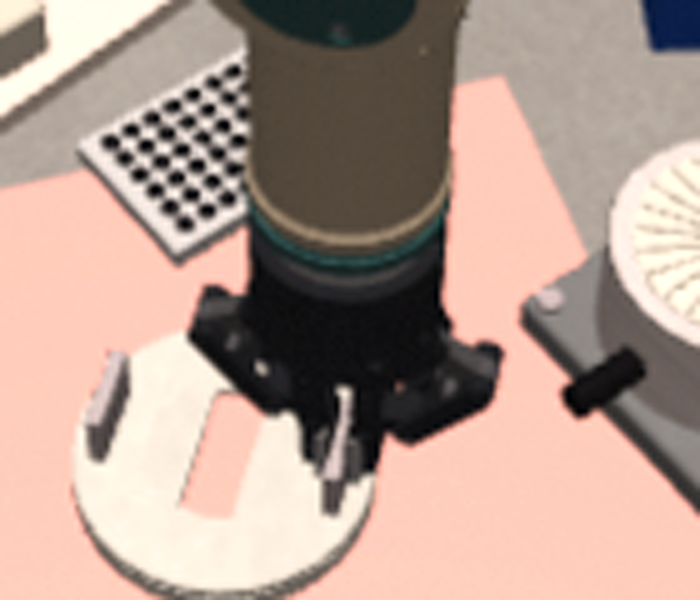

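Call:
servo_tool(dp=[[0,0,0.5],[0,0,1],[0,0,1.5],[0,0,2],[0,0,2],[0,0,2],[0,0,2.5],[0,0,2.5],[0,0,2],[0,0,0]], rot=[[0,0,0],[0,0,0],[0,0,0],[0,0,0],[0,0,0],[0,0,0],[0,0,0],[0,0,0],[0,0,0],[0,0,0]])

```text
clock: 8.85
eef_pos: [0.4812, -0.1379, 0.2084]
ee_rot: [0.003, 0.868, 0.497, 0.003]
contact_force: [0.1, -0.2, -3.5]
gripper_width: 0.073
```

```bash
python3 - <<'E'
from h import *
st(); im=snap('side','side5'); zoom(im,265,195,160,150,4.5,'c3',1.2)
E
```

```text
t 8.85 p [ 0.4812 -0.1379  0.2084] yaw_y deg -30.37 zax [ 0.0077 -0.0017 -1.    ] F [ 0.1 -0.2 -3.5] g 0.073 q [-0.01  0.49  0.33  1.99 -0.24  0.69 -0.05]
```

View pics/c3.png

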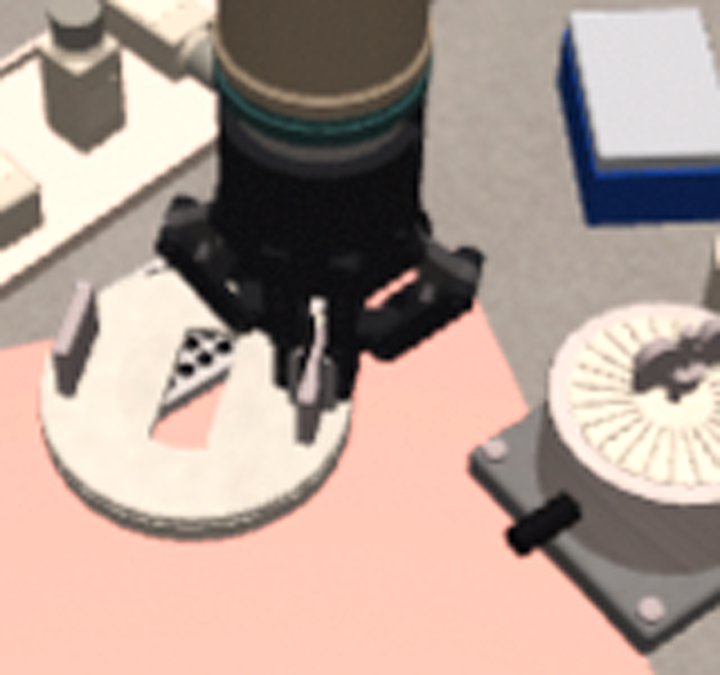

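Call:
servo_tool(dp=[[0.9,0.37,0.1],[0.9,0.37,0],[0.9,0.37,0],[0.9,0.37,0],[0.9,0.37,0],[0.9,0.37,0],[0.9,0.37,0],[0.9,0.37,0],[0.9,0.37,0],[0.9,0.37,0]], rot=[[0,0,0.1],[0,0,0.1],[0,0,0.1],[0,0,0.1],[0,0,0.1],[0,0,0.1],[0,0,0.1],[0,0,0.1],[0,0,0.1],[0,0,0.1]])

```text
clock: 9.73
eef_pos: [0.5683, -0.0996, 0.2035]
ee_rot: [-0.002, 0.521, 0.854, -0.0]
contact_force: [-1.0, -0.1, -3.6]
gripper_width: 0.073
```

Call:
servo_tool(dp=[[0.9,0.37,0.1],[0.9,0.37,0],[0.9,0.37,0],[0.9,0.37,0],[0.9,0.37,0],[0.9,0.37,0],[0.9,0.37,0],[0.9,0.37,0],[0.9,0.37,0],[0.9,0.37,0]], rot=[[0,0,0.1],[0,0,0.1],[0,0,0.1],[0,0,0.1],[0,0,0.1],[0,0,0.1],[0,0,0.1],[0,0,0.1],[0,0,0.1],[0,0,0.1]])

```text
clock: 10.57
eef_pos: [0.6581, -0.0628, 0.204]
ee_rot: [-0.002, 0.048, 0.999, 0.0]
contact_force: [0.7, 0.4, -3.5]
gripper_width: 0.071
```

Call:
servo_tool(dp=[[0.1,0,0],[0,0,0],[0,0,0],[0,0,0]], rot=[[0,0,0.1],[0,0,0.1],[0,0,0.024],[0,0,0]])

```text
clock: 10.9
eef_pos: [0.6589, -0.0632, 0.2044]
ee_rot: [-0.002, -0.061, 0.998, 0.001]
contact_force: [0.4, 0.4, -3.6]
gripper_width: 0.073
```

```bash
python3 - <<'E'
from h import *
st(); im=snap('side','side6'); zoom(im,330,170,160,150,4.5,'d1',1.2); im=snap('top','top6');zoom(im,320,90,150,140,5,'d2',1.6)
E
```

```text
t 10.9 p [ 0.6589 -0.0632  0.2044] yaw_y deg 96.98 zax [-0.0035  0.0008 -1.    ] F [ 0.4  0.4 -3.6] g 0.073 q [ 0.22  0.71 -0.3   1.52  0.24  0.95  1.55]
```

View pics/d1.png

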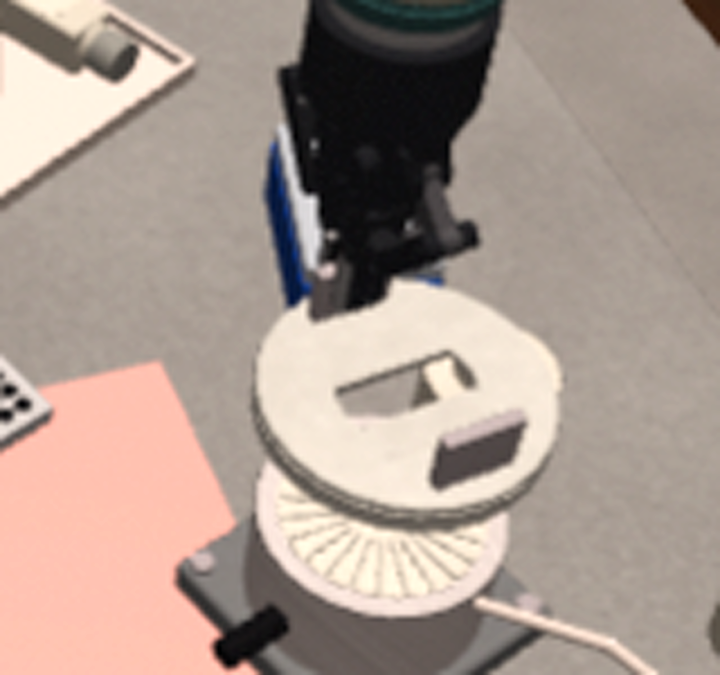

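View pics/d2.png

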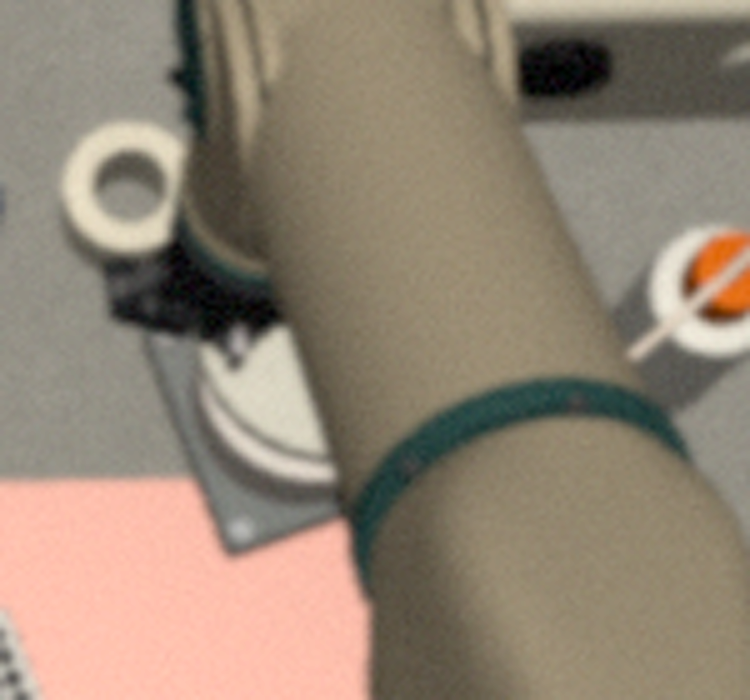

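```bash
python3 - <<'E'
from h import *
S=lambda x,y:[330+x/4.5-.5,170+y/4.5-.5]
I=lambda p:((p-np.array([330,170])+.5)*4.5).round(1)
np.set_printoptions(precision=4,suppress=True)
print('far tab at .2087',onz('side',[S(482,441)],.2087), 'pred px',I(proj('side',[.6716,-.1664,.2087])))
d=np.array(S(256,280)+S(558,516)); 
print(circ('side',d,.067,.1767,(.665,-.115)))
b=bbox('side',(.6652,-.1148),.067,.1767); print('pred bbox',I(b[:2]),I(b[2:]))
# slot corners at top .1767
print(onz('side',[S(340,388),S(452,350),S(476,385)],.1767))
E
python3 - <<'E'
import os; os.chdir('.')
from h import *
im=cv2.imread('pics/side6.png')[:,:,::-1]
zoom(im,380,225,80,70,9,'d3',1.3)
E
```

```text
far tab at .2087 [[ 0.6675 -0.1746  0.2087]] pred px [[482.4 424. ]]
(array([ 0.664 , -0.1184]), array([385.8661, 232.1006, 454.0228, 283.7882]))
pred bbox [253.1 275.8] [559.  507.1]
[[ 0.6371 -0.108   0.1767]
 [ 0.6943 -0.1014  0.1767]
 [ 0.6957 -0.1233  0.1767]]
```

View pics/d3.png

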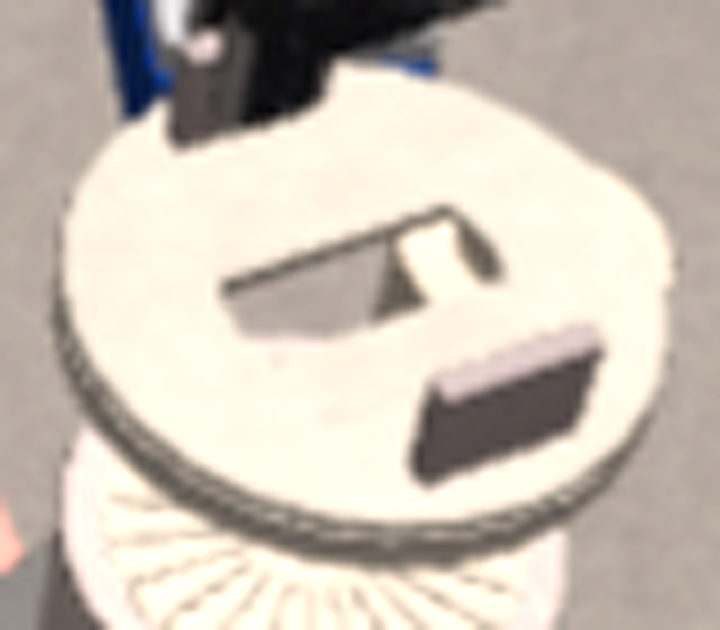

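```bash
python3 - <<'E'
from h import *
np.set_printoptions(precision=4,suppress=True)
I=lambda p:((p-np.array([380,225])+.5)*9).round(1)
c,s=np.cos(np.radians(7)),np.sin(np.radians(7))
C=np.array([.6652,-.1148])
def W(x,y,z): return [C[0]+c*x-s*y,C[1]+s*x+c*y,.1587+z]
for n,p in {'near L outer':(-.02,.056,.05),'near L in':(-.02,.048,.05),'near bot L in':(-.02,.048,.018),'far L in':(-.02,-.048,.05),'far L out':(-.02,-.056,.05),'far R out':(.02,-.056,.05),'far botL out':(-.02,-.056,.018),'far botR out':(.02,-.056,.018)}.items(): print(n,I(proj('side',W(*p))))
E
```

```text
near L outer [[172.7  35.7]]
near L in [[190.6  59.6]]
near bot L in [[173.  155.2]]
far L in [[421.6 369. ]]
far L out [[442.3 396.7]]
far R out [[607.  337.5]]
far botL out [[416.7 490.2]]
far botR out [[577.2 431.5]]
```

Call:
servo_tool(dp=[[0.33,-0.08,0],[0,0,-0.5],[0,0,-1],[0,0,-1],[0,0,-1],[0,0,-1],[0,0,-1],[0,0,-0.8],[0,0,0],[0,0,0]], rot=[[0,0,0],[0,0,0],[0,0,0],[0,0,0],[0,0,0],[0,0,0],[0,0,0],[0,0,0],[0,0,0],[0,0,0]])

```text
clock: 11.83
eef_pos: [0.6632, -0.0639, 0.1423]
ee_rot: [-0.001, -0.062, 0.998, 0.0]
contact_force: [1.3, -0.1, -3.8]
gripper_width: 0.071
```

```bash
python3 - <<'E'
from h import *
st(); im=snap('side','side7'); zoom(im,370,220,90,85,8,'d4',1.3)
E
```

```text
t 11.83 p [ 0.6632 -0.0639  0.1423] yaw_y deg 97.06 zax [-0.0013  0.0001 -1.    ] F [ 1.3 -0.1 -3.8] g 0.071 q [ 0.21  0.78 -0.28  1.56  0.26  0.84  1.53]
```

View pics/d4.png

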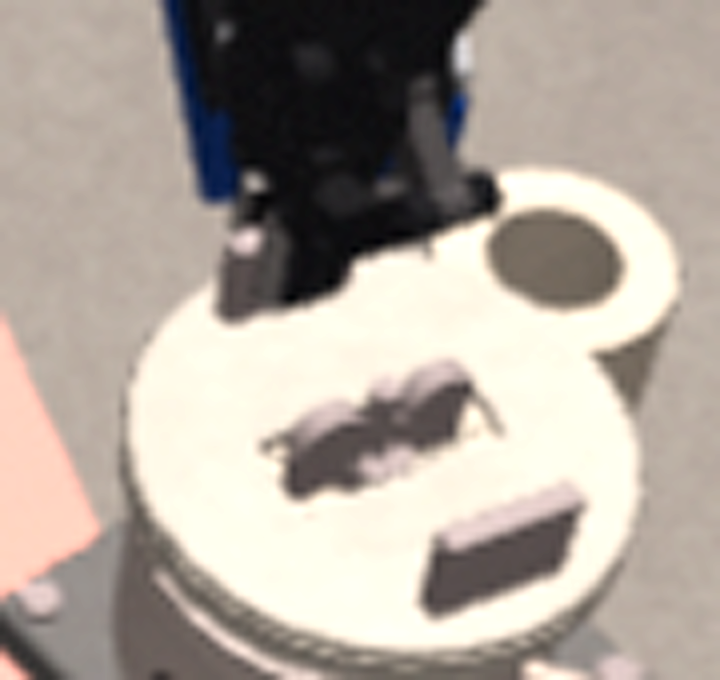

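Call:
servo_tool(dp=[[0,0,-0.3],[0,0,-0.3],[0,0,-0.3],[0,0,-0.3],[0,0,-0.3],[0,0,-0.3],[0,0,-0.3],[0,0,0]], rot=[[0,0,0],[0,0,0],[0,0,0],[0,0,0],[0,0,0],[0,0,0],[0,0,0],[0,0,0]])

```text
clock: 12.55
eef_pos: [0.663, -0.0639, 0.1212]
ee_rot: [-0.001, -0.062, 0.998, 0.0]
contact_force: [-0.1, 0.3, -3.2]
gripper_width: 0.072
```

```bash
python3 - <<'E'
from h import *
st(); im=snap('side','side8'); zoom(im,370,220,90,85,8,'d5',1.3)
E
```

```text
t 12.55 p [ 0.663  -0.0639  0.1212] yaw_y deg 97.06 zax [-0.0014  0.0001 -1.    ] F [-0.1  0.3 -3.2] g 0.072 q [ 0.21  0.81 -0.27  1.57  0.27  0.8   1.52]
```

View pics/d5.png

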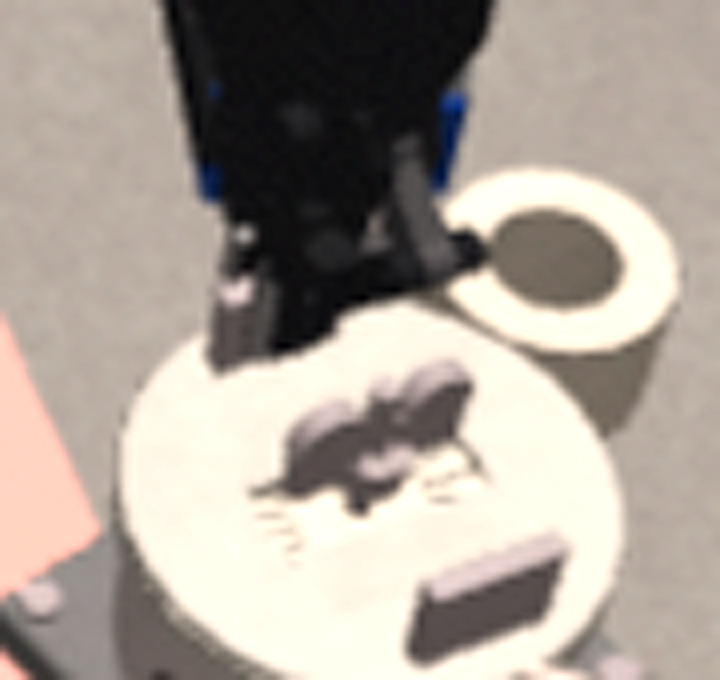

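Call:
servo_tool(dp=[[0,0,-0.15],[0,0,-0.15],[0,0,-0.1],[0,0,0]], rot=[[0,0,0],[0,0,0],[0,0,0],[0,0,0]])

```text
clock: 12.93
eef_pos: [0.6637, -0.0639, 0.1188]
ee_rot: [0.0, -0.062, 0.998, -0.0]
contact_force: [-1.2, 0.3, 1.9]
gripper_width: 0.069
```

Call:
servo_tool(dp=[[0,0,0],[0,0,0],[0,0,0],[0,0,0.5],[0,0,1.5],[0,0,2],[0,0,3],[0,0,0]], rot=[[0,0,0],[0,0,0],[0,0,0],[0,0,0],[0,0,0],[0,0,0],[0,0,0],[0,0,0]], gripper=-0.3)

```text
clock: 13.6
eef_pos: [0.6672, -0.0638, 0.1942]
ee_rot: [0.005, -0.061, 0.998, -0.0]
contact_force: [1.1, 0.6, 0.6]
gripper_width: 0.348
```

```bash
python3 - <<'E'
from h import *
st(); im=snap('side','side9'); zoom(im,370,220,90,85,8,'d6',1.3)
I=lambda p:((p-np.array([265,235])+.5)*5).round(0)
j=np.array([np.cos(np.radians(-30.4)),np.sin(np.radians(-30.4))])
for d in(.03,.045,.06):
  for dz in (0,.015,.03,.045):
    q=np.array([.4802,-.1373])+d*j; print(d,dz,I(proj('side',[q[0],q[1],.0457+dz])))
E
```

```text
t 13.6 p [ 0.6672 -0.0638  0.1942] yaw_y deg 97.05 zax [ 0.0103 -0.0002 -0.9999] F [1.1 0.6 0.6] g 0.348 q [ 0.22  0.72 -0.29  1.52  0.24  0.93  1.55]
0.03 0 [[414. 451.]]
0.03 0.015 [[415. 432.]]
0.03 0.03 [[417. 413.]]
0.03 0.045 [[418. 393.]]
0.045 0 [[449. 459.]]
0.045 0.015 [[451. 440.]]
0.045 0.03 [[453. 420.]]
0.045 0.045 [[455. 400.]]
0.06 0 [[484. 467.]]
0.06 0.015 [[487. 448.]]
0.06 0.03 [[489. 428.]]
0.06 0.045 [[491. 408.]]
```

View pics/d6.png

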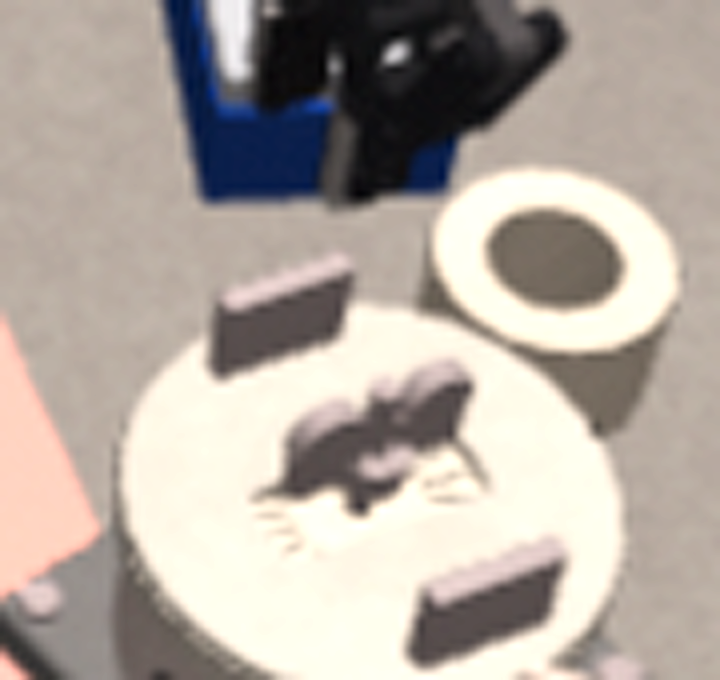

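Call:
servo_tool(dp=[[0,-2.6,0],[0,-2.6,0],[0,0,0],[0,0,0]], rot=[[0,0,0],[0,0,0],[0,0,0],[0,0,0]])

```text
clock: 13.98
eef_pos: [0.6629, -0.1189, 0.1874]
ee_rot: [-0.001, -0.06, 0.998, -0.001]
contact_force: [-0.3, 0.6, 0.8]
gripper_width: 0.35
```

```bash
python3 - <<'E'
from h import *
st()
np.set_printoptions(precision=4,suppress=True)
S=lambda x,y:[370+x/8-.5,220+y/8-.5]
print(onz('side',[S(285,281),S(492,570)],.123),onz('side',[S(385,390)],.1357))
E
```

```text
t 13.98 p [ 0.6629 -0.1189  0.1874] yaw_y deg 96.83 zax [-0.0012 -0.0015 -1.    ] F [-0.3  0.6  0.8] g 0.35 q [ 0.3   0.74 -0.29  1.5   0.25  0.94  1.62]
[[ 0.6631 -0.0655  0.123 ]
 [ 0.6753 -0.1682  0.123 ]] [[ 0.6674 -0.1162  0.1357]]
```

Call:
servo_tool(dp=[[0.56,0.3,0],[0,0,-1],[0,0,-1],[0,0,-1],[0,0,0],[0,0,0]], rot=[[0,0,0],[0,0,0],[0,0,0],[0,0,0],[0,0,0],[0,0,0]])

```text
clock: 14.48
eef_pos: [0.6682, -0.1125, 0.1565]
ee_rot: [-0.001, -0.062, 0.998, 0.0]
contact_force: [-0.4, 0.4, 0.8]
gripper_width: 0.347
```

```bash
python3 - <<'E'
from h import *
st(); im=snap('side','side10'); zoom(im,370,220,90,85,8,'e1',1.3)
E
```

```text
t 14.48 p [ 0.6682 -0.1125  0.1565] yaw_y deg 97.1 zax [-0.0028  0.0004 -1.    ] F [-0.4  0.4  0.8] g 0.347 q [ 0.29  0.78 -0.29  1.51  0.26  0.89  1.61]
```

View pics/e1.png

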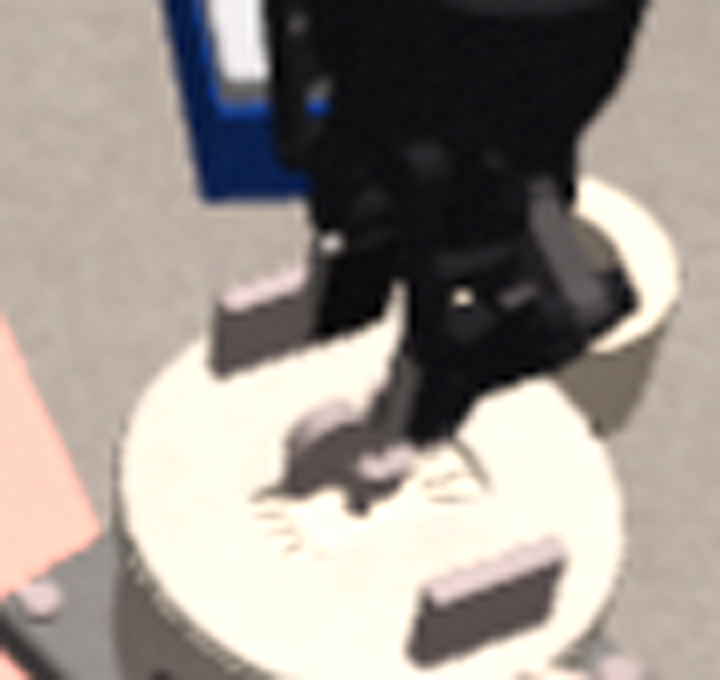

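```bash
python3 - <<'E'
from h import *
I=lambda p:((p-np.array([370,220])+.5)*8).round(0).tolist()
P=np.array([.6682,-.1125,.1565]); a=np.radians(97.1); y=np.array([np.cos(a),np.sin(a),0]); x=np.array([np.sin(a),-np.cos(a),0])
for dx in(-.011,.011):
  for dy in (-.015,-.03,.015):
    print(dx,dy,[I(proj('side',P+dx*x+dy*y-[0,0,t]))[0] for t in(.013,0)])
print(I(proj('side',[.6685,-.1158,.1125])),I(proj('side',[.6685,-.1158,.1357])))
E
```

```text
-0.011 -0.015 [[380.0, 415.0], [388.0, 383.0]]
-0.011 -0.03 [[411.0, 458.0], [420.0, 427.0]]
-0.011 0.015 [[319.0, 331.0], [326.0, 299.0]]
0.011 -0.015 [[455.0, 388.0], [463.0, 356.0]]
0.011 -0.03 [[486.0, 431.0], [495.0, 399.0]]
0.011 0.015 [[393.0, 305.0], [401.0, 273.0]]
[[375.0, 443.0]] [[388.0, 388.0]]
```

Call:
servo_tool(dp=[[0,-0.3,0],[0,0,-0.8],[0,0,-0.8],[0,0,-0.7],[0,0,0],[0,0,0]], rot=[[0,0,0],[0,0,0],[0,0,0],[0,0,0],[0,0,0],[0,0,0]])

```text
clock: 15.03
eef_pos: [0.6685, -0.1158, 0.1341]
ee_rot: [-0.001, -0.062, 0.998, 0.0]
contact_force: [-0.5, 0.3, -0.3]
gripper_width: 0.352
```

Call:
servo_tool(dp=[[0,0,0],[0,0,0],[0,0,0],[0,0,0],[0,0,0]], rot=[[0,0,0],[0,0,0],[0,0,0],[0,0,0],[0,0,0]], gripper=-1, grip_force=40)

```text
clock: 15.45
eef_pos: [0.6694, -0.1156, 0.1354]
ee_rot: [0.0, -0.062, 0.998, 0.0]
contact_force: [0.4, 0.2, 0.7]
gripper_width: 0.082
```

```bash
python3 - <<'E'
from h import *
st();print(manip.read_state()['wrist_torque'])
E
```

```text
t 15.45 p [ 0.6694 -0.1156  0.1354] yaw_y deg 97.07 zax [ 0.0006  0.0003 -1.    ] F [0.4 0.2 0.7] g 0.082 q [ 0.29  0.81 -0.28  1.52  0.27  0.85  1.61]
[ 0.1872 -0.058   0.0042]
```

Call:
servo_tool(dp=[[0,0,-0.0115],[0,0,-0.0115],[0,0,-0.0115],[0,0,-0.0115],[0,0,-0.0115],[0,0,-0.0115],[0,0,-0.0115],[0,0,-0.0115],[0,0,-0.0115],[0,0,-0.0115]], rot=[[0,0,-0.12],[0,0,-0.12],[0,0,-0.12],[0,0,-0.12],[0,0,-0.12],[0,0,-0.12],[0,0,-0.12],[0,0,-0.12],[0,0,-0.12],[0,0,-0.12]])

```text
clock: 16.28
eef_pos: [0.6693, -0.1157, 0.1342]
ee_rot: [0.0, 0.515, 0.857, 0.0]
contact_force: [-0.8, 1.5, 0.6]
gripper_width: 0.077
```

```bash
python3 - <<'E'
from h import *
st();print(manip.read_state()['wrist_torque']);im=snap('side','side11'); zoom(im,370,220,90,85,8,'e2',1.3)
E
```

```text
t 16.28 p [ 0.6693 -0.1157  0.1342] yaw_y deg 27.99 zax [ 0.0004  0.0002 -1.    ] F [-0.8  1.5  0.6] g 0.077 q [ 0.1   0.8   0.05  1.53 -0.05  0.82  0.66]
[0.0634 0.1661 0.0218]
```

View pics/e2.png

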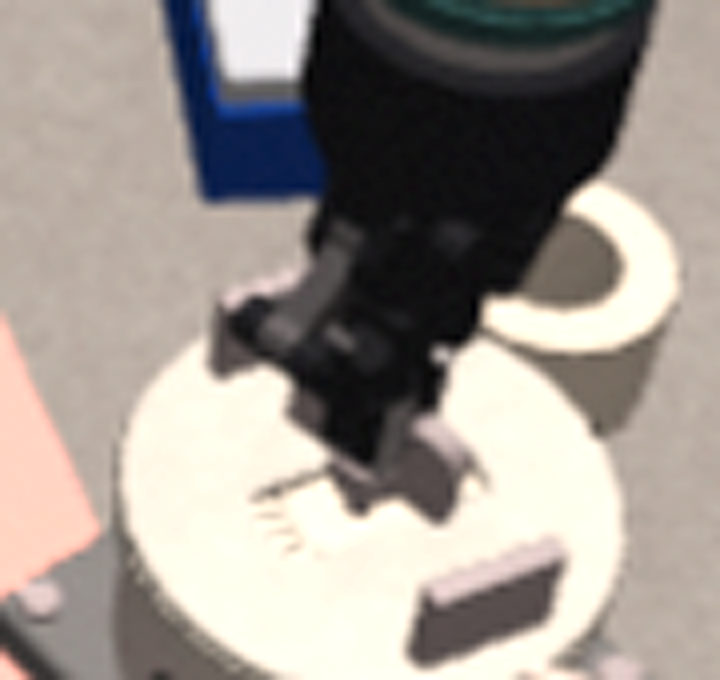

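Call:
servo_tool(dp=[[0,0,-0.0115],[0,0,-0.0115],[0,0,-0.0115],[0,0,-0.0115],[0,0,-0.0115],[0,0,-0.0115],[0,0,-0.0115],[0,0,-0.0115],[0,0,-0.0115],[0,0,-0.0115]], rot=[[0,0,-0.12],[0,0,-0.12],[0,0,-0.12],[0,0,-0.12],[0,0,-0.12],[0,0,-0.12],[0,0,-0.12],[0,0,-0.12],[0,0,-0.12],[0,0,-0.12]])

```text
clock: 17.17
eef_pos: [0.6691, -0.1157, 0.1331]
ee_rot: [-0.0, 0.909, 0.418, 0.0]
contact_force: [-0.9, 0.5, 1.3]
gripper_width: 0.08
```

Call:
servo_tool(dp=[[0,0,-0.0115],[0,0,-0.0115],[0,0,-0.0115],[0,0,-0.0115],[0,0,-0.0115],[0,0,-0.0115],[0,0,-0.0115],[0,0,-0.0115],[0,0,-0.0115],[0,0,-0.0115]], rot=[[0,0,-0.12],[0,0,-0.12],[0,0,-0.12],[0,0,-0.12],[0,0,-0.12],[0,0,-0.12],[0,0,-0.12],[0,0,-0.12],[0,0,-0.12],[0,0,-0.12]])

```text
clock: 18.0
eef_pos: [0.6692, -0.1155, 0.132]
ee_rot: [-0.0, 0.986, -0.168, -0.0]
contact_force: [-1.4, 1.0, 1.6]
gripper_width: 0.08
```

```bash
python3 - <<'E'
from h import *
st();print(manip.read_state()['wrist_torque'])
E
```

```text
t 18.0 p [ 0.6692 -0.1155  0.132 ] yaw_y deg -109.36 zax [-0.0001  0.0008 -1.    ] F [-1.4  1.   1.6] g 0.08 q [-0.24  0.91  0.69  1.54 -0.67  0.94 -1.23]
[0.1396 0.1485 0.0483]
```

Call:
servo_tool(dp=[[0,0,-0.0115],[0,0,-0.0115],[0,0,-0.0115],[0,0,-0.0115],[0,0,-0.0115],[0,0,-0.0115],[0,0,-0.0115],[0,0,-0.0115],[0,0,-0.0115],[0,0,-0.0115]], rot=[[0,0,-0.12],[0,0,-0.12],[0,0,-0.12],[0,0,-0.12],[0,0,-0.12],[0,0,-0.12],[0,0,-0.12],[0,0,-0.12],[0,0,-0.12],[0,0,-0.12]])

```text
clock: 18.83
eef_pos: [0.6693, -0.1155, 0.1308]
ee_rot: [-0.0, 0.719, -0.695, -0.0]
contact_force: [0.0, 1.2, 1.9]
gripper_width: 0.079
```

```bash
python3 - <<'E'
from h import *
st();print(manip.read_state()['wrist_torque'])
E
```

```text
t 18.83 p [ 0.6693 -0.1155  0.1308] yaw_y deg -178.1 zax [-0.     0.001 -1.   ] F [0.  1.2 1.9] g 0.079 q [-0.35  1.02  0.97  1.55 -0.92  1.09 -2.25]
[0.1809 0.1031 0.0775]
```

Call:
servo_tool(dp=[[0,0,-0.0115],[0,0,-0.0115],[0,0,-0.0115],[0,0,-0.0115],[0,0,0],[0,0,0]], rot=[[0,0,-0.12],[0,0,-0.12],[0,0,-0.12],[0,0,-0.12],[0,0,0],[0,0,0]])

```text
clock: 19.33
eef_pos: [0.6693, -0.1155, 0.1303]
ee_rot: [0.0, -0.536, 0.844, 0.0]
contact_force: [0.2, 1.4, 3.7]
gripper_width: 0.081
```

Call:
servo_tool(dp=[[0,0,0],[0,0,0],[0,0,0],[0,0,1],[0,0,2],[0,0,2],[0,0,0]], rot=[[0,0,0],[0,0,0],[0,0,0],[0,0,0],[0,0,0],[0,0,0.12],[0,0,0.12]], gripper=-0.3)

```text
clock: 19.92
eef_pos: [0.6707, -0.1179, 0.1847]
ee_rot: [0.001, -0.634, 0.774, -0.003]
contact_force: [0.8, -0.1, -0.3]
gripper_width: 0.351
```

Call:
servo_tool(dp=[[0,0,0],[0,0,0],[0,0,0],[0,0,0],[0,0,0],[0,0,0],[0,0,0],[0,0,0],[0,0,0],[0,0,0]], rot=[[0,0,0.12],[0,0,0.12],[0,0,0.12],[0,0,0.12],[0,0,0.12],[0,0,0.12],[0,0,0.12],[0,0,0.12],[0,0,0.12],[0,0,0.12]])

```text
clock: 20.75
eef_pos: [0.6691, -0.1164, 0.1808]
ee_rot: [0.0, 0.96, -0.281, 0.0]
contact_force: [0.7, -0.7, 0.3]
gripper_width: 0.352
```

Call:
servo_tool(dp=[[0,0,0],[0,0,0],[0,0,0],[0,0,0],[0,0,0],[0,0,0],[0,0,0],[0,0,0],[0,0,0],[0,0,0]], rot=[[0,0,0.12],[0,0,0.12],[0,0,0.12],[0,0,0.12],[0,0,0.12],[0,0,0.12],[0,0,0.12],[0,0,0.12],[0,0,0.12],[0,0,0.12]])

```text
clock: 21.58
eef_pos: [0.669, -0.1167, 0.1808]
ee_rot: [0.001, 0.951, 0.31, 0.0]
contact_force: [0.0, -0.3, 0.5]
gripper_width: 0.348
```

Call:
servo_tool(dp=[[0,0,0],[0,0,0],[0,0,0],[0,0,0],[0,0,0],[0,0,0],[0,0,0],[0,0,0],[0,0,0],[0,0,0]], rot=[[0,0,0.12],[0,0,0.12],[0,0,0.12],[0,0,0.12],[0,0,0.12],[0,0,0.12],[0,0,0.12],[0,0,0.12],[0,0,0.12],[0,0,0.12]])

```text
clock: 22.42
eef_pos: [0.669, -0.1169, 0.1807]
ee_rot: [0.001, 0.61, 0.793, -0.0]
contact_force: [0.1, -0.4, -1.0]
gripper_width: 0.351
```

Call:
servo_tool(dp=[[0,0,0],[0,0,0],[0,0,0],[0,0,0],[0,0,0],[0,0,0],[0,0,0],[0,0,0],[0,0,0],[0,0,0]], rot=[[0,0,0.12],[0,0,0.12],[0,0,0.12],[0,0,0.12],[0,0,0.12],[0,0,0.12],[0,0,0.12],[0,0,0.12],[0,0,0.12],[0,0,0.12]])

```text
clock: 23.25
eef_pos: [0.669, -0.1172, 0.1806]
ee_rot: [0.0, 0.056, 0.998, -0.001]
contact_force: [0.0, -0.7, 0.1]
gripper_width: 0.355
```

```bash
python3 - <<'E'
from h import *
st();im=snap('side','side12'); zoom(im,370,220,90,85,8,'e3',1.3)
E
```

```text
t 23.25 p [ 0.669  -0.1172  0.1806] yaw_y deg 83.62 zax [ 0.0002 -0.0018 -1.    ] F [ 0.  -0.7  0.1] g 0.355 q [ 0.24  0.75 -0.19  1.49  0.17  0.92  1.46]
```

View pics/e3.png

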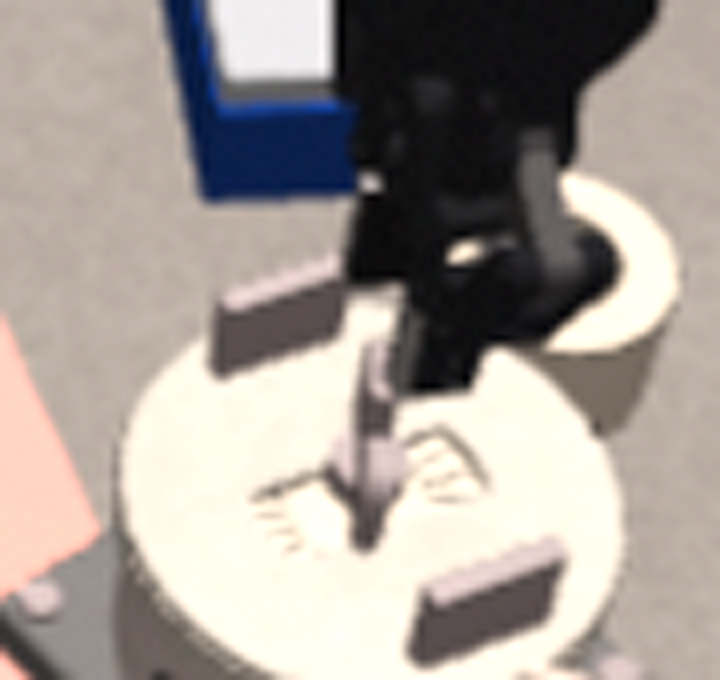

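Call:
servo_tool(dp=[[0,0.15,0],[0,0,0],[0,0,0],[0,0,0],[0,0,0],[0,0,0],[0,0,0],[0,0,0],[0,0,0],[0,0,0]], rot=[[0,0,0.12],[0,0,0.12],[0,0,0.12],[0,0,0.12],[0,0,0.12],[0,0,0.12],[0,0,0.12],[0,0,0.12],[0,0,0.12],[0,0,0.12]])

```text
clock: 24.13
eef_pos: [0.669, -0.1156, 0.1803]
ee_rot: [-0.0, -0.517, 0.856, -0.001]
contact_force: [-0.6, 0.4, 0.4]
gripper_width: 0.349
```

Call:
servo_tool(dp=[[0,0,-1],[0,0,-1],[0,0,-1],[0,0,0],[0,0,0]], rot=[[0,0,0.044],[0,0,0],[0,0,0],[0,0,0],[0,0,0]])

```text
clock: 24.55
eef_pos: [0.6684, -0.1146, 0.149]
ee_rot: [-0.001, -0.534, 0.846, 0.0]
contact_force: [0.5, 0.4, 0.5]
gripper_width: 0.346
```

```bash
python3 - <<'E'
from h import *
st();im=snap('side','side13'); zoom(im,370,220,90,85,8,'e4',1.3)
E
```

```text
t 24.55 p [ 0.6684 -0.1146  0.149 ] yaw_y deg 154.5 zax [-0.0021 -0.0005 -1.    ] F [0.5 0.4 0.5] g 0.346 q [ 0.41  0.83 -0.51  1.51  0.46  0.93  2.45]
```

View pics/e4.png

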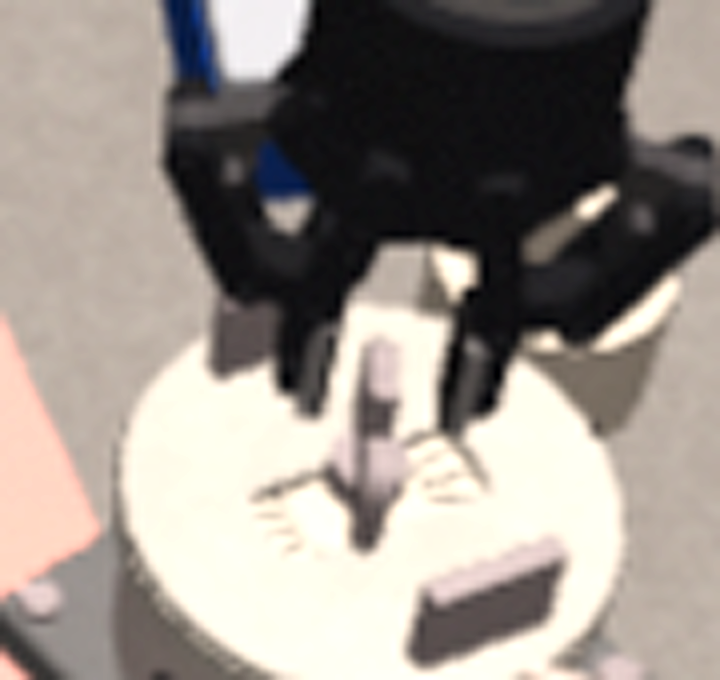

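Call:
servo_tool(dp=[[0.05,-0.08,-0.6],[0,0,-0.6],[0,0,-0.6],[0,0,-0.1],[0,0,0]], rot=[[0,0,0],[0,0,0],[0,0,0],[0,0,0],[0,0,0]])

```text
clock: 25.02
eef_pos: [0.6691, -0.1152, 0.1302]
ee_rot: [-0.001, -0.534, 0.845, 0.0]
contact_force: [-0.6, -0.1, 0.5]
gripper_width: 0.351
```

Call:
servo_tool(dp=[[0,0,0],[0,0,0],[0,0,0],[0,0,0],[0,0,0]], rot=[[0,0,0],[0,0,0],[0,0,0],[0,0,0],[0,0,0]], gripper=-1, grip_force=40)

```text
clock: 25.43
eef_pos: [0.6696, -0.115, 0.1313]
ee_rot: [0.0, -0.534, 0.845, 0.0]
contact_force: [-0.6, 0.2, 0.8]
gripper_width: 0.08
```

Call:
servo_tool(dp=[[0,0,-0.0115],[0,0,-0.0115],[0,0,-0.0115],[0,0,-0.0115],[0,0,-0.0115],[0,0,-0.0115],[0,0,-0.0115],[0,0,-0.0115],[0,0,-0.0115],[0,0,-0.0115]], rot=[[0,0,-0.12],[0,0,-0.12],[0,0,-0.12],[0,0,-0.12],[0,0,-0.12],[0,0,-0.12],[0,0,-0.12],[0,0,-0.12],[0,0,-0.12],[0,0,-0.12]])

```text
clock: 26.27
eef_pos: [0.6699, -0.1156, 0.1302]
ee_rot: [0.0, 0.039, 0.999, -0.0]
contact_force: [-0.4, -1.1, 0.7]
gripper_width: 0.083
```

```bash
python3 - <<'E'
from h import *
st();print(manip.read_state()['wrist_torque'])
E
```

```text
t 26.27 p [ 0.6699 -0.1156  0.1302] yaw_y deg 85.49 zax [ 0.0007 -0.0006 -1.    ] F [-0.4 -1.1  0.7] g 0.083 q [ 0.23  0.81 -0.18  1.53  0.18  0.82  1.48]
[-0.1948  0.125   0.0113]
```

Call:
servo_tool(dp=[[0,0,-0.0115],[0,0,-0.0115],[0,0,-0.0115],[0,0,-0.0115],[0,0,-0.0115],[0,0,-0.0115],[0,0,-0.0115],[0,0,-0.0115],[0,0,-0.0115],[0,0,-0.0115]], rot=[[0,0,-0.12],[0,0,-0.12],[0,0,-0.12],[0,0,-0.12],[0,0,-0.12],[0,0,-0.12],[0,0,-0.12],[0,0,-0.12],[0,0,-0.12],[0,0,-0.12]])

```text
clock: 27.1
eef_pos: [0.6694, -0.116, 0.129]
ee_rot: [0.0, 0.597, 0.802, -0.0]
contact_force: [-1.5, -1.7, 1.3]
gripper_width: 0.079
```

Call:
servo_tool(dp=[[0,0,-0.0115],[0,0,-0.0115],[0,0,-0.0115],[0,0,-0.0115],[0,0,-0.0115],[0,0,-0.0115],[0,0,-0.0115],[0,0,-0.0115],[0,0,-0.0115],[0,0,-0.0115]], rot=[[0,0,-0.12],[0,0,-0.12],[0,0,-0.12],[0,0,-0.12],[0,0,-0.12],[0,0,-0.12],[0,0,-0.12],[0,0,-0.12],[0,0,-0.12],[0,0,-0.12]])

```text
clock: 27.93
eef_pos: [0.6689, -0.1158, 0.1278]
ee_rot: [0.0, 0.946, 0.325, -0.001]
contact_force: [-3.2, -0.6, 2.5]
gripper_width: 0.077
```

Call:
servo_tool(dp=[[0,0,-0.0115],[0,0,-0.0115],[0,0,-0.0115],[0,0,-0.0115],[0,0,-0.0115],[0,0,-0.0115],[0,0,-0.0115],[0,0,-0.0115],[0,0,-0.0115],[0,0,-0.0115]], rot=[[0,0,-0.12],[0,0,-0.12],[0,0,-0.12],[0,0,-0.12],[0,0,-0.12],[0,0,-0.12],[0,0,-0.12],[0,0,-0.12],[0,0,-0.12],[0,0,-0.12]])

```text
clock: 28.77
eef_pos: [0.6689, -0.1152, 0.1267]
ee_rot: [0.0, 0.964, -0.265, -0.001]
contact_force: [-2.3, -0.1, 4.1]
gripper_width: 0.083
```

```bash
python3 - <<'E'
from h import *
st();print(manip.read_state()['wrist_torque'])
E
```

```text
t 28.77 p [ 0.6689 -0.1152  0.1267] yaw_y deg -120.75 zax [-0.0015  0.0003 -1.    ] F [-2.3 -0.1  4.1] g 0.083 q [-0.27  0.95  0.78  1.55 -0.76  0.98 -1.36]
[-0.0246  0.6851  0.034 ]
```

Call:
servo_tool(dp=[[0,0,-0.006],[0,0,-0.006],[0,0,-0.006],[0,0,-0.006],[0,0,-0.006],[0,0,-0.006],[0,0,-0.006],[0,0,-0.006],[0,0,-0.006],[0,0,0]], rot=[[0,0,-0.06],[0,0,-0.06],[0,0,-0.06],[0,0,-0.06],[0,0,-0.06],[0,0,-0.06],[0,0,-0.06],[0,0,-0.06],[0,0,-0.06],[0,0,0]])

```text
clock: 29.6
eef_pos: [0.6691, -0.1151, 0.1261]
ee_rot: [0.0, 0.86, -0.511, -0.001]
contact_force: [-2.7, 1.0, 3.6]
gripper_width: 0.08
```

```bash
python3 - <<'E'
from h import *
st();print(manip.read_state()['wrist_torque'])
E
```

```text
t 29.6 p [ 0.6691 -0.1151  0.1261] yaw_y deg -151.44 zax [-0.0012  0.0003 -1.    ] F [-2.7  1.   3.6] g 0.08 q [-0.32  1.    0.91  1.55 -0.87  1.04 -1.82]
[ 0.1169  0.7098 -0.0403]
```

Call:
servo_tool(dp=[[0,0,-0.004],[0,0,-0.004],[0,0,-0.004],[0,0,-0.004],[0,0,0]], rot=[[0,0,-0.04],[0,0,-0.04],[0,0,-0.04],[0,0,-0.04],[0,0,0]])

```text
clock: 30.02
eef_pos: [0.6692, -0.115, 0.1259]
ee_rot: [0.0, 0.817, -0.577, -0.001]
contact_force: [-3.9, 0.4, 5.0]
gripper_width: 0.079
```

```bash
python3 - <<'E'
from h import *
st();print(manip.read_state()['wrist_torque'])
E
```

```text
t 30.02 p [ 0.6692 -0.115   0.1259] yaw_y deg -160.49 zax [-0.001   0.0004 -1.    ] F [-3.9  0.4  5. ] g 0.079 q [-0.34  1.01  0.94  1.55 -0.9   1.06 -1.96]
[0.1856 0.7177 0.0008]
```

Call:
servo_tool(dp=[[0,0,-0.004],[0,0,-0.004],[0,0,-0.004],[0,0,-0.004],[0,0,0]], rot=[[0,0,-0.04],[0,0,-0.04],[0,0,-0.04],[0,0,-0.04],[0,0,0]])

```text
clock: 30.43
eef_pos: [0.6693, -0.115, 0.1257]
ee_rot: [0.0, 0.768, -0.64, -0.0]
contact_force: [-3.7, 0.7, 5.0]
gripper_width: 0.079
```

```bash
python3 - <<'E'
from h import *
st();print(manip.read_state()['wrist_torque'])
E
```

```text
t 30.43 p [ 0.6693 -0.115   0.1257] yaw_y deg -169.64 zax [-0.0008  0.0004 -1.    ] F [-3.7  0.7  5. ] g 0.079 q [-0.35  1.03  0.97  1.55 -0.93  1.08 -2.1 ]
[ 0.2388  0.6842 -0.0477]
```

Call:
servo_tool(dp=[[0,0,-0.004],[0,0,-0.004],[0,0,-0.004],[0,0,0]], rot=[[0,0,-0.04],[0,0,-0.04],[0,0,-0.04],[0,0,0]])

```text
clock: 30.77
eef_pos: [0.6693, -0.115, 0.1257]
ee_rot: [0.001, 0.729, -0.684, -0.0]
contact_force: [-3.8, 0.3, 6.2]
gripper_width: 0.081
```

```bash
python3 - <<'E'
from h import *
st();print(manip.read_state()['wrist_torque'])
E
```

```text
t 30.77 p [ 0.6693 -0.115   0.1257] yaw_y deg -176.34 zax [-0.0012 -0.0003 -1.    ] F [-3.8  0.3  6.2] g 0.081 q [-0.36  1.04  1.    1.55 -0.95  1.1  -2.2 ]
[0.1406 0.8342 0.8983]
```

Call:
servo_tool(dp=[[0,0,-0.004],[0,0,-0.004],[0,0,-0.004],[0,0,0]], rot=[[0,0,-0.04],[0,0,-0.04],[0,0,-0.04],[0,0,0]])

```text
clock: 31.1
eef_pos: [0.6694, -0.115, 0.1258]
ee_rot: [-0.001, -0.688, 0.726, 0.0]
contact_force: [-4.3, 0.1, 6.8]
gripper_width: 0.077
```

```bash
python3 - <<'E'
from h import *
st();print(manip.read_state()['wrist_torque']);im=snap('side','side14'); zoom(im,370,220,90,85,8,'e5',1.3)
E
```

```text
t 31.1 p [ 0.6694 -0.115   0.1258] yaw_y deg 176.96 zax [-0.0016 -0.0009 -1.    ] F [-4.3  0.1  6.8] g 0.077 q [-0.36  1.05  1.02  1.55 -0.97  1.11 -2.31]
[0.1018 0.9255 1.7421]
```

View pics/e5.png

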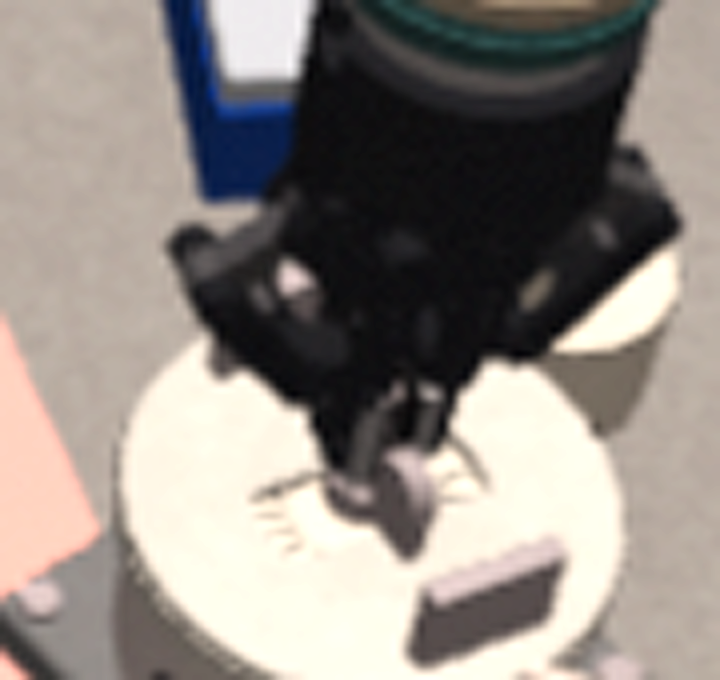

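Call:
servo_tool(dp=[[0,0,0],[0,0,0],[0,0,0],[0,0,1],[0,0,2],[0,0,3],[0,0,3],[-2,3,3],[-3,4,0],[-3,4,0]], rot=[[0,0,0],[0,0,0],[0,0,0],[0,0,0],[0,0,0],[0,0,0.12],[0,0,0.12],[0,0,0.12],[0,0,0.12],[0,0,0.12]], gripper=-0.3)

```text
clock: 31.98
eef_pos: [0.6023, -0.0227, 0.2444]
ee_rot: [-0.001, 0.871, -0.491, 0.002]
contact_force: [-0.4, 1.0, -0.9]
gripper_width: 0.349
```

Call:
servo_tool(dp=[[-2,4,0],[-2,4,0],[-2,4,0],[-1,4,0],[0,4,0],[0,3,0],[0,3,0],[0,0,0],[0,0,0],[0,0,0]], rot=[[0,0,0.12],[0,0,0.12],[0,0,0.12],[0,0,0.12],[0,0,0.12],[0,0,0.12],[0,0,0.12],[0,0,0.12],[0,0,0.12],[0,0,0.12]])

```text
clock: 32.82
eef_pos: [0.5361, 0.2307, 0.2426]
ee_rot: [-0.0, 0.996, 0.088, 0.001]
contact_force: [-0.2, -0.4, 1.1]
gripper_width: 0.347
```

```bash
python3 - <<'E'
from h import *
st();im=snap('side','side15'); zoom(im,370,240,80,75,8,'f1',1.3);im=snap('top','top15'); zoom(im,340,110,90,100,7,'f2',2)
E
```

```text
t 32.82 p [0.5361 0.2307 0.2426] yaw_y deg -79.9 zax [ 0.0012  0.0002 -1.    ] F [-0.2 -0.4  1.1] g 0.347 q [-0.91  0.65  0.76  1.73 -0.53  0.97 -1.34]
```

View pics/f1.png

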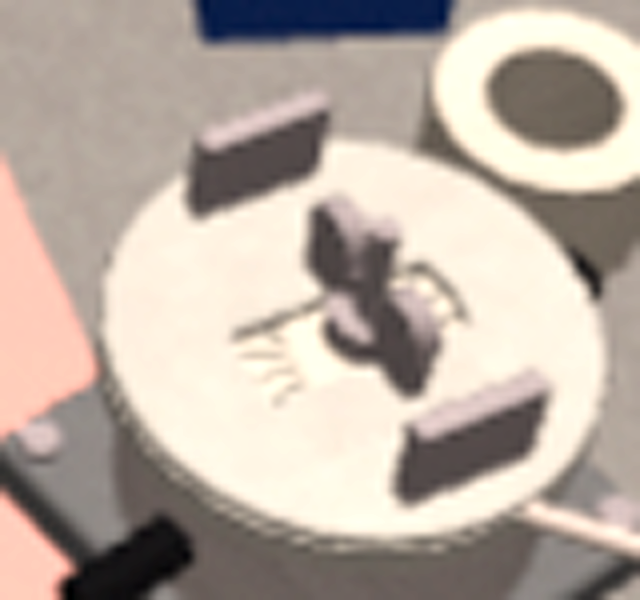

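View pics/f2.png

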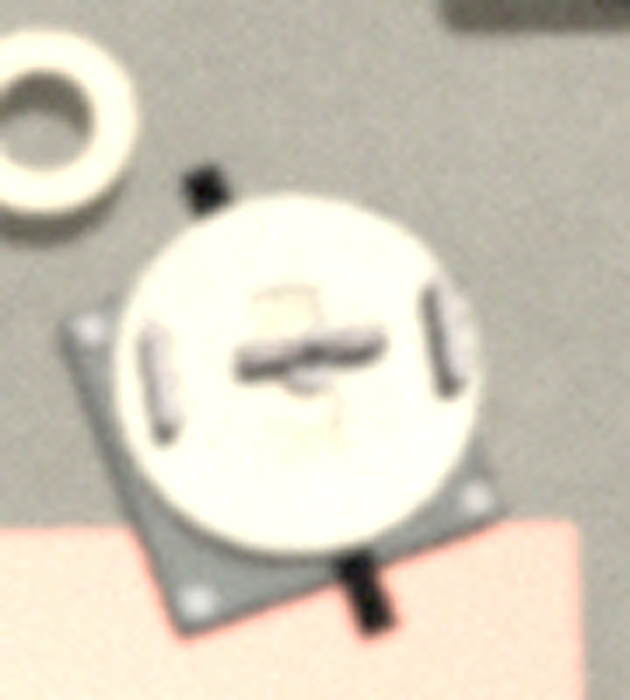

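View pics/top15.png

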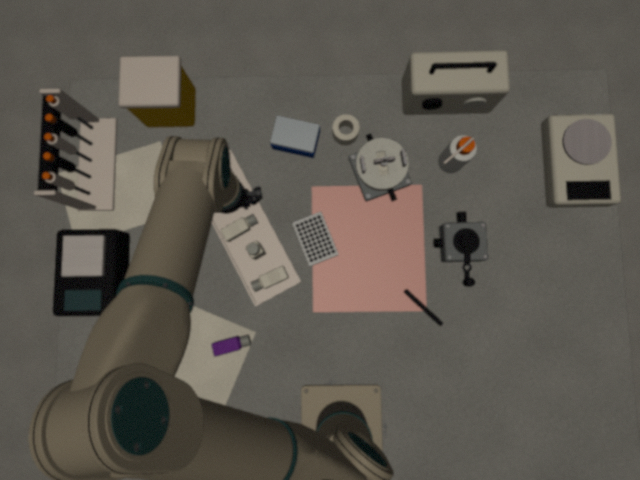

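Call:
servo_tool(dp=[[-0.2,0.2,0.5],[-0.2,0.2,0.5],[-0.2,0.2,0.5],[-0.2,0.2,0.5],[-0.2,0.2,0.5],[-0.2,0.2,0.5],[-0.2,0.2,0.5],[-0.2,0.2,0.5],[-0.2,0.2,0.5],[-0.2,0.2,0.5]], rot=[[0,0,0.12],[0,0,0.12],[0,0,0.12],[0,0,0.12],[0,0,0.12],[0,0,0.12],[0,0,0.12],[0,0,0.12],[0,0,0.12],[0,0,0.12]], gripper=1)

```text
clock: 33.75
eef_pos: [0.516, 0.2495, 0.2925]
ee_rot: [0.0, 0.774, 0.633, 0.0]
contact_force: [0.6, 0.8, -0.5]
gripper_width: 0.996
```

Call:
servo_tool(dp=[[0,0,0],[0,0,0],[0,0,0],[0,0,0],[0,0,0],[0,0,0],[0,0,0]], rot=[[0,0,0.12],[0,0,0.12],[0,0,0.12],[0,0,0.12],[0,0,0.12],[0,0,0.085],[0,0,0]])

```text
clock: 34.33
eef_pos: [0.5162, 0.2493, 0.2922]
ee_rot: [-0.0, 0.518, 0.855, 0.0]
contact_force: [0.2, 0.2, 0.4]
gripper_width: 1.004
```

```bash
python3 - <<'E'
from h import *
st()
E
```

```text
t 34.33 p [0.5162 0.2493 0.2922] yaw_y deg 27.54 zax [-0.      0.0003 -1.    ] F [0.2 0.2 0.4] g 1.004 q [-0.68  0.48  0.27  1.69 -0.15  0.99  0.13]
```

Call:
servo_tool(dp=[[0,0,0],[0,0,0],[0,0,0],[0,0,0],[0,0,0],[0,0,0],[0,0,0],[0,0,0]], rot=[[-0.106,-0.056,0],[-0.106,-0.056,0],[-0.106,-0.056,0],[-0.106,-0.056,0],[-0.106,-0.056,0],[-0.106,-0.056,0],[-0.106,-0.056,0],[-0.106,-0.056,0]])

```text
clock: 35.0
eef_pos: [0.5158, 0.2513, 0.2931]
ee_rot: [0.399, 0.461, 0.757, -0.236]
contact_force: [0.2, -0.2, -0.4]
gripper_width: 0.998
```

```bash
python3 - <<'E'
from h import *
st()
E
```

```text
t 35.0 p [0.5158 0.2513 0.2931] yaw_y deg 27.66 zax [ 0.3863 -0.7248 -0.5704] F [ 0.2 -0.2 -0.4] g 0.998 q [-1.33  0.81  0.67  1.69  0.5   1.12 -0.58]
```

Call:
servo_tool(dp=[[0,0,0],[0,0,0],[0,0,0],[0,0,0],[0,0,0],[0,0,0],[0,0,0],[0,0,0],[0,0,0],[0,0,0]], rot=[[0.106,0.056,0],[0.106,0.056,0],[0.106,0.056,0],[0.106,0.056,0],[0.106,0.056,0],[0.106,0.056,0],[0.106,0.056,0],[0.106,0.056,0],[0.106,0.056,0],[0.106,0.056,0]])

```text
clock: 35.83
eef_pos: [0.5169, 0.2498, 0.2937]
ee_rot: [-0.104, 0.516, 0.848, 0.065]
contact_force: [0.3, -0.0, -1.4]
gripper_width: 1.003
```

Call:
servo_tool(dp=[[0,0,0],[0,0,0],[0,0,0],[0,0,0],[0,0,0],[0,0,0],[0,0,0]], rot=[[0.106,0.056,0],[0.106,0.056,0],[0.106,0.056,0],[0.106,0.056,0],[0.106,0.056,0],[0.106,0.056,0],[0.106,0.056,0]])

```text
clock: 36.42
eef_pos: [0.5175, 0.2485, 0.2922]
ee_rot: [-0.442, 0.446, 0.732, 0.266]
contact_force: [0.8, 0.2, 0.4]
gripper_width: 0.997
```

```bash
python3 - <<'E'
from h import *
st()
t=cv2.imread('pics/top0.png')[:,:,::-1]; zoom(t,185,145,120,80,6.5,'g1',1.6);zoom(t,205,195,100,105,5.5,'g2',1.6)
E
```

```text
t 36.42 p [0.5175 0.2485 0.2922] yaw_y deg 27.42 zax [-0.409   0.7829 -0.4688] F [0.8 0.2 0.4] g 0.997 q [ 0.05  0.79 -0.13  1.62 -0.87  1.43  0.86]
```

View pics/g1.png

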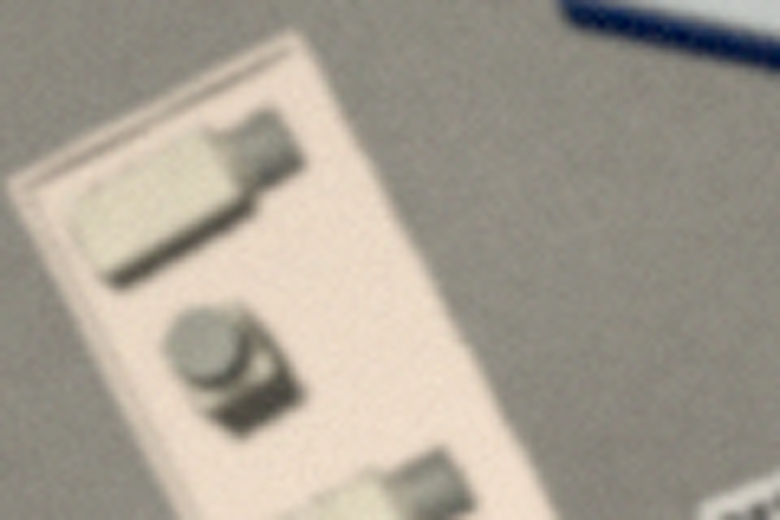

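View pics/g2.png

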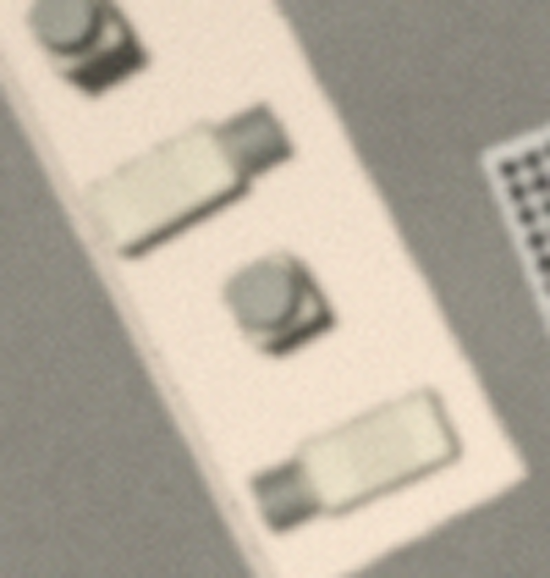

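```bash
python3 - <<'E'
from h import *
np.set_printoptions(precision=4,suppress=True)
A=lambda x,y:[185+x/6.5-.42,145+y/6.5-.42]
B=lambda x,y:[205+x/5.5-.41,195+y/5.5-.41]
bias=np.array([.002,.003,0])
D={'b1':[A(74,200),A(118,274),A(253,195),A(208,130)],'b2':[B(88,190),B(125,246),B(247,183),B(207,122)],'b3':[B(432,388),B(457,440),B(333,510),B(303,445)]}
for k,v in D.items():
    P=onz('top',v,.041)-bias
    bm=(P[0]+P[1])/2; sm=(P[2]+P[3])/2; u=(sm-bm)[:2]; L=np.linalg.norm(u); u/=L
    w=[np.linalg.norm(P[0]-P[1]),np.linalg.norm(P[2]-P[3])]
    print(k,'base',bm[:2],'len',L,'w',w,'ang',np.degrees(np.arctan2(u[1],u[0])),'ctr',P.mean(0)[:2]+u*.0135, 'bodyctr',P.mean(0)[:2])
print(onz('top',[A(203,343)],.102)-bias, onz('top',[B(263,293),B(68,20)],.102)-bias)
c=np.array([[.669,.410],[.731,.289],[.374,.1015],[.31,.22]])-bias[:2]; c0=c.mean(0); print('lane c',c0)
e=np.array([np.cos(np.radians(27.8)),np.sin(np.radians(27.8))])
E
```

```text
b1 base [0.6385 0.3645] len 0.06271193389101312 w [np.float64(0.036293158722967435), np.float64(0.03338089413110516)] ang -61.10840275437082 ctr [0.6602 0.3252] bodyctr [0.6537 0.3371]
b2 base [0.4949 0.2975] len 0.0652046901259999 w [np.float64(0.032601126260337975), np.float64(0.03549551941072554)] ang -61.88755956324933 ctr [0.5167 0.2569] bodyctr [0.5103 0.2688]
b3 base [0.3993 0.1365] len 0.06652852219313565 w [np.float64(0.027310589318905745), np.float64(0.033806658419405125)] ang 115.89890975380523 ctr [0.3789 0.1785] bodyctr [0.3848 0.1664]
[[0.5813 0.3061 0.102 ]] [[0.4522 0.2133 0.102 ]
 [0.579  0.3032 0.102 ]]
lane c [0.519  0.2521]
```

Call:
servo_tool(dp=[[0,0.35,0],[0,0.36,0],[0,0,-2],[0,0,-3],[0,0,-3],[0,0,-3],[0,0,-3],[0,0,-3],[0,0,0],[0,0,0]], rot=[[-0.09,-0.047,0],[-0.09,-0.047,0],[-0.083,-0.045,0],[0,0,0],[0,0,0],[0,0,0],[0,0,0],[0,0,0],[0,0,0],[0,0,0]], gripper=0.4)

```text
clock: 37.25
eef_pos: [0.5154, 0.2566, 0.121]
ee_rot: [-0.328, 0.48, 0.79, 0.195]
contact_force: [0.7, -0.1, 0.9]
gripper_width: 0.704
```

```bash
python3 - <<'E'
from h import *
st();im=snap('side','side16'); zoom(im,220,120,170,140,4.5,'i1',1.3);im=snap('top','top16'); zoom(im,180,140,140,170,4,'i2',1.6)
E
```

```text
t 37.25 p [0.5154 0.2566 0.121 ] yaw_y deg 27.55 zax [-0.3308  0.6226 -0.7092] F [ 0.7 -0.1  0.9] g 0.704 q [-0.08  0.89 -0.08  1.72 -0.81  1.02  0.95]
```

View pics/i1.png

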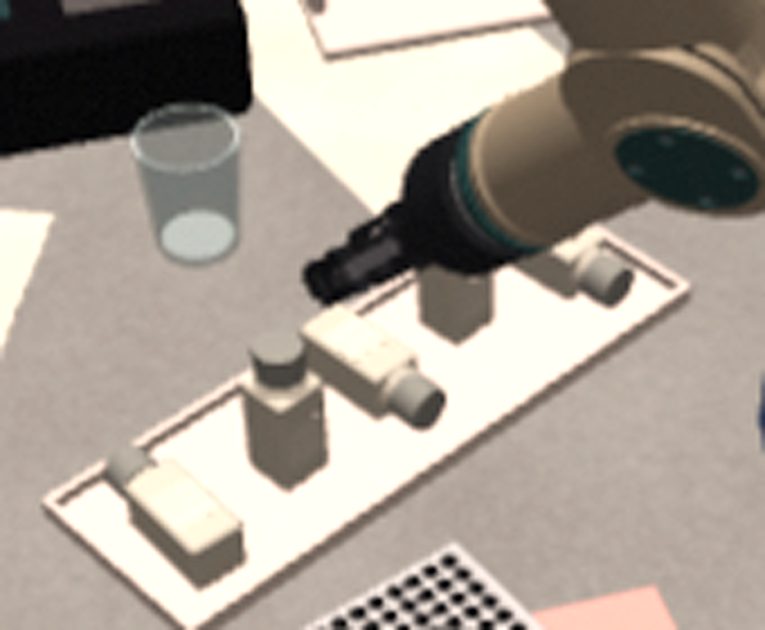

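View pics/i2.png

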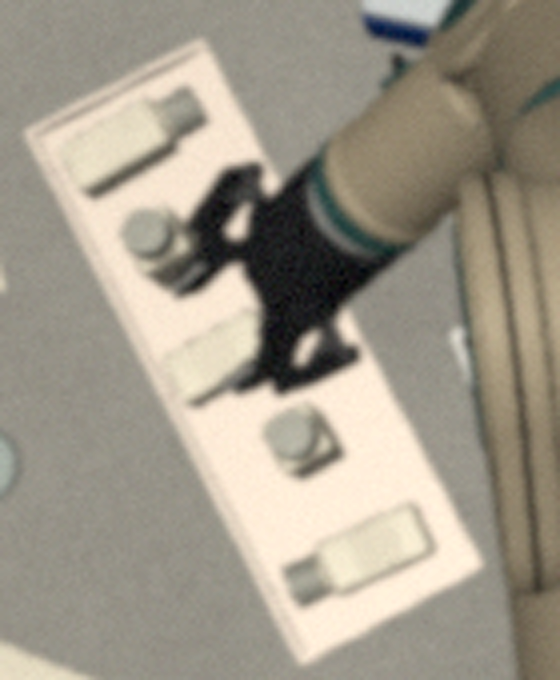

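Call:
servo_tool(dp=[[0.15,-0.1,-1.5],[0,0,-2],[0,0,-2],[0,0,-1.5],[0,0,-1],[0,0,-1],[0,0,0],[0,0,0]], rot=[[0,0,0],[0,0,0],[0,0,0],[0,0,0],[0,0,0],[0,0,0],[0,0,0],[0,0,0]])

```text
clock: 38.02
eef_pos: [0.5174, 0.2558, 0.0319]
ee_rot: [-0.327, 0.479, 0.791, 0.196]
contact_force: [1.0, -0.6, -0.1]
gripper_width: 0.701
```

```bash
python3 - <<'E'
from h import *
st();im=snap('side','side17'); zoom(im,220,120,170,140,4.5,'i3',1.3);im=snap('top','top17'); zoom(im,180,140,140,170,4,'i4',1.6)
E
```

```text
t 38.02 p [0.5174 0.2558 0.0319] yaw_y deg 27.7 zax [-0.3291  0.6228 -0.7098] F [ 1.  -0.6 -0.1] g 0.701 q [-0.06  1.04 -0.1   1.71 -0.84  0.92  1.06]
```

View pics/i3.png

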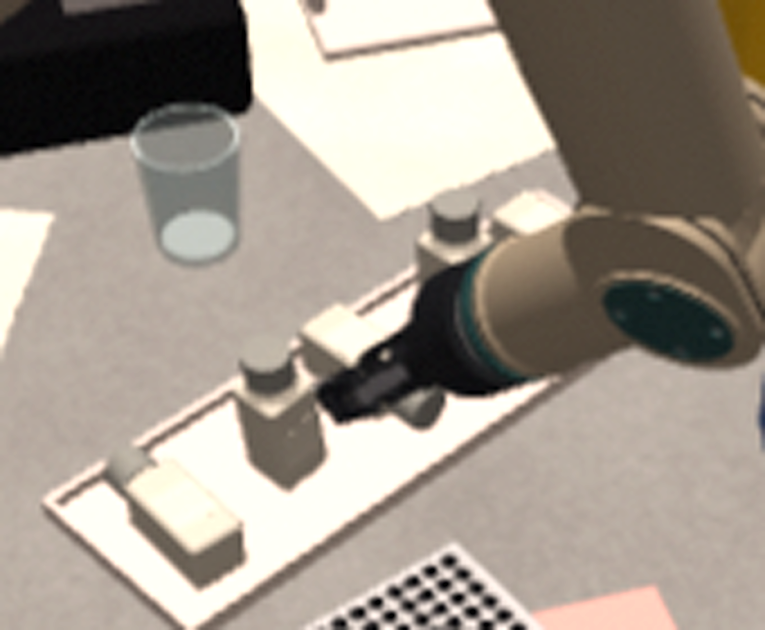

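View pics/i4.png

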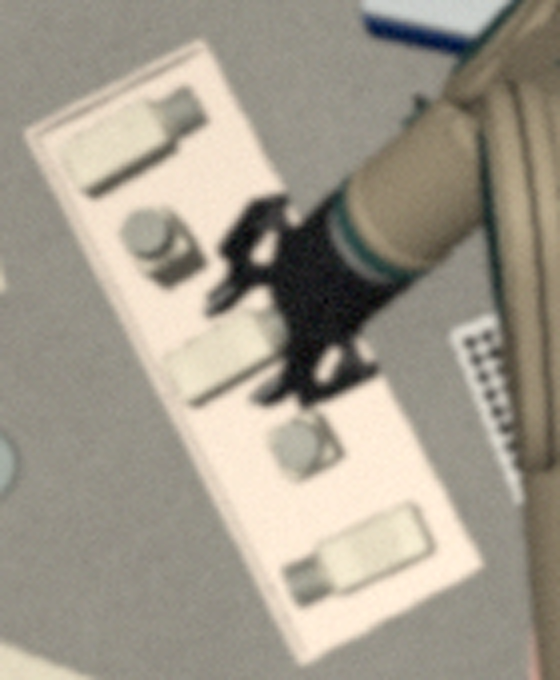

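Call:
servo_tool(dp=[[0.27,0.14,0],[0.26,0.14,0],[0,0,0],[0,0,0]], rot=[[0,0,0],[0,0,0],[0,0,0],[0,0,0]])

```text
clock: 38.45
eef_pos: [0.523, 0.259, 0.0322]
ee_rot: [-0.326, 0.478, 0.791, 0.196]
contact_force: [0.3, 0.1, 1.0]
gripper_width: 0.7
```

```bash
python3 - <<'E'
from h import *
st();im=snap('side','side18'); zoom(im,255,160,90,75,8,'i5',1.3);im=cv2.imread('pics/side16.png')[:,:,::-1]; zoom(im,255,160,90,75,8,'i6',1.3)
E
```

```text
t 38.45 p [0.523  0.259  0.0322] yaw_y deg 27.74 zax [-0.3287  0.6228 -0.7099] F [0.3 0.1 1. ] g 0.7 q [-0.07  1.04 -0.1   1.69 -0.84  0.93  1.05]
```

View pics/i5.png

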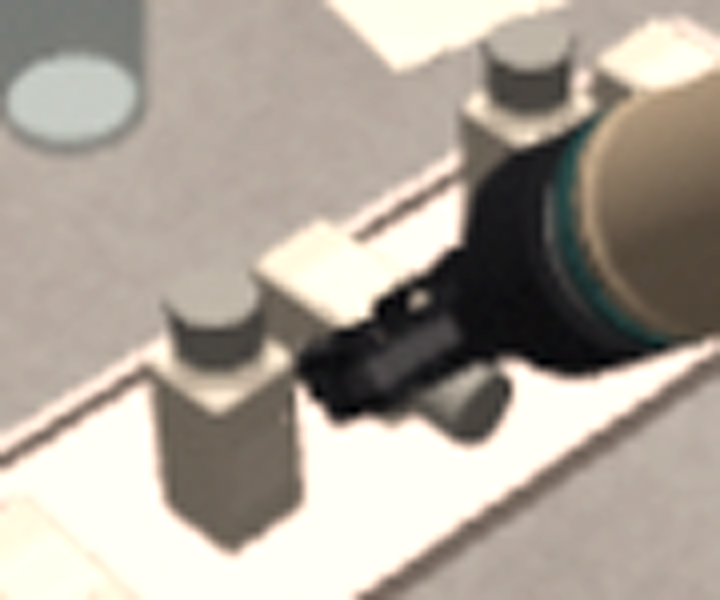

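View pics/i6.png

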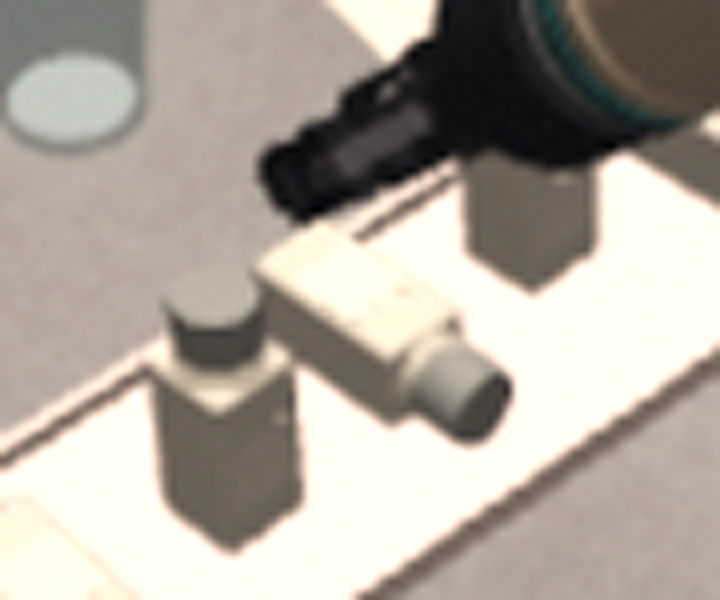

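Call:
servo_tool(dp=[[0,0,0],[0,0,0],[0,0,0],[0,0,0],[0,0,0]], rot=[[0,0,0],[0,0,0],[0,0,0],[0,0,0],[0,0,0]], gripper=-1, grip_force=45)

```text
clock: 38.92
eef_pos: [0.5224, 0.2586, 0.0322]
ee_rot: [-0.327, 0.478, 0.791, 0.196]
contact_force: [-1.1, -1.4, 3.5]
gripper_width: 0.416
```

Call:
servo_tool(dp=[[0,0,0.5],[0,0,1],[0,0,1],[0,0,0],[0,0,0]], rot=[[0,0,0],[0,0,0],[0,0,0],[0,0,0],[0,0,0]])

```text
clock: 39.33
eef_pos: [0.5235, 0.259, 0.0579]
ee_rot: [-0.326, 0.478, 0.792, 0.197]
contact_force: [-0.5, 0.3, -1.5]
gripper_width: 0.413
```

```bash
python3 - <<'E'
from h import *
st();im=snap('side','side19'); zoom(im,255,160,90,75,8,'i7',1.3)
E
```

```text
t 39.33 p [0.5235 0.259  0.0579] yaw_y deg 27.72 zax [-0.3272  0.6228 -0.7107] F [-0.5  0.3 -1.5] g 0.413 q [-0.07  1.   -0.09  1.7  -0.83  0.95  1.02]
```

View pics/i7.png

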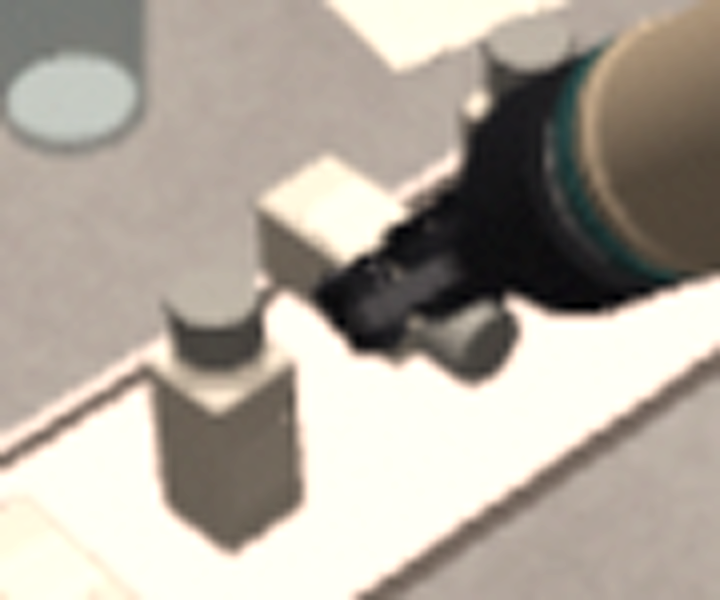

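Call:
servo_tool(dp=[[0,0,2],[0,0,2.5],[0,0,2.5],[0,0,2.5],[0,0,1.5],[0,0,0]], rot=[[0,0,0],[0,0,0],[0,0,0],[0,0,0],[0,0,0],[0,0,0]])

```text
clock: 39.88
eef_pos: [0.5241, 0.2594, 0.1698]
ee_rot: [-0.325, 0.478, 0.792, 0.198]
contact_force: [-0.0, -0.2, -0.6]
gripper_width: 0.415
```

Call:
servo_tool(dp=[[-0.15,0.14,0],[-0.15,0.14,0],[-0.15,0.14,0],[-0.15,0.14,0],[-0.15,0.14,0],[-0.15,0.14,0],[-0.15,0.14,0],[-0.15,0.14,0],[-0.15,0.14,0],[-0.15,0.14,0]], rot=[[-0.1062,-0.0558,0],[-0.1062,-0.0558,0],[-0.1062,-0.0558,0],[-0.1062,-0.0558,0],[-0.1062,-0.0558,0],[-0.1062,-0.0558,0],[-0.1062,-0.0558,0],[-0.1062,-0.0558,0],[-0.1062,-0.0558,0],[-0.1062,-0.0558,0]])

```text
clock: 40.72
eef_pos: [0.5073, 0.2735, 0.167]
ee_rot: [0.18, 0.506, 0.837, -0.109]
contact_force: [-0.0, -1.3, -3.3]
gripper_width: 0.41
```

Call:
servo_tool(dp=[[0,0,0],[0,0,0],[0,0,0],[0,0,0],[0,0,0],[0,0,0]], rot=[[-0.1062,-0.0558,0],[-0.1062,-0.0558,0],[-0.1062,-0.0558,0],[-0.0097,-0.005,0],[0,0,0],[0,0,0]])

```text
clock: 41.22
eef_pos: [0.508, 0.2714, 0.167]
ee_rot: [0.328, 0.479, 0.79, -0.199]
contact_force: [0.2, -0.6, -1.3]
gripper_width: 0.418
```

```bash
python3 - <<'E'
from h import *
st();im=snap('side','side20'); zoom(im,220,80,170,160,4.2,'j1',1.3);im=snap('top','top20'); zoom(im,160,120,160,180,3.8,'j2',1.6)
E
```

```text
t 41.22 p [0.508  0.2714 0.167 ] yaw_y deg 27.52 zax [ 0.327  -0.6291 -0.7052] F [ 0.2 -0.6 -1.3] g 0.418 q [-1.4   1.02  0.88  1.74  0.05  0.85 -0.3 ]
```

View pics/j1.png

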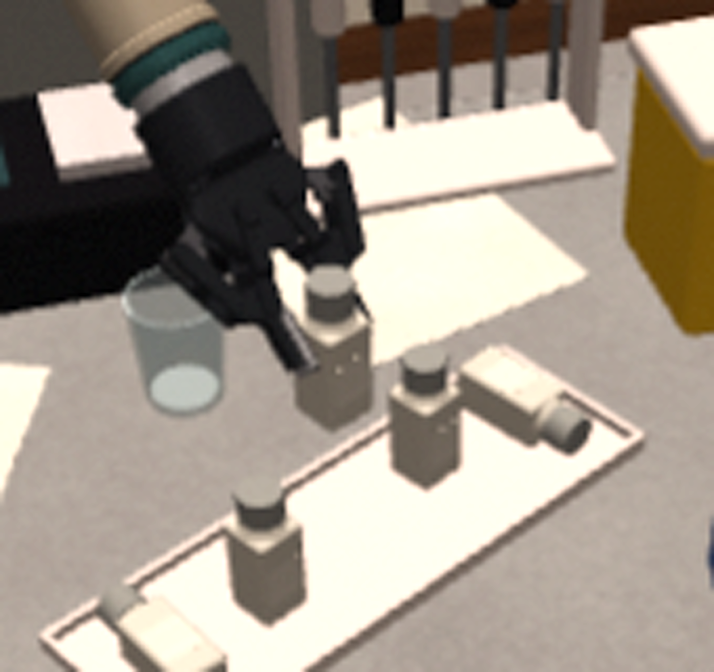

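View pics/j2.png

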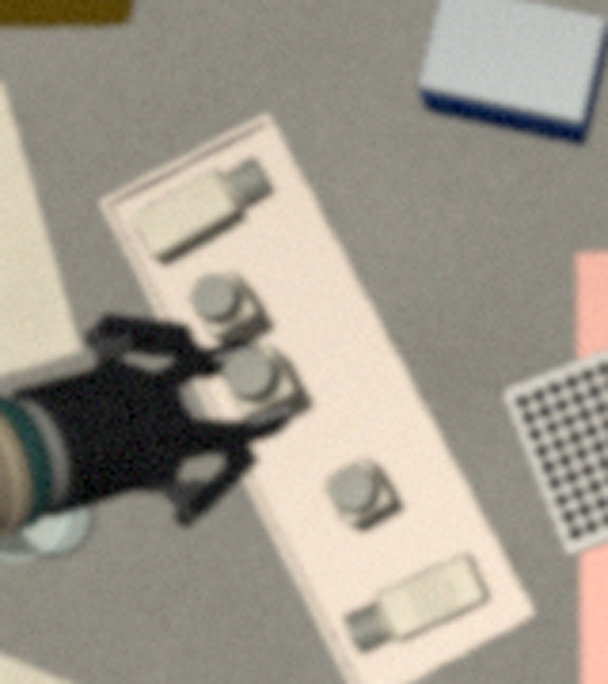

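Call:
servo_tool(dp=[[0,0,-2],[0,0,-2],[0,0,-2],[0,0,-2],[0,0,-1.5],[0,0,-0.6],[0,0,0],[0,0,0]], rot=[[0,0,0],[0,0,0],[0,0,0],[0,0,0],[0,0,0],[0,0,0],[0,0,0],[0,0,0]])

```text
clock: 41.98
eef_pos: [0.5085, 0.2723, 0.0671]
ee_rot: [0.329, 0.479, 0.789, -0.199]
contact_force: [0.1, -0.7, -1.1]
gripper_width: 0.411
```

```bash
python3 - <<'E'
from h import *
st();im=snap('side','side21'); zoom(im,240,130,110,100,6.5,'j3',1.3)
E
```

```text
t 41.98 p [0.5085 0.2723 0.0671] yaw_y deg 27.53 zax [ 0.3286 -0.6286 -0.7049] F [ 0.1 -0.7 -1.1] g 0.411 q [-1.37  1.17  0.81  1.74 -0.01  0.72 -0.36]
```

View pics/j3.png

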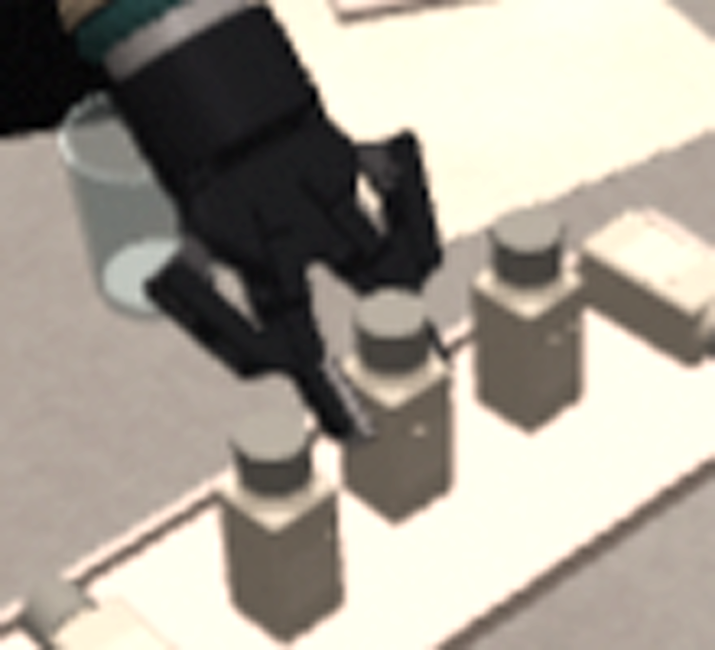

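Call:
servo_tool(dp=[[0,0,-0.3],[0,0,-0.3],[0,0,-0.2],[0,0,0]], rot=[[0,0,0],[0,0,0],[0,0,0],[0,0,0]])

```text
clock: 42.37
eef_pos: [0.5082, 0.2732, 0.06]
ee_rot: [0.33, 0.478, 0.789, -0.199]
contact_force: [-4.5, 2.5, 10.1]
gripper_width: 0.415
```

Call:
servo_tool(dp=[[0,0,-0.1],[0,0,-0.1],[0,0,0]], rot=[[0,0,0],[0,0,0],[0,0,0]])

```text
clock: 42.62
eef_pos: [0.5082, 0.2731, 0.0599]
ee_rot: [0.33, 0.478, 0.789, -0.199]
contact_force: [-9.0, 5.5, 20.5]
gripper_width: 0.417
```

Call:
servo_tool(dp=[[0,0,-0.1],[0,0,-0.1],[0,0,0]], rot=[[0,0,0],[0,0,0],[0,0,0]])

```text
clock: 42.87
eef_pos: [0.5086, 0.2726, 0.0597]
ee_rot: [0.331, 0.479, 0.788, -0.2]
contact_force: [-10.7, 7.2, 28.4]
gripper_width: 0.416
```

Call:
servo_tool(dp=[[0,0,0.2],[0,0,0.2],[0,0,0]], rot=[[0,0,0],[0,0,0],[0,0,0]])

```text
clock: 43.12
eef_pos: [0.5084, 0.2729, 0.0598]
ee_rot: [0.33, 0.478, 0.789, -0.199]
contact_force: [-4.2, 2.6, 10.8]
gripper_width: 0.412
```

Call:
servo_tool(dp=[[0,0,0],[0,0,0],[0,0,0]], rot=[[0,0,0],[0,0,0],[0,0,0]], gripper=0.15)

```text
clock: 43.37
eef_pos: [0.5076, 0.2728, 0.0576]
ee_rot: [0.329, 0.478, 0.79, -0.199]
contact_force: [-0.7, 0.9, -0.6]
gripper_width: 0.574
```

```bash
python3 - <<'E'
from h import *
st();im=snap('side','side22'); zoom(im,240,130,110,100,6.5,'j4',1.3)
E
```

```text
t 43.37 p [0.5076 0.2728 0.0576] yaw_y deg 27.61 zax [ 0.3285 -0.6289 -0.7047] F [-0.7  0.9 -0.6] g 0.574 q [-1.37  1.19  0.8   1.74 -0.02  0.71 -0.36]
```

View pics/j4.png

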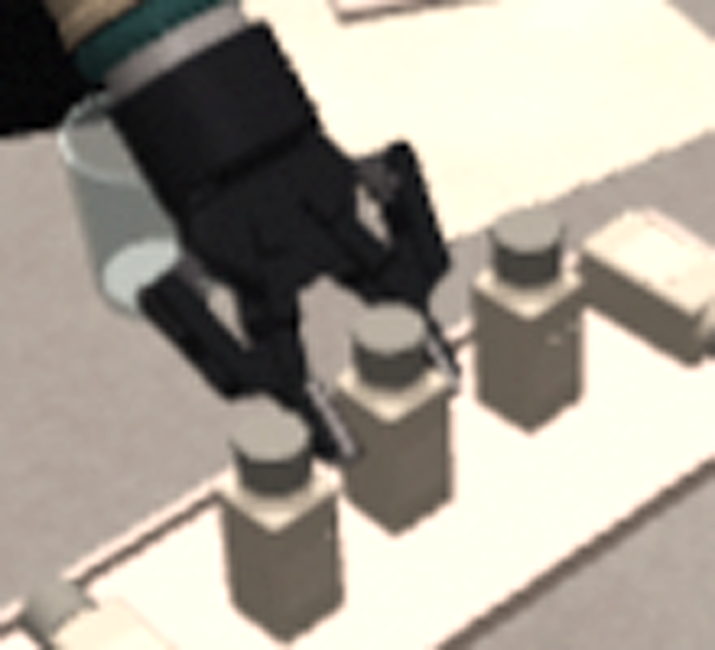

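Call:
servo_tool(dp=[[-0.66,1.26,1.41],[-0.66,1.26,1.41],[-0.66,1.26,1.41],[-0.66,1.26,1.41],[-0.66,1.26,1.41],[0,0,3],[0,0,3],[0,0,3],[0,0,3],[0,0,2]], rot=[[0,0,0],[0,0,0],[0,0,0],[0,0,0],[0,0,0],[0,0,0],[0,0,0],[0,0,0],[0,0,0],[0,0,0]])

```text
clock: 44.25
eef_pos: [0.4754, 0.3356, 0.2712]
ee_rot: [0.329, 0.479, 0.789, -0.198]
contact_force: [-0.3, 0.3, -0.0]
gripper_width: 0.575
```

Call:
servo_tool(dp=[[1.9,-0.1,0],[1.9,-0.1,0],[1.9,-0.1,0],[1.9,-0.1,0],[1.9,-0.1,0],[1.9,-0.1,0],[1.9,-0.1,0],[1.9,-0.1,0],[1.9,-0.1,0],[1.7,-0.1,0]], rot=[[0.1062,0.0558,0],[0.1062,0.0558,0],[0.1062,0.0558,0],[0.1062,0.0558,0],[0.1062,0.0558,0],[0.1062,0.0558,0],[0.1062,0.0558,0],[0.1062,0.0558,0],[0.1062,0.0558,0],[0.1062,0.0558,0]], gripper=0.4)

```text
clock: 45.08
eef_pos: [0.6646, 0.3245, 0.2697]
ee_rot: [-0.176, 0.507, 0.837, 0.107]
contact_force: [0.5, 1.5, -1.3]
gripper_width: 0.701
```

Call:
servo_tool(dp=[[0,0,0],[0,0,0],[0,0,0],[0,0,0],[0,0,0],[0,0,0]], rot=[[0.1062,0.0558,0],[0.1062,0.0558,0],[0.1062,0.0558,0],[0.0097,0.005,0],[0,0,0.01],[0,0,0]])

```text
clock: 45.58
eef_pos: [0.6625, 0.3268, 0.2686]
ee_rot: [-0.327, 0.474, 0.794, 0.194]
contact_force: [-1.1, 1.0, 1.3]
gripper_width: 0.696
```

```bash
python3 - <<'E'
from h import *
st();im=snap('side','side23'); zoom(im,240,100,150,140,5,'k1',1.3)
E
```

```text
t 45.58 p [0.6625 0.3268 0.2686] yaw_y deg 28.39 zax [-0.3356  0.6182 -0.7108] F [-1.1  1.   1.3] g 0.696 q [-0.26  0.92  0.16  1.13 -0.85  1.49  0.6 ]
```

View pics/k1.png

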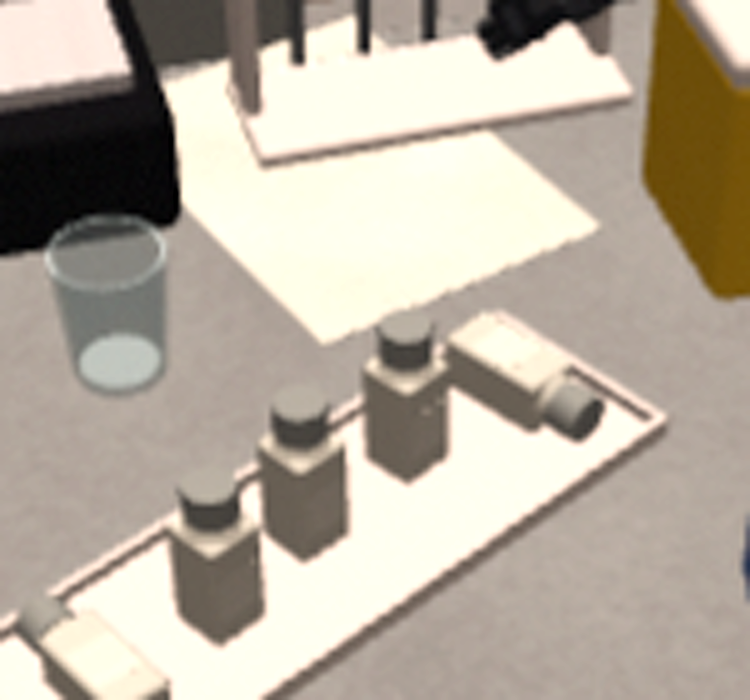

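Call:
servo_tool(dp=[[0.1,-0.15,-3],[0,0,-3],[0,0,-3],[0,0,-3],[0,0,-3],[0,0,-2],[0,0,0],[0,0,0]], rot=[[0,0,0],[0,0,0],[0,0,0],[0,0,0],[0,0,0],[0,0,0],[0,0,0],[0,0,0]])

```text
clock: 46.3
eef_pos: [0.6627, 0.3267, 0.0991]
ee_rot: [-0.328, 0.473, 0.794, 0.194]
contact_force: [0.4, 0.7, 0.3]
gripper_width: 0.7
```

```bash
python3 - <<'E'
from h import *
st();im=snap('top','top24'); zoom(im,180,130,120,110,6,'k2',1.6)
E
```

```text
t 46.3 p [0.6627 0.3267 0.0991] yaw_y deg 28.49 zax [-0.3372  0.6184 -0.7099] F [0.4 0.7 0.3] g 0.7 q [-0.25  1.11  0.13  1.2  -0.89  1.31  0.78]
```

View pics/k2.png

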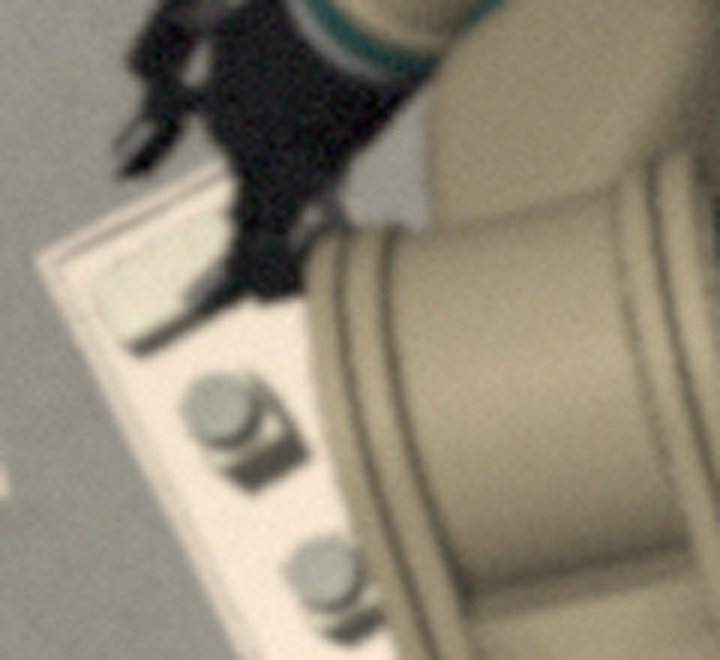

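Call:
servo_tool(dp=[[0,-0.1,-1.5],[0,0,-1.5],[0,0,-1.5],[0,0,-1.2],[0,0,-1],[0,0,0],[0,0,0]], rot=[[0,0,0],[0,0,0],[0,0,0],[0,0,0],[0,0,0],[0,0,0],[0,0,0]])

```text
clock: 46.93
eef_pos: [0.6632, 0.3231, 0.0303]
ee_rot: [-0.328, 0.475, 0.793, 0.194]
contact_force: [0.1, 0.2, 0.4]
gripper_width: 0.699
```

```bash
python3 - <<'E'
from h import *
st();im=snap('top','top25'); zoom(im,180,130,120,110,4,'k3',1.6);im=snap('side','side25'); zoom(im,280,120,110,90,6,'k4',1.3)
E
```

```text
t 46.93 p [0.6632 0.3231 0.0303] yaw_y deg 28.28 zax [-0.3364  0.6195 -0.7093] F [0.1 0.2 0.4] g 0.699 q [-0.24  1.2   0.12  1.19 -0.91  1.25  0.84]
```

View pics/k3.png

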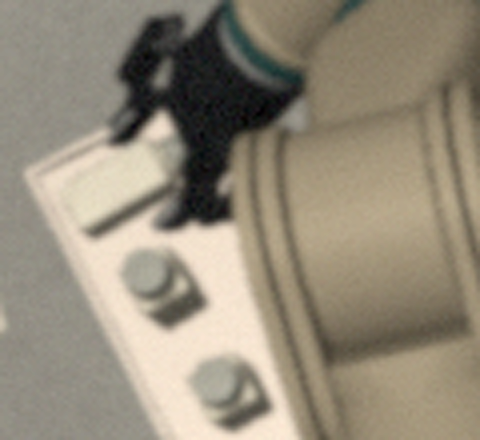

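View pics/k4.png

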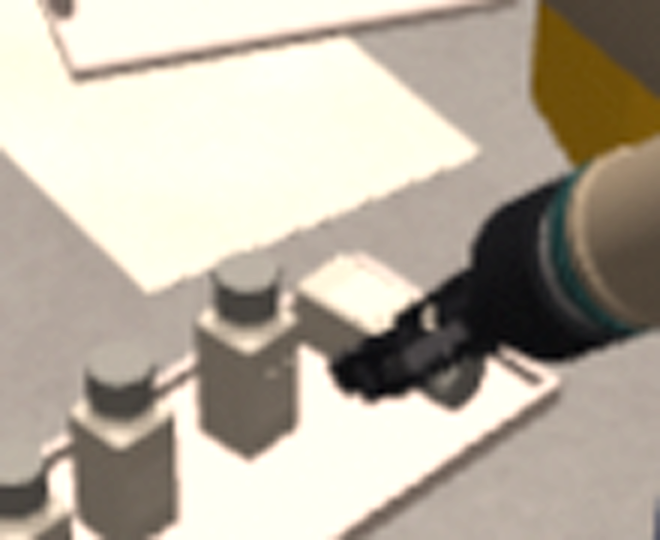

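Call:
servo_tool(dp=[[-0.24,0.44,0],[0,0,0],[0,0,0]], rot=[[0,0,0],[0,0,0],[0,0,0]])

```text
clock: 47.28
eef_pos: [0.6613, 0.3286, 0.0324]
ee_rot: [-0.327, 0.474, 0.794, 0.195]
contact_force: [-0.1, -0.3, 0.1]
gripper_width: 0.7
```

Call:
servo_tool(dp=[[0,0,0],[0,0,0],[0,0,0],[0,0,0],[0,0,0]], rot=[[0,0,0],[0,0,0],[0,0,0],[0,0,0],[0,0,0]], gripper=-1, grip_force=45)

```text
clock: 47.7
eef_pos: [0.6619, 0.3275, 0.0319]
ee_rot: [-0.327, 0.475, 0.794, 0.195]
contact_force: [1.8, -2.1, 3.6]
gripper_width: 0.412
```

Call:
servo_tool(dp=[[0,0,0.5],[0,0,1],[0,0,2],[0,0,2.5],[0,0,2.5],[0,0,2.5],[0,0,2],[0,0,1],[0,0,0]], rot=[[0,0,0],[0,0,0],[0,0,0],[0,0,0],[0,0,0],[0,0,0],[0,0,0],[0,0,0],[0,0,0]])

```text
clock: 48.45
eef_pos: [0.6624, 0.3282, 0.1747]
ee_rot: [-0.326, 0.474, 0.794, 0.196]
contact_force: [1.3, -0.7, -1.0]
gripper_width: 0.413
```

```bash
python3 - <<'E'
from h import *
st();im=snap('side','side26'); zoom(im,280,90,110,110,6,'k5',1.3)
E
```

```text
t 48.45 p [0.6624 0.3282 0.1747] yaw_y deg 28.31 zax [-0.3321  0.6203 -0.7106] F [ 1.3 -0.7 -1. ] g 0.413 q [-0.26  1.01  0.14  1.2  -0.87  1.37  0.71]
```

View pics/k5.png

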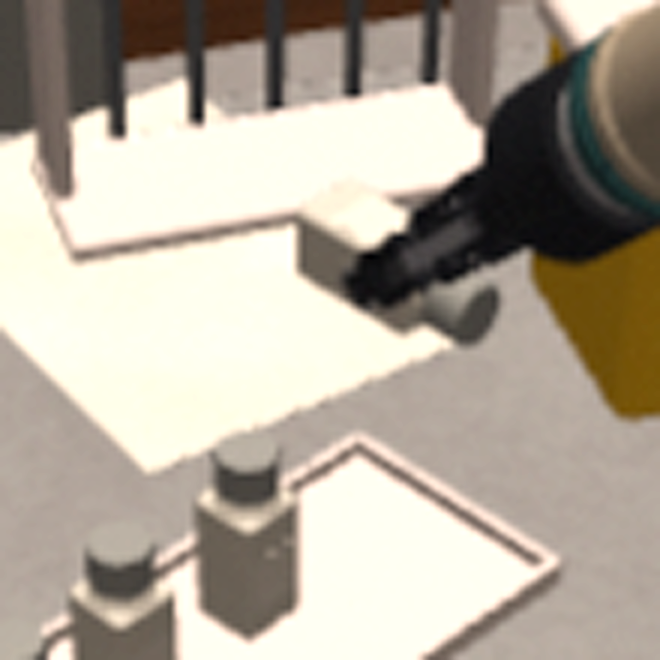

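Call:
servo_tool(dp=[[-0.22,0.34,0],[-0.22,0.34,0],[-0.22,0.34,0],[-0.22,0.34,0],[-0.22,0.34,0],[-0.22,0.34,0],[-0.22,0.34,0],[-0.22,0.34,0],[-0.22,0.34,0],[-0.22,0.34,0]], rot=[[-0.1056,-0.0569,0],[-0.1056,-0.0569,0],[-0.1056,-0.0569,0],[-0.1056,-0.0569,0],[-0.1056,-0.0569,0],[-0.1056,-0.0569,0],[-0.1056,-0.0569,0],[-0.1056,-0.0569,0],[-0.1056,-0.0569,0],[-0.1056,-0.0569,0]])

```text
clock: 49.33
eef_pos: [0.6382, 0.3625, 0.1707]
ee_rot: [0.18, 0.502, 0.839, -0.108]
contact_force: [0.2, 0.2, -2.7]
gripper_width: 0.412
```

Call:
servo_tool(dp=[[0,0,0],[0,0,0],[0,0,0],[0,0,0],[0,0,0],[0,0,0]], rot=[[-0.1056,-0.0569,0],[-0.1056,-0.0569,0],[-0.1056,-0.0569,0],[-0.0097,-0.005,0],[0,0,0],[0,0,0]])

```text
clock: 49.83
eef_pos: [0.6395, 0.36, 0.171]
ee_rot: [0.329, 0.475, 0.792, -0.198]
contact_force: [0.8, -1.2, -1.4]
gripper_width: 0.412
```

```bash
python3 - <<'E'
from h import *
st();im=snap('side','side27'); zoom(im,250,60,130,140,5,'k6',1.3);im=snap('top','top27'); zoom(im,150,110,140,150,4.5,'k7',1.6)
E
```

```text
t 49.83 p [0.6395 0.36   0.171 ] yaw_y deg 28.1 zax [ 0.3332 -0.6259 -0.7052] F [ 0.8 -1.2 -1.4] g 0.412 q [-1.24  1.19  0.95  1.24 -0.09  1.13 -0.14]
```

View pics/k6.png

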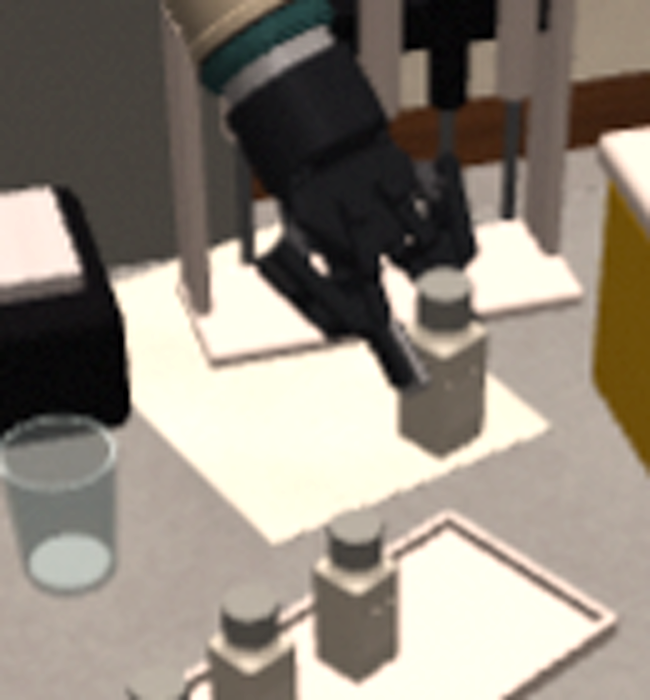

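View pics/k7.png

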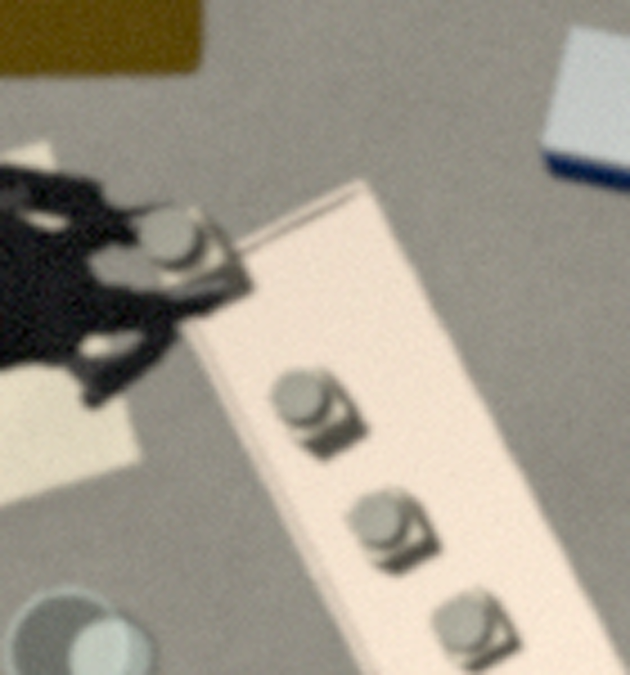

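```bash
python3 - <<'E'
from h import *
np.set_printoptions(precision=4,suppress=True)
e=np.array([.8846,.4664]);r=np.array([.4664,-.8846])
for z in(.205,.212):
  p=onz('top',[[150+172/4.5-.4,110+238/4.5-.4]],z)[0]-[.002,.003,0]; print(p,'s',p[:2]@e,'t',p[:2]@r)
  q=onz('side',[[250+446/5-.4,60+285/5-.4]],z)[0]+[.002,.003,0]; print(q,'s',q[:2]@e,'t',q[:2]@r)
E
```

```text
[0.6437 0.3484 0.205 ] s 0.7318525779659094 t -0.007955825505998734
[0.6476 0.3626 0.205 ] s 0.7419478388397519 t -0.018693348451198397
[0.6417 0.3463 0.212 ] s 0.7291651768427998 t -0.0070663551946619305
[0.6442 0.3523 0.212 ] s 0.7341398468870034 t -0.01123015631789436
```

Call:
servo_tool(dp=[[0.2,0.1,-2],[0.2,0.1,-2],[0,0,-2],[0,0,-2],[0,0,-1.5],[0,0,-0.8],[0,0,0],[0,0,0]], rot=[[0,0,0],[0,0,0],[0,0,0],[0,0,0],[0,0,0],[0,0,0],[0,0,0],[0,0,0]])

```text
clock: 50.6
eef_pos: [0.6436, 0.3634, 0.0686]
ee_rot: [0.33, 0.474, 0.792, -0.198]
contact_force: [-0.6, -0.5, -1.1]
gripper_width: 0.418
```

Call:
servo_tool(dp=[[0,0,-0.2],[0,0,-0.2],[0,0,0]], rot=[[0,0,0],[0,0,0],[0,0,0]])

```text
clock: 50.85
eef_pos: [0.6435, 0.364, 0.065]
ee_rot: [0.33, 0.474, 0.792, -0.197]
contact_force: [-0.1, 0.6, -2.1]
gripper_width: 0.416
```

Call:
servo_tool(dp=[[0,0,-0.1],[0,0,-0.1],[0,0,0]], rot=[[0,0,0],[0,0,0],[0,0,0]])

```text
clock: 51.1
eef_pos: [0.6433, 0.3638, 0.0624]
ee_rot: [0.33, 0.474, 0.792, -0.197]
contact_force: [-0.1, -0.6, -1.9]
gripper_width: 0.413
```

Call:
servo_tool(dp=[[0,0,-0.15],[0,0,-0.15],[0,0,0]], rot=[[0,0,0],[0,0,0],[0,0,0]])

```text
clock: 51.35
eef_pos: [0.6435, 0.3638, 0.0599]
ee_rot: [0.33, 0.474, 0.792, -0.197]
contact_force: [-1.4, 1.1, 1.4]
gripper_width: 0.414
```

```bash
python3 - <<'E'
from h import *
st();im=snap('side','side28'); zoom(im,260,100,110,100,6,'k8',1.3)
E
```

```text
t 51.35 p [0.6435 0.3638 0.0599] yaw_y deg 28.22 zax [ 0.336  -0.6255 -0.7042] F [-1.4  1.1  1.4] g 0.414 q [-1.22  1.34  0.9   1.22 -0.14  1.03 -0.21]
```

View pics/k8.png

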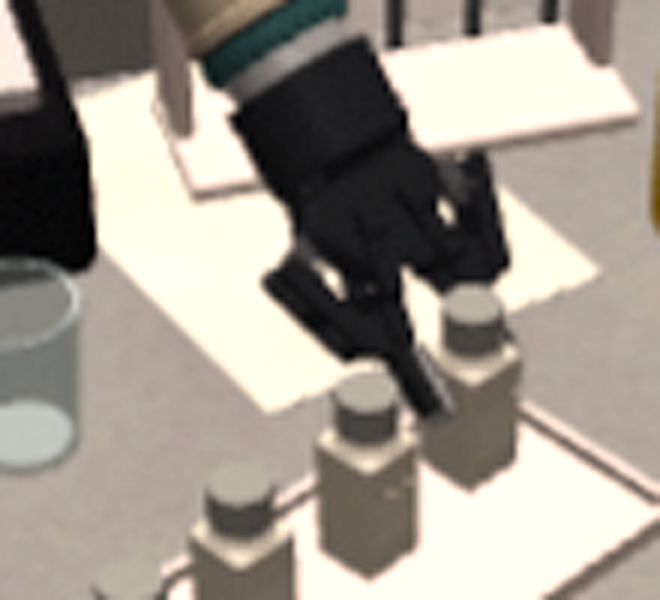

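Call:
servo_tool(dp=[[0,0,0],[0,0,0],[0,0,0]], rot=[[0,0,0],[0,0,0],[0,0,0]], gripper=0.15)

```text
clock: 51.65
eef_pos: [0.6435, 0.3635, 0.0596]
ee_rot: [0.33, 0.474, 0.792, -0.197]
contact_force: [-0.2, -0.8, 0.1]
gripper_width: 0.576
```

Call:
servo_tool(dp=[[-0.67,1.25,1.41],[-0.67,1.25,1.41],[-0.67,1.25,1.41],[-0.67,1.25,1.41],[-0.67,1.25,1.41],[0,0,3],[0,0,3],[0,0,3],[0,0,3],[0,0,2]], rot=[[0,0,0],[0,0,0],[0,0,0],[0,0,0],[0,0,0],[0,0,0],[0,0,0],[0,0,0],[0,0,0],[0,0,0]])

```text
clock: 52.48
eef_pos: [0.6107, 0.426, 0.2739]
ee_rot: [0.331, 0.475, 0.792, -0.196]
contact_force: [-0.0, -0.3, 0.6]
gripper_width: 0.579
```

Call:
servo_tool(dp=[[-2.34,-2.48,0],[-2.34,-2.48,0],[-2.34,-2.48,0],[-2.34,-2.48,0],[-2.34,-2.48,0],[-2.34,-2.48,0],[-2.34,-2.48,0],[-2.34,-2.48,0],[-2.34,-2.48,0],[-2.34,-2.48,0]], rot=[[0,0,-0.01],[0,0,-0.01],[0,0,-0.01],[0,0,0],[0,0,0],[0,0,0],[0,0,0],[0,0,0],[0,0,0],[0,0,0]], gripper=0.4)

```text
clock: 53.32
eef_pos: [0.3746, 0.1768, 0.2701]
ee_rot: [0.327, 0.486, 0.785, -0.202]
contact_force: [-0.1, -0.2, -0.1]
gripper_width: 0.703
```

Call:
servo_tool(dp=[[0,0,0],[0,0,0]], rot=[[0,0,0],[0,0,0]])

```text
clock: 53.48
eef_pos: [0.3745, 0.1771, 0.27]
ee_rot: [0.326, 0.486, 0.785, -0.203]
contact_force: [0.7, 0.9, 0.1]
gripper_width: 0.697
```

```bash
python3 - <<'E'
from h import *
st();im=snap('side','side29'); zoom(im,200,90,180,170,4,'l1',1.3)
E
```

```text
t 53.48 p [0.3745 0.1771 0.27  ] yaw_y deg 26.42 zax [ 0.3149 -0.6352 -0.7052] F [0.7 0.9 0.1] g 0.697 q [-1.71  0.82  1.17  2.1   0.05  0.81 -0.21]
```

View pics/l1.png

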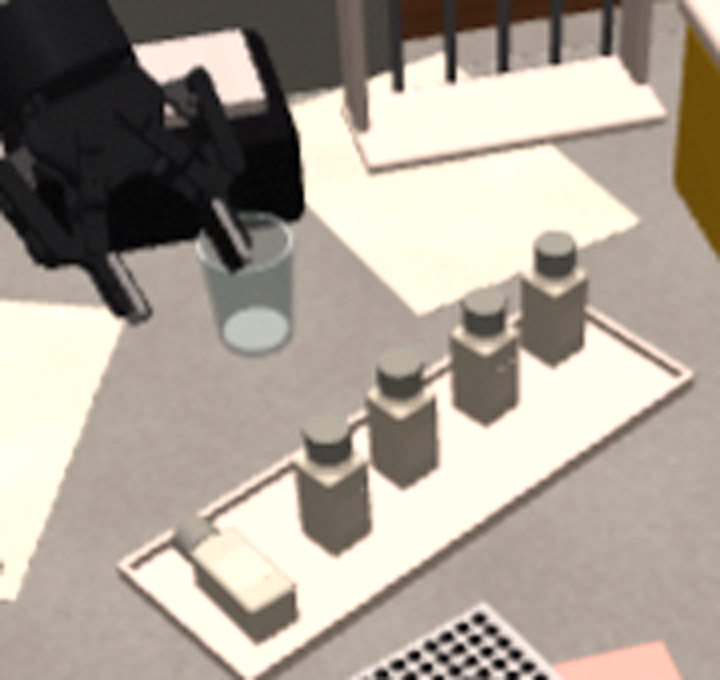

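Call:
servo_tool(dp=[[0.1,0.13,-3],[0,0,-3],[0,0,-3],[0,0,-3],[0,0,-3],[0,0,-2],[0,0,-2],[0,0,0],[0,0,0]], rot=[[0,0,0],[0,0,0],[0,0,0],[0,0,0],[0,0,0],[0,0,0],[0,0,0],[0,0,0],[0,0,0]])

```text
clock: 54.28
eef_pos: [0.378, 0.18, 0.0795]
ee_rot: [0.327, 0.485, 0.785, -0.202]
contact_force: [-0.2, 0.6, -0.1]
gripper_width: 0.696
```

```bash
python3 - <<'E'
from h import *
st();im=snap('side','side30'); zoom(im,200,150,120,110,6,'l2',1.3);im=snap('top','top30'); zoom(im,200,200,120,110,6,'l3',1.6)
E
```

```text
t 54.28 p [0.378  0.18   0.0795] yaw_y deg 26.53 zax [ 0.317  -0.6353 -0.7042] F [-0.2  0.6 -0.1] g 0.696 q [-1.55  1.13  0.87  2.16 -0.15  0.48 -0.3 ]
```

View pics/l2.png

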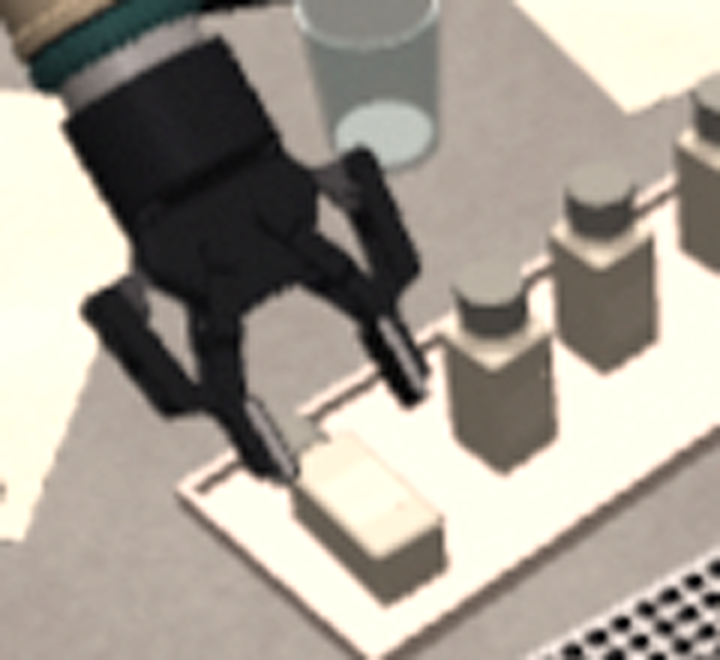

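View pics/l3.png

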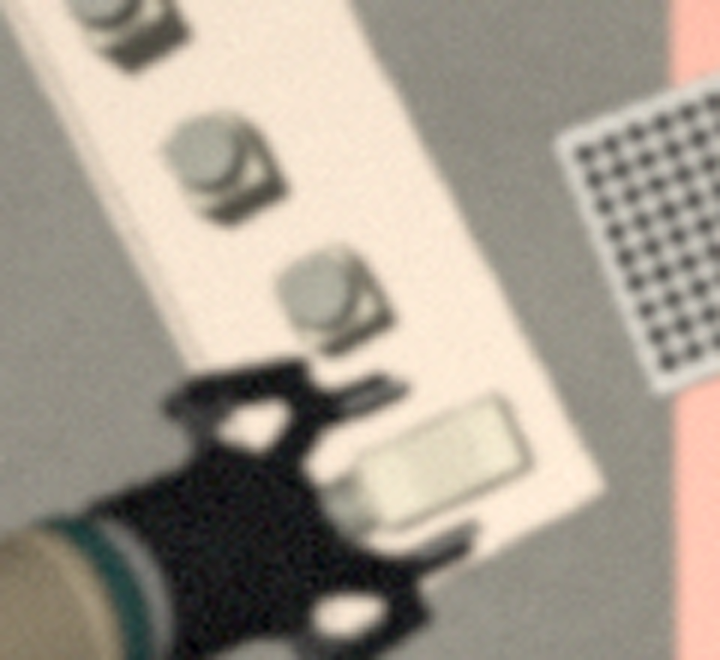

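Call:
servo_tool(dp=[[-0.27,-0.14,-1],[0,0,-1.5],[0,0,-1.3],[0,0,-1],[0,0,0],[0,0,0]], rot=[[0,0,0],[0,0,0],[0,0,0],[0,0,0],[0,0,0],[0,0,0]])

```text
clock: 54.88
eef_pos: [0.3741, 0.1778, 0.0318]
ee_rot: [0.327, 0.486, 0.785, -0.203]
contact_force: [-0.8, 0.3, 0.3]
gripper_width: 0.702
```

```bash
python3 - <<'E'
from h import *
st();im=snap('side','side31'); zoom(im,200,150,120,110,6,'l4',1.3)
E
```

```text
t 54.88 p [0.3741 0.1778 0.0318] yaw_y deg 26.48 zax [ 0.3164 -0.6357 -0.7042] F [-0.8  0.3  0.3] g 0.702 q [-1.53  1.21  0.81  2.16 -0.2   0.41 -0.32]
```

View pics/l4.png

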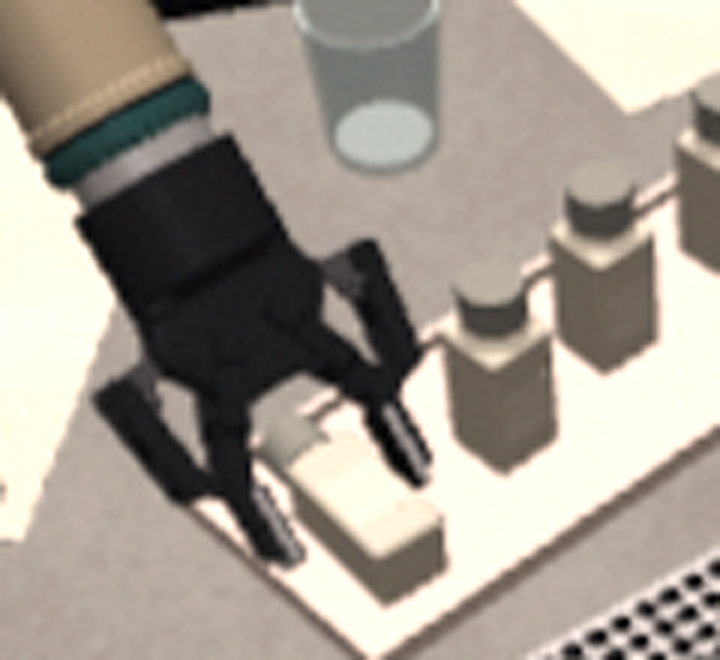

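Call:
servo_tool(dp=[[0,0,0],[0,0,0],[0,0,0],[0,0,0],[0,0,0]], rot=[[0,0,0],[0,0,0],[0,0,0],[0,0,0],[0,0,0]], gripper=-1, grip_force=45)

```text
clock: 55.35
eef_pos: [0.3747, 0.1786, 0.0325]
ee_rot: [0.327, 0.486, 0.785, -0.201]
contact_force: [-1.0, 3.8, 6.8]
gripper_width: 0.412
```

Call:
servo_tool(dp=[[0,0,0.5],[0,0,1],[0,0,2],[0,0,2.5],[0,0,2.5],[0,0,2.5],[0,0,2],[0,0,1],[0,0,0]], rot=[[0,0,0],[0,0,0],[0,0,0],[0,0,0],[0,0,0],[0,0,0],[0,0,0],[0,0,0],[0,0,0]])

```text
clock: 56.1
eef_pos: [0.3742, 0.1782, 0.1735]
ee_rot: [0.326, 0.487, 0.785, -0.201]
contact_force: [0.4, 0.4, -1.8]
gripper_width: 0.413
```

```bash
python3 - <<'E'
from h import *
st();im=snap('side','side32'); zoom(im,180,110,150,140,5,'l5',1.3)
E
```

```text
t 56.1 p [0.3742 0.1782 0.1735] yaw_y deg 26.43 zax [ 0.3168 -0.6333 -0.7061] F [ 0.4  0.4 -1.8] g 0.413 q [-1.63  0.97  1.02  2.16 -0.06  0.62 -0.25]
```

View pics/l5.png

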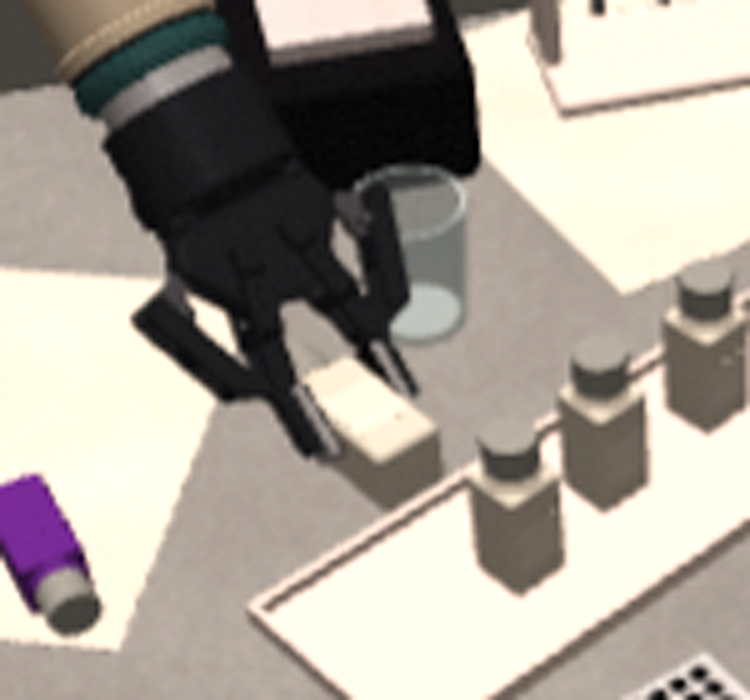

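Call:
servo_tool(dp=[[0.11,-0.19,0],[0.11,-0.19,0],[0.11,-0.19,0],[0.11,-0.19,0],[0.11,-0.19,0],[0.11,-0.19,0],[0.11,-0.19,0],[0.11,-0.19,0],[0.11,-0.19,0],[0.11,-0.19,0]], rot=[[0.1075,0.0534,0],[0.1075,0.0534,0],[0.1075,0.0534,0],[0.1075,0.0534,0],[0.1075,0.0534,0],[0.1075,0.0534,0],[0.1075,0.0534,0],[0.1075,0.0534,0],[0.1075,0.0534,0],[0.1075,0.0534,0]])

```text
clock: 56.98
eef_pos: [0.3817, 0.1605, 0.1688]
ee_rot: [-0.129, 0.52, 0.841, 0.073]
contact_force: [0.0, -0.7, -2.9]
gripper_width: 0.416
```

Call:
servo_tool(dp=[[0,0,0],[0,0,0],[0,0,0],[0,0,0],[0,0,0],[0,0,0]], rot=[[0.1075,0.0534,0],[0.1075,0.0534,0],[0.1075,0.0534,0],[0.0097,0.005,0],[0,0,0],[0,0,0]])

```text
clock: 57.48
eef_pos: [0.3813, 0.1605, 0.1684]
ee_rot: [-0.28, 0.497, 0.805, 0.165]
contact_force: [-1.4, -0.1, -0.2]
gripper_width: 0.414
```

```bash
python3 - <<'E'
from h import *
st();im=snap('side','side33'); zoom(im,190,110,150,150,4.5,'l6',1.3);im=snap('top','top33'); zoom(im,200,180,150,140,4.5,'l7',1.6)
E
```

```text
t 57.48 p [0.3813 0.1605 0.1684] yaw_y deg 26.87 zax [-0.2861  0.5439 -0.7889] F [-1.4 -0.1 -0.2] g 0.414 q [ 0.01  0.64 -0.04  2.12 -0.77  0.87  1.09]
```

View pics/l6.png

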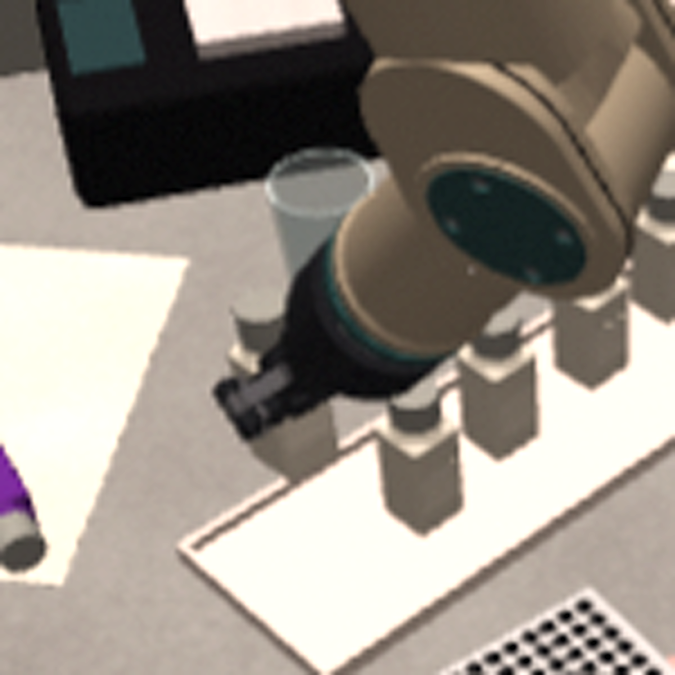

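View pics/l7.png

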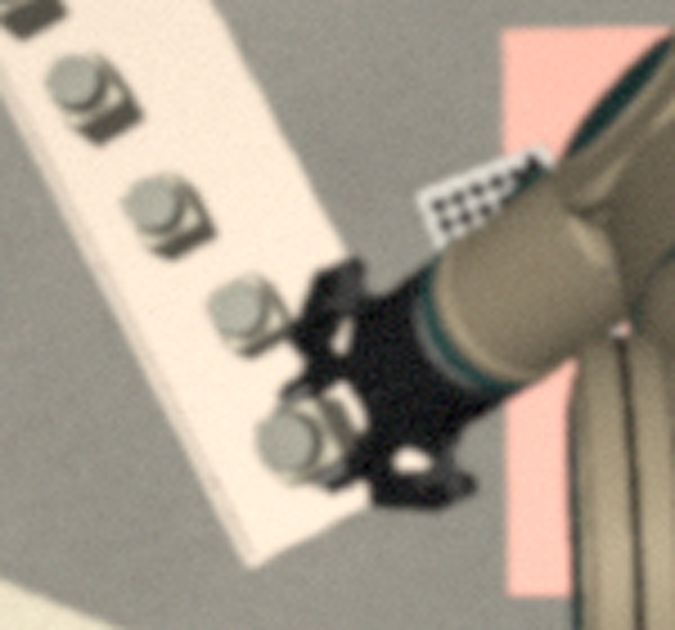

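Call:
servo_tool(dp=[[0,0,0],[0,0,0],[0,0,0],[0,0,0]], rot=[[0.055,0.0275,0],[0.055,0.0275,0],[0,0,0],[0,0,0]])

```text
clock: 57.92
eef_pos: [0.3819, 0.1607, 0.1689]
ee_rot: [-0.328, 0.485, 0.787, 0.196]
contact_force: [-0.4, -0.3, -0.9]
gripper_width: 0.411
```

```bash
python3 - <<'E'
from h import *
st(); s=manip.read_state()
from scipy.spatial.transform import Rotation as Rn
q=s['ee_rot']; R1=Rn.from_quat([q[1],q[2],q[3],q[0]]).as_matrix()
a=[.326,.487,.785,-.201]; R0=Rn.from_quat([a[1],a[2],a[3],a[0]]).as_matrix()
# bottle axis at grasp: horizontal, perpendicular to tool y, to the left
y=R0[:,1]; u=np.cross([0,0,1],y); u/=np.linalg.norm(u); print('u',u)
if u[1]<0:u=-u
print('axis now',R1@R0.T@u)
E
```

```text
t 57.92 p [0.3819 0.1607 0.1689] yaw_y deg 26.99 zax [-0.3262  0.6258 -0.7085] F [-0.4 -0.3 -0.9] g 0.411 q [ 0.09  0.7  -0.07  2.09 -0.79  0.96  1.16]
u [-0.4449  0.8956  0.    ]
axis now [0.0077 0.0055 1.    ]
```

Call:
servo_tool(dp=[[0,0,-2],[0,0,-2],[0,0,-2],[0,0,-2],[0,0,-1.5],[0,0,-0.8],[0,0,0],[0,0,0]], rot=[[0,0,0],[0,0,0],[0,0,0],[0,0,0],[0,0,0],[0,0,0],[0,0,0],[0,0,0]])

```text
clock: 58.58
eef_pos: [0.3821, 0.1606, 0.0665]
ee_rot: [-0.328, 0.484, 0.787, 0.196]
contact_force: [1.0, 0.2, -0.9]
gripper_width: 0.415
```

```bash
python3 - <<'E'
from h import *
st();im=snap('side','side34'); zoom(im,190,130,130,120,5.5,'l8',1.3)
E
```

```text
t 58.58 p [0.3821 0.1606 0.0665] yaw_y deg 26.97 zax [-0.3262  0.6272 -0.7073] F [ 1.   0.2 -0.9] g 0.415 q [ 0.12  0.91 -0.12  2.1  -0.87  0.79  1.32]
```

View pics/l8.png

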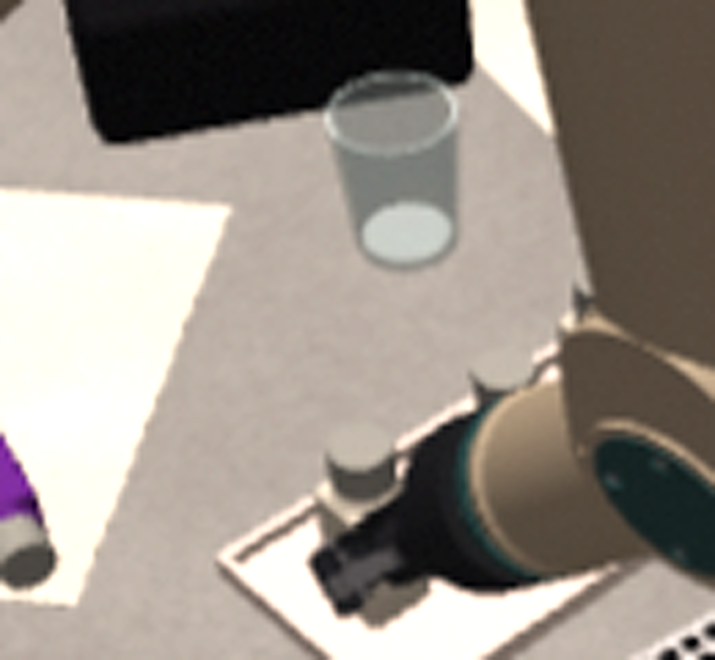

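Call:
servo_tool(dp=[[0,0,-0.2],[0,0,-0.2],[0,0,0]], rot=[[0,0,0],[0,0,0],[0,0,0]])

```text
clock: 58.88
eef_pos: [0.3826, 0.1598, 0.062]
ee_rot: [-0.328, 0.485, 0.786, 0.197]
contact_force: [-0.2, -0.4, -1.1]
gripper_width: 0.418
```

Call:
servo_tool(dp=[[0,0,-0.15],[0,0,-0.1],[0,0,0]], rot=[[0,0,0],[0,0,0],[0,0,0]])

```text
clock: 59.13
eef_pos: [0.3824, 0.1598, 0.0592]
ee_rot: [-0.328, 0.485, 0.786, 0.197]
contact_force: [-0.1, 0.5, -1.6]
gripper_width: 0.412
```

Call:
servo_tool(dp=[[0,0,-0.15],[0,0,-0.1],[0,0,0]], rot=[[0,0,0],[0,0,0],[0,0,0]])

```text
clock: 59.38
eef_pos: [0.3823, 0.1598, 0.0566]
ee_rot: [-0.328, 0.485, 0.786, 0.197]
contact_force: [-0.4, -0.4, -1.7]
gripper_width: 0.418
```

Call:
servo_tool(dp=[[0,0,-0.15],[0,0,-0.1],[0,0,0]], rot=[[0,0,0],[0,0,0],[0,0,0]])

```text
clock: 59.63
eef_pos: [0.3823, 0.1599, 0.0541]
ee_rot: [-0.328, 0.485, 0.786, 0.197]
contact_force: [-0.3, -0.8, -1.8]
gripper_width: 0.412
```

Call:
servo_tool(dp=[[0,0,-0.1],[0,0,-0.1],[0,0,0]], rot=[[0,0,0],[0,0,0],[0,0,0]])

```text
clock: 59.88
eef_pos: [0.3823, 0.1598, 0.0522]
ee_rot: [-0.328, 0.485, 0.786, 0.197]
contact_force: [1.0, -0.3, -1.5]
gripper_width: 0.416
```

Call:
servo_tool(dp=[[0,0,-0.1],[0,0,-0.1],[0,0,0]], rot=[[0,0,0],[0,0,0],[0,0,0]])

```text
clock: 60.13
eef_pos: [0.3823, 0.1599, 0.0513]
ee_rot: [-0.329, 0.485, 0.786, 0.197]
contact_force: [-0.0, -2.9, 6.4]
gripper_width: 0.414
```

```bash
python3 - <<'E'
from h import *
st();im=snap('side','side35'); zoom(im,225,180,80,70,9,'l9',1.3)
I=lambda p:((p-np.array([225,180])+.5)*9).round(0).tolist()
e=np.array([.8846,.4664]);r=np.array([.4664,-.8846])
c=np.array([.3823,.1598])-.009*r
for s,t in((.018,.018),(-.018,.018),(-.018,-.018),(.018,-.018)):
  q=c+s*e+t*r; print(I(proj('side',[q[0],q[1],.005])))
E
```

```text
t 60.13 p [0.3823 0.1599 0.0513] yaw_y deg 26.87 zax [-0.3256  0.6292 -0.7058] F [-0.  -2.9  6.4] g 0.414 q [ 0.13  0.94 -0.12  2.09 -0.89  0.77  1.35]
[[411.0, 558.0]]
[[312.0, 624.0]]
[[233.0, 556.0]]
[[331.0, 492.0]]
```

View pics/l9.png

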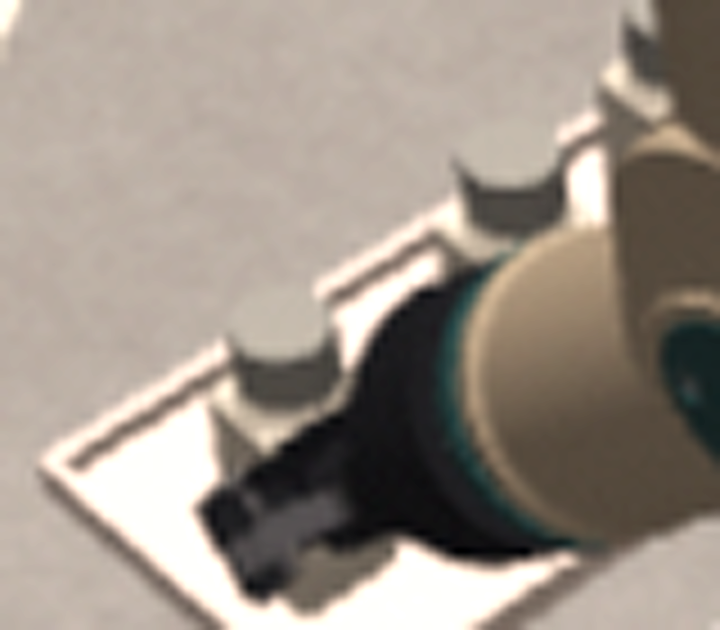

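Call:
servo_tool(dp=[[0,0,0.1],[0,0,0],[0,0,0],[0,0,0]], rot=[[0,0,0],[0,0,0],[0,0,0],[0,0,0]], gripper=0.15)

```text
clock: 60.52
eef_pos: [0.3823, 0.16, 0.0513]
ee_rot: [-0.328, 0.485, 0.786, 0.197]
contact_force: [-0.3, -0.2, 0.4]
gripper_width: 0.572
```

Call:
servo_tool(dp=[[0.65,-1.26,1.41],[0.65,-1.26,1.41],[0.65,-1.26,1.41],[0.65,-1.26,1.41],[0.65,-1.26,1.41],[0,0,3],[0,0,3],[0,0,3],[0,0,3],[0,0,2]], rot=[[0,0,0],[0,0,0],[0,0,0],[0,0,0],[0,0,0],[0,0,0],[0,0,0],[0,0,0],[0,0,0],[0,0,0]])

```text
clock: 61.35
eef_pos: [0.4149, 0.0971, 0.2642]
ee_rot: [-0.328, 0.485, 0.787, 0.197]
contact_force: [1.1, -0.1, -0.4]
gripper_width: 0.572
```

Call:
servo_tool(dp=[[0,0,1],[0,0,1],[0,0,1],[0,0,1],[0,0,1],[0,0,1],[0,0,0],[0,0,0]], rot=[[-0.1,-0.052,0],[-0.1,-0.052,0],[-0.1,-0.052,0],[-0.1,-0.052,0],[-0.1,-0.052,0],[-0.1,-0.052,0],[0,0,0],[0,0,0]])

```text
clock: 62.02
eef_pos: [0.414, 0.0987, 0.3223]
ee_rot: [-0.047, 0.522, 0.851, 0.029]
contact_force: [0.2, 0.1, -0.6]
gripper_width: 0.575
```

```bash
python3 - <<'E'
from h import *
st();snap('side','side36');snap('top','top36')
E
```

```text
t 62.02 p [0.414  0.0987 0.3223] yaw_y deg 27.01 zax [-0.0498  0.0989 -0.9938] F [ 0.2  0.1 -0.6] g 0.575 q [-0.34  0.23  0.15  1.98 -0.17  0.96  0.38]
```

View pics/side36.png

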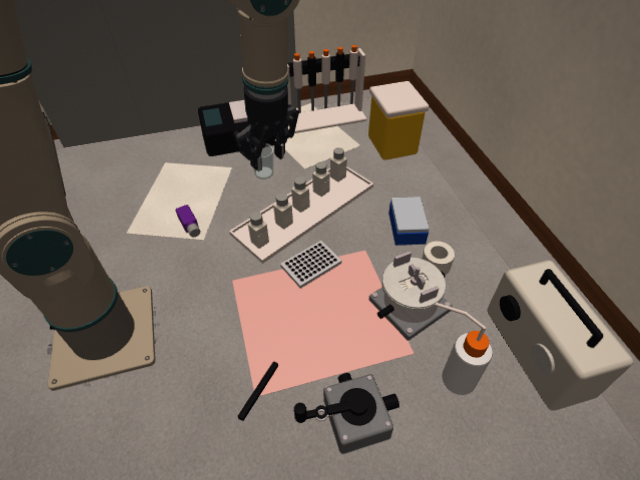

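View pics/top36.png

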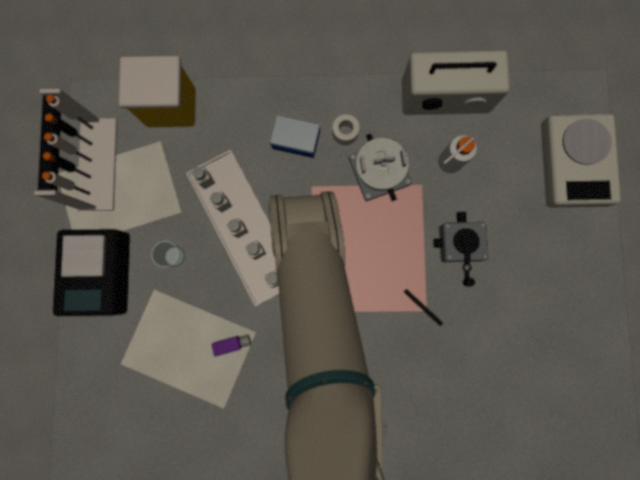

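```bash
python3 - <<'E'
from h import *
a=cv2.imread('pics/side0.png').astype(int);b=cv2.imread('pics/side36.png').astype(int)
t0=cv2.imread('pics/top0.png').astype(int);t1=cv2.imread('pics/top36.png').astype(int)
d=np.abs(t0-t1).max(2); R={'beaker':(150,238,38,32),'tip':(268,113,56,46),'tape':(330,112,32,34),'wash':(435,130,48,45),'purple':(208,332,45,26),'isolbox':(440,215,50,40)}
for k,(x,y,w,h) in R.items(): print(k,(d[y:y+h,x:x+w]>25).sum())
d=np.abs(a-b).max(2)
for k,(x,y,w,h) in {'plate':(278,240,66,46),'tip':(386,195,46,52),'wash':(440,330,55,65),'tape':(425,243,30,20),'purple':(173,202,30,36)}.items(): print(k,(d[y:y+h,x:x+w]>30).sum())
im=cv2.imread('pics/side36.png')[:,:,::-1]
zoom(im,220,140,160,120,5,'m1',1.3); zoom(im,285,240,180,220,3,'m2',1.3)
E
```

```text
beaker 0
tip 0
tape 0
wash 0
purple 0
isolbox 77
plate 0
tip 0
wash 0
tape 12
purple 0
```

View pics/m1.png

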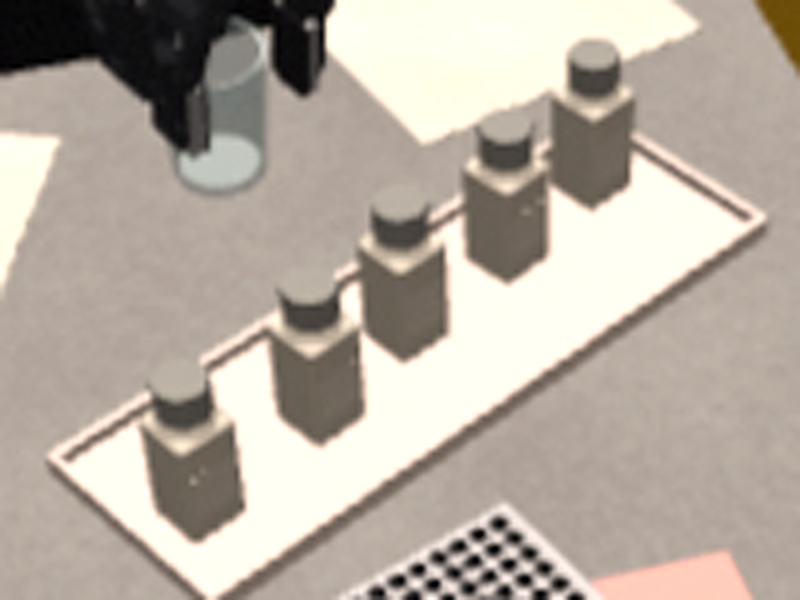

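View pics/m2.png

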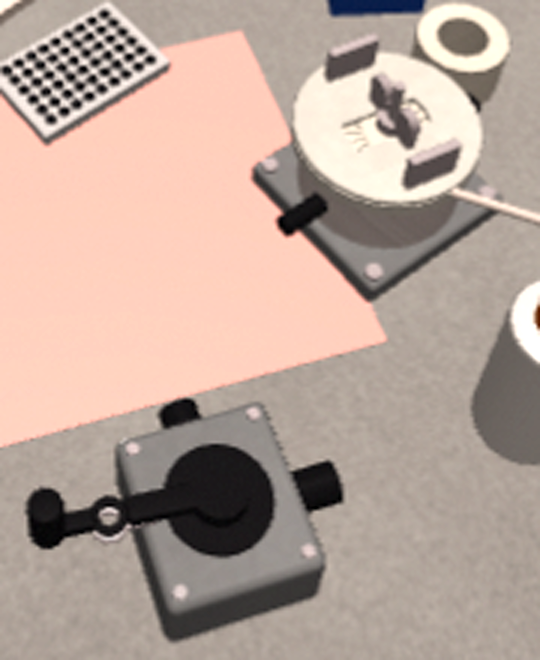

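```bash
python3 - <<'E'
from h import *
print(manip.finish_job())
E
```

```text
the job is handed in; nothing more can be done
None
```

The job is done and handed in, with the robot's clock at about 62 s of the 208 s allowed.

- **Isolator:** I swung the handle to off by its knob. Handle hole and hasp hole are both at about 176.5° around the pivot, averaged over the two views. Single views differed by 1–2°, and the padlock hole shows through in the last side picture.
- **Cover:** It was lowered over the wing nut by one tab, then released. Contact came at the expected height (TCP 118.8 mm against 118.7 mm worked out), and it sits level on the canister.
- **Wing nut:** It was spun clockwise in two grips, about 11.0 rad in all. The turn stopped hard, with the wrist torque rising to about 1.7 N m. That fits a start near 0.2 rad. The final wing angle in the top view agrees.
- **Bottles:** All three tipped bottles were picked up, turned and set down. In the last side picture all five bottles in the lane stand upright.
- **One slip:** While I was over the second bottle, a finger briefly leaned stander2 by a few degrees. I moved off and it settled back upright where it was.
- **Other things on the bench:** Comparing before and after pictures showed no change at the wash bottle, microplate, tip box, beaker or purple look-alike. A few pixels differed at the tape roll in the side view, probably where the fitted cover comes into that region; the top view showed no change there.
- **Camera disagreement:** The two cameras disagreed by about 2–5 mm throughout, so I used averaged positions.

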